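# A level scoop of wooden buttons

### The arm

A 6-joint arm with a two-finger parallel gripper is mounted at the origin on the work surface. World frame = base frame: x ahead of the robot, y to its left, z up, the work surface at z = 0. Lengths are in m, angles in rad, forces in N, time in s.
With the tool pointing down it reaches from about 0.25 to 0.8 m from the base axis. Payload 8.5 kg.
Tool frame: the origin (TCP) lies between the finger pads; the fingertips stand 14 mm ahead of it and the grasp point (between the pads) lies 5 mm behind it; x points along the fingers, y is the direction in which the jaws open and shut, and the axes are right-handed (so a half turn about x gives the same grasp; the last joint's range is limited). The gripper opens to 85 mm and grips with 20 to 120 N. Pads are 22 mm wide; open, the fingers measure 114 mm over their backs; the gripper's body (76 mm by 85 mm) begins 54 mm behind the grasp point. The pads swing forward as they close: fully open they stand 13 mm farther back than shut.
Start: joints at [-1.18, 0.238, -0.013, 1.319, 0, 1.571], TCP at [0.2, -0.485, 0.212] pointing down, gripper open.
Joint ranges: [-2.66, 2.66], [-1.03, 1.9], [-1.14, 1.46], [-1.82, 2.27], [-1.45, 1.34], [-3.14, 3.14]. Speed limits (rad/s): [2.22, 2.22, 2.79, 3.14, 3.14, 3.14].

### API

Orientations are given as a unit quaternion [w, x, y, z].
In Python, from cell import read_state, grab_frame, close_job gives the robot as it stands. The module is installed in compiled form; this text tells all that it offers.
- The arm moves only by the shell command python3 -m handwheel 'ROWS' [FORCE]. ROWS is JSON, a list of rows, each an object of numbers: "fingers": the closure, from 0 (fully open) to 1 (shut); "dx", "dy", "dz": the shift along the world's x, y, z in m; "spin": the turn about the world's z in rad. A call has 1 to 12 rows; each row shifts and turns the commanded pose from where the row before left it; what a row does not reach is not made up. A row lasts 1/8 s, in which the tool goes at most 62.5 mm and 10.7 degrees, less where a joint would pass 70% of its speed; a pose out of reach is approached as far as the arm can. A call with a gripper value outside its range is refused whole. The fingers move at their own pace and stop on an object; FORCE is the grip in N (left out, the last holds). Time passes only in rows, so rows that do not move let the fingers close. It gives the time, the measured TCP pose, the force and the opening at its end, in the units of the state.
- read_state(): the state, without advancing time (a new reading comes with each control period).
- grab_frame(name): name is "side" or "top" or "wrist"; returns a dict with "image" (384x512x3 uint8, blue, green, red), "fx", "fy", "cx", "cy" (pixels), "k1" (the pictures are not rectified: a ray, as slopes to the right and down, at radius r is drawn at 1 + k1 r^2 times it, then the intrinsics apply), "cam_to_world" (4x4, takes a point from camera to world coordinates); the wrist camera has in their place "hand_eye" (4x4, takes a point from camera to tool coordinates, whose origin is the TCP and whose axes are the tool frame's). Camera axes: x right, y up, looking along -z (the intrinsics and any distortion apply to the point x, -y, -z); pixel columns grow to the right and rows downward; lengths in m; the calibration is good to about 2 mm. A picture is of the moment at which its call begins: read the wrist's pose just before it. There is no depth.
- close_job(): hands the job in, once; it reports no verdict.
The state is a dict: "time": time; "qpos": joint angles; "joint_vel": joint speeds; "joint_torque": joint torques, N m; "ee_pos": TCP position; "eef_rot": TCP orientation; "force": force on the tool from outside, world axes, zero at the start; "ft_torque": the same for the moment, N m; "grip_width": finger opening in m.
Only numpy, scipy, OpenCV 4.12 (cv2) and the standard library are available. Lean on these libraries where they do the work, as an engineer would, in place of code of your own. Each camera call takes 0.05 s, during which the arm holds its last target.

### The job

Using the scoop that stands in the bin of pale wooden buttons, push it flat along the bin floor under the buttons until its lip meets the far end wall, and lift out the whole heap of six. Pass the load sideways under the black bar of that bin, so that the two buttons on top are struck off and drop back into their bin and the four below stay level in the scoop; then set the scoop down flat in the middle of the green cutting mat and let go. Leave the other scoop, in the dark buttons, where it is.

Things in the scene. Friction and masses are not known exactly. Their poses are not given: they have to be found in the camera images.
- scoop_grip (a point): aluminium scoop (160 g) standing in the near half of the bin of pale buttons, mouth to the far end, parallel to the bin. Point: middle of its upright blue handle, 24 mm square in plan, which reaches 25 mm above and below it; flat underside 85 mm below it, back wall 15 to 19 mm ahead, lip 91 mm ahead, centre of the tray 55 mm ahead. Axes: x to the open mouth, y left, z up
- scoop_tray (a point): centre of the same scoop's tray, on top of its floor; same axes. The tray has a flat 2 mm floor that ends in a thin open front lip 36 mm ahead of this point; it is 80 mm wide outside, 74 mm inside, sides 16 mm and back wall 20 mm high. Four buttons lying two by two fill it level, tops 18 mm above the scoop's underside; a button on top of those reaches from 18 to 34 mm
- bin: white open bin of the pale buttons, fixed, 200 x 100 mm, walls 5 mm thick and 38 mm high, floor 5 mm thick (inside 190 x 90 mm); the far end wall goes on up as a clear guard to 86 mm. Origin: centre of its underside, on the bench; x along its length to the far end wall (inside at x = 95 mm), away from the robot; y left, z up
- strike_bar: black level bar fixed over the left long wall of that bin, along it: 90 mm long, 8 wide, 14 high. Origin: middle of its lower edge, 76 mm above the bench; axes as the bin's. Its far end stands on a post (x 45 to 57 mm, down to the bench); its near end, x = -45 mm, is free, so a scoop held lengthwise over the far half of the bin slides sideways below it, handle clear of the free end
- mat: green cutting mat with a fine grid, 240 x 200 mm, 3 mm thick, fixed to the bench; origin at the centre of its underside, x along its long side, z up
- other_grip (a point): identical scoop in the like bin of dark brown buttons, which has a bar of its own: not to be moved. Same point and axes as scoop_grip
- button1_mid (a point): pale wooden button: disc 34 mm across, 16 mm thick, both rims bevelled (flats 18 mm across, bevels 5 mm high), 12 g, smooth (friction about 0.3); point at its centre, half-way up. One of the four lower ones, two by two on the bin floor at the far end.
- button2_mid (a point): pale wooden button: disc 34 mm across, 16 mm thick, both rims bevelled (flats 18 mm across, bevels 5 mm high), 12 g, smooth (friction about 0.3); point at its centre, half-way up. One of the four lower ones, two by two on the bin floor at the far end.
- button3_mid (a point): pale wooden button: disc 34 mm across, 16 mm thick, both rims bevelled (flats 18 mm across, bevels 5 mm high), 12 g, smooth (friction about 0.3); point at its centre, half-way up. One of the four lower ones, two by two on the bin floor at the far end.
- button4_mid (a point): pale wooden button: disc 34 mm across, 16 mm thick, both rims bevelled (flats 18 mm across, bevels 5 mm high), 12 g, smooth (friction about 0.3); point at its centre, half-way up. One of the four lower ones, two by two on the bin floor at the far end.
- button5_mid (a point): pale wooden button: disc 34 mm across, 16 mm thick, both rims bevelled (flats 18 mm across, bevels 5 mm high), 12 g, smooth (friction about 0.3); point at its centre, half-way up. One of the two that lie on top of the others: the excess.
- button6_mid (a point): pale wooden button: disc 34 mm across, 16 mm thick, both rims bevelled (flats 18 mm across, bevels 5 mm high), 12 g, smooth (friction about 0.3); point at its centre, half-way up. One of the two that lie on top of the others: the excess.
Mind the look-alikes: they are no part of the job. There is more than one size of the strike_bar; the one meant has the size given above.

How it is judged:
By the outcome, as a careful person would: the job done as asked, in the order asked, and still so for the second after the job is handed in, with the robot touching nothing.
It also fails if it takes over 54 s, if anything falls off the work surface, if the arm or the gripper's body presses on something with over 40 N, if the wrist force passes 120 N, or if a joint passes its speed limit or range.

## Working session

There is one attempt and no reset: what is moved stays moved. The work goes in short steps, Python scripts to look and compute and a shell command to move; the robot and the scene stay as the last step left them, time stands still between calls to the robot, and variables do not carry over. Pictures are saved under pics/ and viewed, and the job is handed in when it is done.

```bash
mkdir -p pics; ls
cat > h.py <<'E'
import numpy as np, cv2
from cell import read_state, grab_frame
from scipy.spatial.transform import Rotation as R
def T_cam(f,st=None):
    if 'cam_to_world' in f: return np.array(f['cam_to_world'])
    q=st['eef_rot'];T=np.eye(4);T[:3,:3]=R.from_quat([q[1],q[2],q[3],q[0]]).as_matrix();T[:3,3]=st['ee_pos']
    return T@np.array(f['hand_eye'])
def ray(f,T,u,v):
    x=(u-f['cx'])/f['fx'];y=(v-f['cy'])/f['fy'];xd,yd=x,y
    for _ in range(30):
        r2=x*x+y*y;s=1+f['k1']*r2;x,y=xd/s,yd/s
    d=T[:3,:3]@np.array([x,-y,-1.]);return T[:3,3],d
def at_z(f,T,u,v,z):
    o,d=ray(f,T,u,v);return o+d*(z-o[2])/d[2]
def proj(f,T,p):
    c=np.linalg.inv(T)@np.append(p,1);x=c[0]/-c[2];y=-c[1]/-c[2];s=1+f['k1']*(x*x+y*y)
    return np.array([f['fx']*x*s+f['cx'],f['fy']*y*s+f['cy']])
def shot(name,fn,crop=None,scale=1):
    import pickle
    st=read_state();f=grab_frame(name);T=T_cam(f,st);im=f['image']
    pickle.dump((f,T),open(fn+'.pkl','wb'))
    if crop: im=im[crop[1]:crop[3],crop[0]:crop[2]]
    cv2.imwrite('pics/'+fn+'.png',cv2.resize(im,None,fx=scale,fy=scale,interpolation=cv2.INTER_CUBIC));return f,T
def load(fn):
    import pickle
    return pickle.load(open(fn+'.pkl','rb'))
E
python3 - <<'E'
from h import *
s=read_state();print(s)
for n in ['top','side','wrist']:
    f,T=shot(n,n+'0',scale=1.5);print(n,f['fx'],f['cx'],f['cy'],f['k1'],T.round(3).tolist())
E
```

```text
pics
{'time': 0.0, 'qpos': array([-1.17999180e+00,  2.38788622e-01, -1.42607736e-02,  1.31917587e+00,
       -8.03362902e-06,  1.57081483e+00]), 'joint_vel': array([-0.00040534, -0.00032411,  0.00189174,  0.00084936,  0.00083711,
        0.00048239]), 'joint_torque': array([-2.40392066e-03, -5.38779008e+01,  3.46440160e+01,  1.82422641e-02,
       -5.49858544e-05,  1.74381273e-05]), 'ee_pos': array([ 0.19982133, -0.48501515,  0.21187098]), 'eef_rot': array([-0.13679118, -0.6935505 , -0.13778126,  0.69375226]), 'force': array([-0.19574508, -0.04752867,  0.7991251 ]), 'ft_torque': array([-0.01373199,  0.07032371,  0.00800782]), 'grip_width': 0.08501683343690354}
top 423.2863808488235 259.3741421648658 186.76812619873394 0.014269013010835392 [[0.03, 0.99, -0.137, 0.424], [-1.0, 0.03, -0.008, 0.021], [-0.004, 0.137, 0.991, 0.983], [0.0, 0.0, 0.0, 1.0]]
side 364.88308561794764 258.4642370635152 188.82589486809832 -0.0688655405131977 [[-0.909, 0.24, -0.342, 0.235], [-0.417, -0.506, 0.755, 0.656], [0.008, 0.828, 0.56, 0.585], [0.0, 0.0, 0.0, 1.0]]
wrist 293.69893983681055 256.24613711531913 191.1726637861015 -0.03592224619815736 [[0.381, 0.874, 0.303, 0.277], [-0.925, 0.36, 0.123, -0.453], [-0.001, -0.327, 0.945, 0.373], [0.0, 0.0, 0.0, 1.0]]
```

View pics/top0.png

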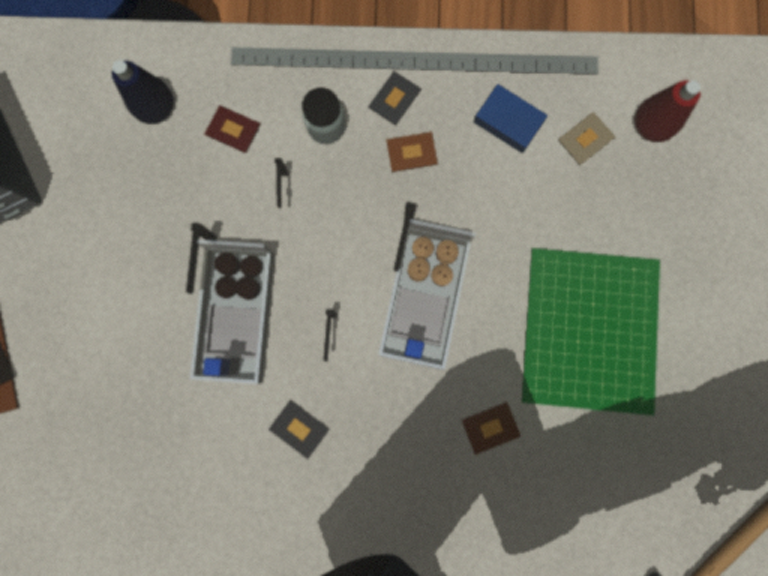

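View pics/side0.png

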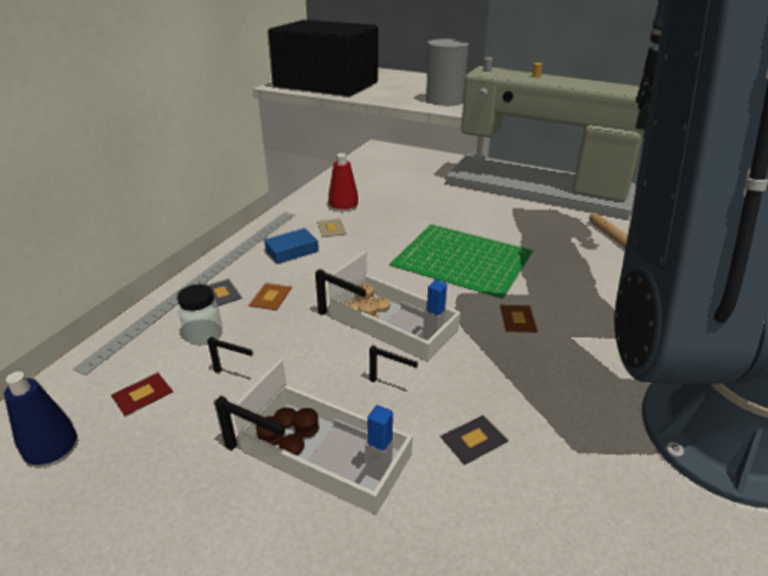

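The top view shows the following, in 768-px picture coordinates. Scoops: pale bin, blue handle at (414,348); dark bin at (212,367), the look-alike. Bars: pale bin (404,237), dark bin (192,258), and two small free-standing ones at (283,183) and (330,333). I choose the scoop at (414,348), the bar at (404,237), and the mat at (592,331). Next is a close crop to check.

Run:
```python
from h import *
f,T=load('top0')
im=f['image'][125:250,245:325]
cv2.imwrite('pics/c1.png',cv2.resize(im[:, :],None,fx=4.7,fy=4.7,interpolation=cv2.INTER_CUBIC))
f,T=load('side0')
im=f['image'][160:245,200:315]
cv2.imwrite('pics/c2.png',cv2.resize(im,None,fx=6,fy=6,interpolation=cv2.INTER_CUBIC))
```

```text
(no output)
```

View pics/c1.png

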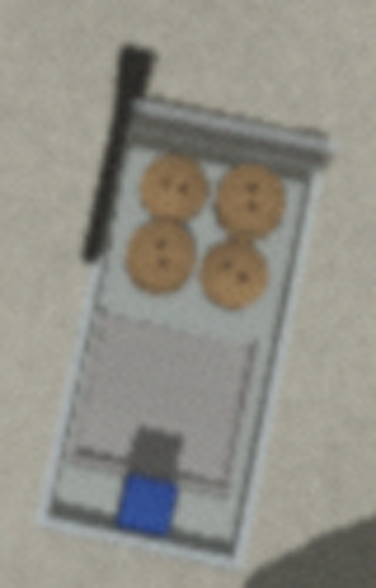

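View pics/c2.png

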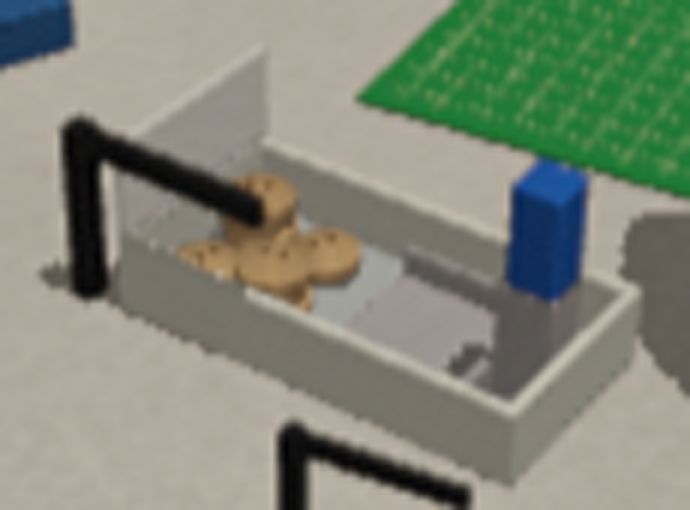

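The crop confirms it: pale buttons, with two larger-looking (upper) ones at crop (250,203) and (160,257), the blue handle at (148,503), and the bar at (110,155) fixed over the bin's left wall on a far post. Next I fit the bin pose.

```bash
cat >> h.py <<'E'
from scipy.optimize import least_squares
def fit(obs,x0):
    # obs: list of (f,T,(u,v),local xyz)
    def g(p):
        c,s=np.cos(p[2]),np.sin(p[2]);r=[]
        for f,T,uv,l in obs:
            w=np.array([p[0]+c*l[0]-s*l[1],p[1]+s*l[0]+c*l[1],l[2]]);r+=list(proj(f,T,w)-uv)
        return np.array(r)
    k=least_squares(g,x0,loss='soft_l1');return k.x,g(k.x).reshape(-1,2)
E
python3 - <<'E'
from h import *
f,T=load('top0');g,S=load('side0')
a=lambda u,v:(u/4.7+245,v/4.7+125)
b=lambda u,v:(u/6+200,v/6+160)
obs=[(f,T,a(44,523),(-.1,.05,.038)),(f,T,a(240,562),(-.1,-.05,.038)),(f,T,a(135,98),(.1,.05,.086)),(f,T,a(332,142),(.1,-.05,.086)),
(g,S,b(517,410),(-.1,.05,.038)),(g,S,b(640,292),(-.1,-.05,.038)),(g,S,b(265,45),(.1,-.05,.086)),(g,S,b(118,140),(.1,.05,.086))]
p,r=fit(obs,[.48,0,0]);print(p,np.degrees(p[2]));print(r.round(1).tolist())
p2,r2=fit(obs[:4],[.48,0,0]);print(p2)
c,s=np.cos(p[2]),np.sin(p[2])
B=lambda P:[ (c*(P[0]-p[0])+s*(P[1]-p[1])), -s*(P[0]-p[0])+c*(P[1]-p[1])]
# handle top z=0.005+.085+.025
for z,uv in [(.115,(148,503))]:
    P=at_z(f,T,*a(*uv),z);print('handle',P,B(P))
P=at_z(g,S,*b(550,172),.115);print('handle side',P,B(P))
# mat
q=[(531,248),(660,259),(654,413),(523,401)]
P=[at_z(f,T,u/1.5,v/1.5,.003) for u,v in q];print(np.round(P,4),np.mean(P,0),[np.linalg.norm(P[i]-P[i-1]).round(3) for i in range(4)])
d=P[0]-P[3];print('mat yaw',np.degrees(np.arctan2(d[1],d[0])))
# bar
P=at_z(f,T,*a(95,255),.09);print('bar near',P,B(P))
for uv in [(172,190),(160,257),(250,203),(235,272)]:
  for z in (.021,.037):
    P=at_z(f,T,*a(*uv),z);print('but',z,np.round(B(P),4))
E
```

```text
[ 0.53124133 -0.02725974 -0.19170502] -10.983888689803992
[[-2.0, 0.3], [0.4, 2.0], [-1.3, -0.4], [2.0, 0.2], [-0.2, 0.1], [0.6, -1.3], [-0.8, -1.0], [-0.7, -0.4]]
[ 0.5321119  -0.02788366 -0.18607124]
handle [ 0.45169157 -0.00962891  0.115     ] [np.float64(-0.0814517241847877), np.float64(0.00215100204695365)]
handle side [ 0.45224343 -0.00990001  0.115     ] [np.float64(-0.08085832141575562), np.float64(0.0019900188070175236)]
[[ 0.6167 -0.1917  0.003 ]
 [ 0.6051 -0.3921  0.003 ]
 [ 0.3691 -0.3763  0.003 ]
 [ 0.3805 -0.1795  0.003 ]] [ 0.49284262 -0.28490201  0.003     ] [np.float64(0.236), np.float64(0.201), np.float64(0.237), np.float64(0.197)]
mat yaw -2.968734085193237
bar near [0.56377858 0.01631915 0.09      ] [np.float64(0.02363798217613812), np.float64(0.04897997965496217)]
but 0.021 [0.0742 0.0208]
but 0.037 [0.071  0.0209]
but 0.021 [0.0403 0.0194]
but 0.037 [0.0378 0.0196]
but 0.021 [ 0.0762 -0.0179]
but 0.037 [ 0.0731 -0.0172]
but 0.021 [ 0.0411 -0.0179]
but 0.037 [ 0.0385 -0.0171]
```

Run:
```python
from h import *
s=read_state();q=s['eef_rot'];M=R.from_quat([q[1],q[2],q[3],q[0]]).as_matrix();print(M.round(3))
y=M[:,1];print('tool y az',np.degrees(np.arctan2(y[1],y[0])))
f,T=load('top0')
for n,uv in dict(d1a=(330,310),d1b=(326,358),d2a=(279,163),d2b=(279,205)).items():
  for z in (0,.05): print(n,z,at_z(f,T,uv[0]/1.5,uv[1]/1.5,z).round(3))
g,S=load('side0')
for n,uv in dict(d1top=(374,349),d1bot=(374,378),d1free=(415,362),bartop=(320,273),barfree=(365,292)).items(): print(n,[at_z(g,S,uv[0]/1.5,uv[1]/1.5,z).round(3).tolist() for z in (0,.04,.076,.09)])
```

```text
[[-0.     0.381 -0.925]
 [ 0.001 -0.925 -0.381]
 [-1.    -0.001  0.   ]]
tool y az -67.6073712129136
d1a 0 [0.51  0.119 0.   ]
d1a 0.05 [0.506 0.114 0.05 ]
d1b 0 [0.436 0.122 0.   ]
d1b 0.05 [0.435 0.117 0.05 ]
d2a 0 [0.744 0.211 0.   ]
d2a 0.05 [0.728 0.202 0.05 ]
d2b 0 [0.675 0.207 0.   ]
d2b 0.05 [0.662 0.198 0.05 ]
d1top [[0.532, 0.051, 0.0], [0.512, 0.092, 0.04], [0.493, 0.13, 0.076], [0.486, 0.144, 0.09]]
d1bot [[0.503, 0.111, 0.0], [0.484, 0.149, 0.04], [0.468, 0.182, 0.076], [0.461, 0.195, 0.09]]
d1free [[0.46, 0.051, 0.0], [0.445, 0.093, 0.04], [0.431, 0.13, 0.076], [0.425, 0.145, 0.09]]
bartop [[0.726, -0.107, 0.0], [0.693, -0.055, 0.04], [0.662, -0.008, 0.076], [0.651, 0.01, 0.09]]
barfree [[0.617, -0.087, 0.0], [0.591, -0.036, 0.04], [0.568, 0.01, 0.076], [0.558, 0.027, 0.09]]
```

View pics/wrist0.png

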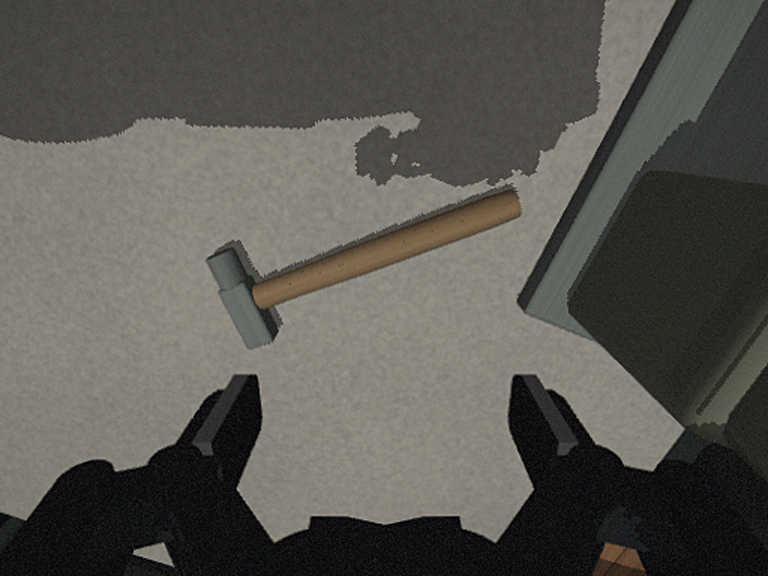

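```bash
python3 -m handwheel '[{"fingers":0,"dx":0.025,"dy":0.0475,"spin":0.0988},{"fingers":0,"dx":0.025,"dy":0.0475,"spin":0.0988},{"fingers":0,"dx":0.025,"dy":0.0475,"spin":0.0988},{"fingers":0,"dx":0.025,"dy":0.0475,"spin":0.0988},{"fingers":0,"dx":0.025,"dy":0.0475,"spin":0.0988},{"fingers":0,"dx":0.025,"dy":0.0475,"spin":0.0988},{"fingers":0,"dx":0.025,"dy":0.0475,"spin":0.0988},{"fingers":0,"dx":0.025,"dy":0.0475,"spin":0.0988},{"fingers":0,"dx":0.025,"dy":0.0475,"spin":0.0988},{"fingers":0,"dx":0.025,"dy":0.0475,"spin":0.0988},{"fingers":0},{"fingers":0}]' 100
python3 - <<'E'
from h import *
print(read_state()['qpos'])
f,T=shot('wrist','w1',scale=1.5)
E
```

```text
[-1.17996775e+00  2.38657886e-01 -1.40936940e-02  1.31919995e+00
 -2.09575770e-06  1.57079980e+00]invalid input
```

View pics/w1.png

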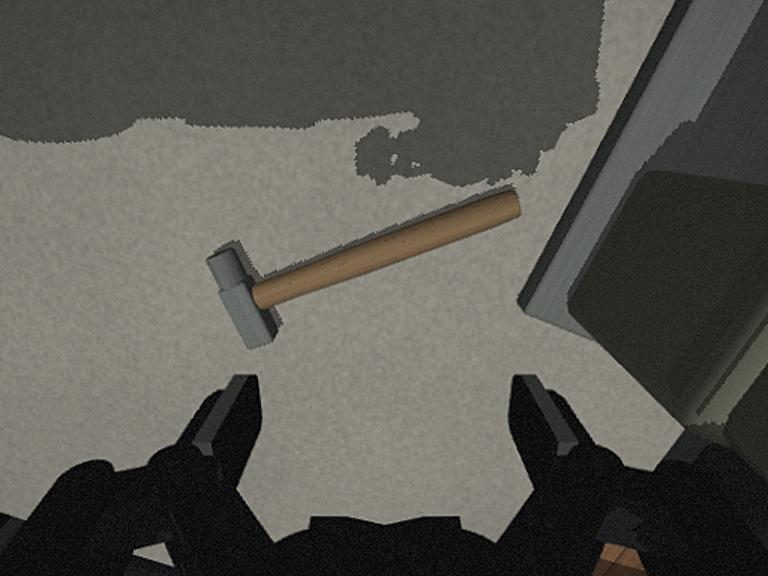

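The call was refused and nothing moved. Probably every row must carry all keys.

```bash
python3 -m handwheel '[{"fingers":0,"dx":0.025,"dy":0.0475,"dz":0,"spin":0.0988},{"fingers":0,"dx":0.025,"dy":0.0475,"dz":0,"spin":0.0988},{"fingers":0,"dx":0.025,"dy":0.0475,"dz":0,"spin":0.0988},{"fingers":0,"dx":0.025,"dy":0.0475,"dz":0,"spin":0.0988},{"fingers":0,"dx":0.025,"dy":0.0475,"dz":0,"spin":0.0988},{"fingers":0,"dx":0.025,"dy":0.0475,"dz":0,"spin":0.0988},{"fingers":0,"dx":0.025,"dy":0.0475,"dz":0,"spin":0.0988},{"fingers":0,"dx":0.025,"dy":0.0475,"dz":0,"spin":0.0988},{"fingers":0,"dx":0.025,"dy":0.0475,"dz":0,"spin":0.0988},{"fingers":0,"dx":0.025,"dy":0.0475,"dz":0,"spin":0.0988},{"fingers":0,"dx":0,"dy":0,"dz":0,"spin":0}]' 100
python3 - <<'E'
from h import *
print(read_state()['qpos'])
f,T=shot('wrist','w1',scale=1.5)
E
```

```text
time: 1.58
ee_pos: [0.4511, -0.0075, 0.2121]
eef_rot: [0.451, 0.544, 0.452, -0.544]
force: [-1.1, -0.6, -0.4]
grip_width: 0.0855
[-1.70256657e-02  1.12146999e-01 -1.72864032e-01  1.28601547e+00
  5.02840701e-04  1.73987414e+00]
```

View pics/w1.png

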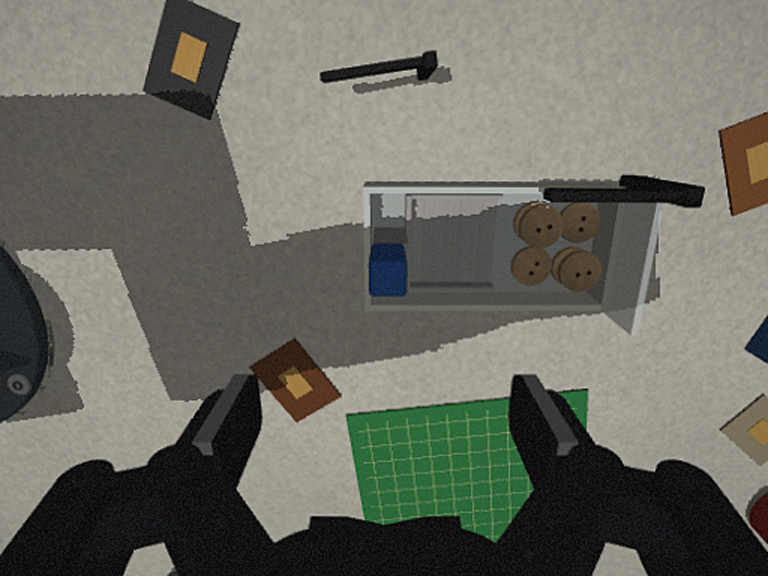

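Run:
```python
from h import *
f,T=load('w1')
im=f['image'][110:232,235:475]
cv2.imwrite('pics/c3.png',cv2.convertScaleAbs(cv2.resize(im,None,fx=3.3,fy=3.3,interpolation=cv2.INTER_CUBIC),alpha=1.4,beta=20))
```

```text
(no output)
```

View pics/c3.png

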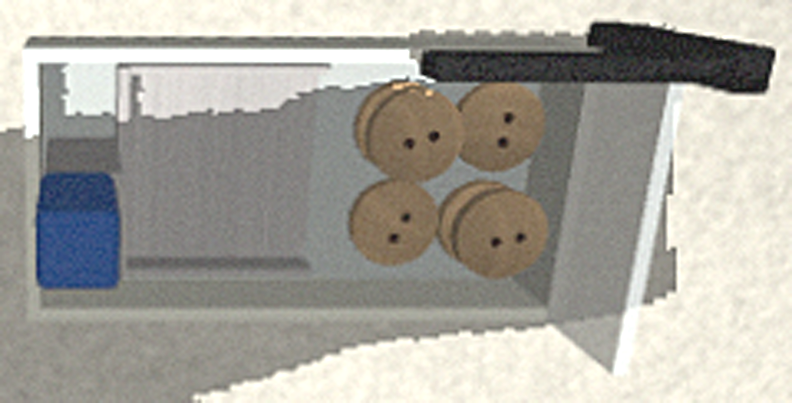

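Run:
```python
from h import *
f,T=load('w1');ft,Tt=load('top0');g,S=load('side0')
a=lambda u,v:(u/3.3+235-.35,v/3.3+110-.35)
A=lambda u,v:(u/4.7+245,v/4.7+125)
b=lambda u,v:(u/6+200,v/6+160)
ow=[(f,T,a(25,48),(-.1,.05,.038)),(f,T,a(28,318),(-.1,-.05,.038)),(f,T,a(632,374),(.1,-.05,.086)),(f,T,a(40,64),(-.095,.045,.038)),(f,T,a(41,308),(-.095,-.045,.038)),(f,T,a(547,308),(.095,-.045,.038))]
ot=[(ft,Tt,A(44,523),(-.1,.05,.038)),(ft,Tt,A(240,562),(-.1,-.05,.038)),(ft,Tt,A(135,98),(.1,.05,.086)),(ft,Tt,A(332,142),(.1,-.05,.086))]
p,r=fit(ow,[.53,-.027,-.19]);print(p,np.degrees(p[2]));print(r.round(1).tolist())
c,s=np.cos(p[2]),np.sin(p[2])
B=lambda P:np.array([ (c*(P[0]-p[0])+s*(P[1]-p[1])), -s*(P[0]-p[0])+c*(P[1]-p[1])]).round(4)
q=[at_z(f,T,*a(*uv),.115) for uv in [(37,208),(118,208),(120,288),(37,288)]]
print([B(x) for x in q]);m=np.mean(q,0);print('handle',m,B(m))
print('tray lip L',B(at_z(f,T,*a(313,90),.006)),B(at_z(f,T,*a(305,260),.007)),'sideLtop',B(at_z(f,T,*a(330,65),.021)))
print('bar',B(at_z(f,T,*a(420,80),.09)),B(at_z(f,T,*a(420,53),.076)))
for n,uv,z in [('nl top',(416,131),.037),('fl',(501,126),.021),('nr',(394,222),.021),('fr top',(500,233),.037)]: print(n,B(at_z(f,T,*a(*uv),z+.0)))
print('mat',end='')
for uv in [(346,413),(588,390)]: print(at_z(f,T,uv[0]/1.5,uv[1]/1.5,.003))
st=read_state();e=st['ee_pos'];print(e,m-e, 'force',st['force']);qq=st['eef_rot'];M=R.from_quat([qq[1],qq[2],qq[3],qq[0]]).as_matrix();print(np.degrees(np.arctan2(M[1,1],M[0,1])))
```

```text
[ 0.53287139 -0.02516798 -0.1861706 ] -10.66678973435728
[[-0.2, -0.2], [0.2, 0.8], [-0.9, 0.2], [-0.2, -0.6], [0.3, 0.0], [0.8, -0.1]]
[array([-0.0936,  0.0148]), array([-0.0713,  0.0148]), array([-0.0703, -0.0087]), array([-0.0939, -0.0087])]
handle [ 0.45259364 -0.00694593  0.115     ] [-0.0823  0.003 ]
tray lip L [0.0072 0.0308] [ 0.0092 -0.0366] sideLtop [0.0089 0.0421]
bar [0.0174 0.0466] [0.0215 0.0527]
nl top [0.037  0.0213]
fl [0.0742 0.0202]
nr [ 0.0384 -0.0167]
fr top [ 0.0723 -0.0161]
mat[ 0.38067129 -0.17360854  0.003     ]
[ 0.6183836  -0.19253538  0.003     ]
[ 0.45019404 -0.00898394  0.21208809] [ 0.0023996   0.00203801 -0.09708809] force [-0.06773724 -1.14033214 -0.93986115]
-10.816128689157456
```

```bash
python3 -m handwheel '[{"fingers":0,"dx":0.002,"dy":0.0015,"dz":-0.045,"spin":0},{"fingers":0,"dx":0,"dy":0,"dz":-0.045,"spin":0},{"fingers":0.2,"dx":0,"dy":0,"dz":-0.025,"spin":0},{"fingers":0.4,"dx":0,"dy":0,"dz":-0.01,"spin":0},{"fingers":0.5,"dx":0,"dy":0,"dz":0,"spin":0}]' 100
python3 - <<'E'
from h import *
s=read_state();print(s['ee_pos'],s['force'],s['grip_width'])
f,T=shot('wrist','w2',scale=1.5)
E
```

```text
time: 2.25
ee_pos: [0.4517, -0.0095, 0.0876]
eef_rot: [-0.449, -0.546, -0.45, 0.546]
force: [0.2, -0.8, 0.7]
grip_width: 0.0429
[ 0.45166847 -0.00952481  0.08759493] [ 0.20424423 -0.83617481  0.66489605] 0.04286244053086351
```

View pics/w2.png

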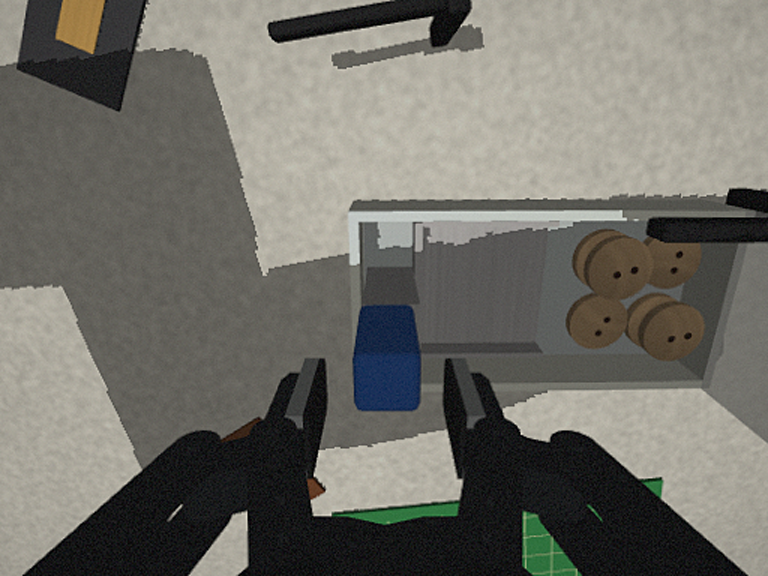

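Run:
```python
from h import *
f,T=load('w2');s=read_state()
q=[at_z(f,T,u/1.5,v/1.5,.115) for u,v in [(357,352),(419,353),(419,409),(354,409)]]
print(np.round(q,4),np.mean(q,0)-s['ee_pos'], np.linalg.norm(q[0]-q[1]),np.linalg.norm(q[1]-q[2]))
# bin corners
p=np.array([.53287139,-.02516798,-.1861706])
ow=[(f,T,np.array((349,211))/1.5,(-.1,.05,.038)),(f,T,np.array((360,223))/1.5,(-.095,.045,.038)),(f,T,np.array((704,387))/1.5,(.1,-.05,.038))]
print(fit(ow,p))
c,sn=np.cos(p[2]),np.sin(p[2]);m=np.mean(q,0)-[p[0],p[1],0]
print('handle bin',c*m[0]+sn*m[1],-sn*m[0]+c*m[1])
```

```text
[[ 0.4448  0.0066  0.115 ]
 [ 0.4653  0.0022  0.115 ]
 [ 0.4616 -0.0198  0.115 ]
 [ 0.4389 -0.0153  0.115 ]] [0.00039414 0.00285894 0.02681162] 0.020984036142469045 0.02231518966281
(array([ 0.53257224, -0.02564623, -0.1891039 ]), array([[-0.32680257,  0.27365429],
       [-0.52981032, -0.84450458],
       [ 3.70609183,  1.35687386]]))
handle bin -0.08227319234704814 0.0034504141360954064
```

```bash
python3 -m handwheel '[{"fingers":0.5,"dx":0.0005,"dy":0.0025,"dz":0,"spin":0},{"fingers":1,"dx":0,"dy":0,"dz":0,"spin":0},{"fingers":1,"dx":0,"dy":0,"dz":0,"spin":0},{"fingers":1,"dx":0,"dy":0,"dz":0,"spin":0},{"fingers":1,"dx":0,"dy":0,"dz":0,"spin":0}]' 100
python3 - <<'E'
from h import *
s=read_state();print(s['ee_pos'],s['force'],s['ft_torque'],s['grip_width'])
E
```

```text
time: 2.92
ee_pos: [0.4531, -0.0063, 0.0887]
eef_rot: [0.45, 0.546, 0.449, -0.545]
force: [-2.4, 0.5, 11.1]
grip_width: 0.0208
[ 0.45309015 -0.00625683  0.08866487] [-2.37121424  0.50026207 11.11406957] [0.04940606 0.52862181 0.02419793] 0.020773188377506472
```

```bash
python3 -m handwheel '[{"fingers":1,"dx":-0.0002,"dy":-0.0012,"dz":0.0015,"spin":0},{"fingers":1,"dx":-0.0002,"dy":-0.0012,"dz":0,"spin":0},{"fingers":1,"dx":0.00393,"dy":-0.00075,"dz":0,"spin":0},{"fingers":1,"dx":0.00393,"dy":-0.00075,"dz":0,"spin":0},{"fingers":1,"dx":0.00393,"dy":-0.00075,"dz":0,"spin":0},{"fingers":1,"dx":0.00393,"dy":-0.00075,"dz":0,"spin":0},{"fingers":1,"dx":0,"dy":0,"dz":0,"spin":0}]' 100
python3 - <<'E'
from h import *
s=read_state();print(s['ee_pos'],s['force'],s['ft_torque'],s['grip_width'])
f,T=shot('wrist','w3',scale=1.5)
E
```

```text
time: 3.8
ee_pos: [0.4682, -0.0119, 0.0889]
eef_rot: [0.45, 0.546, 0.45, -0.546]
force: [0.1, 0.1, -1.1]
grip_width: 0.0206
[ 0.46823511 -0.01185777  0.08887963] [ 0.07407786  0.05259305 -1.14976088] [0.05874685 0.02163076 0.02286504] 0.020622279428693883
```

View pics/w3.png

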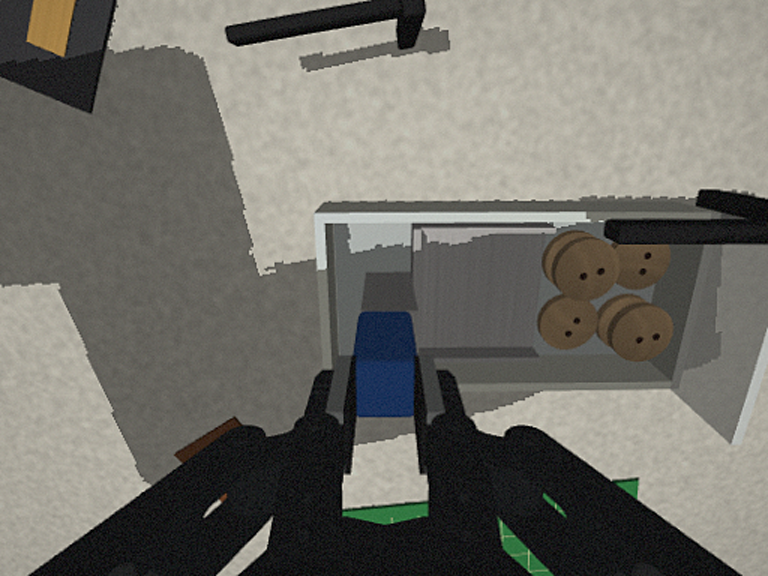

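```bash
python3 -m handwheel '[{"fingers":1,"dx":0.0002,"dy":0.0013,"dz":-0.0008,"spin":0},{"fingers":1,"dx":0.00295,"dy":-0.00056,"dz":0,"spin":0},{"fingers":1,"dx":0.00295,"dy":-0.00056,"dz":0,"spin":0},{"fingers":1,"dx":0.00295,"dy":-0.00056,"dz":0,"spin":0},{"fingers":1,"dx":0.00295,"dy":-0.00056,"dz":0,"spin":0},{"fingers":1,"dx":0.00295,"dy":-0.00056,"dz":0,"spin":0},{"fingers":1,"dx":0.00295,"dy":-0.00056,"dz":0,"spin":0},{"fingers":1,"dx":0.00295,"dy":-0.00056,"dz":0,"spin":0},{"fingers":1,"dx":0.00295,"dy":-0.00056,"dz":0,"spin":0}]' 100
python3 - <<'E'
from h import *
s=read_state();print(s['ee_pos'],s['force'],s['ft_torque'],s['grip_width'])
f,T=shot('wrist','w4',scale=1.5)
E
```

```text
time: 4.97
ee_pos: [0.4894, -0.0145, 0.0887]
eef_rot: [-0.449, -0.545, -0.451, 0.546]
force: [-10.7, 2.4, 14.2]
grip_width: 0.0208
[ 0.48937596 -0.01453374  0.08870584] [-10.73880167   2.40611645  14.21389815] [ 4.26132834e-01  2.23338273e+00 -2.11630463e-03] 0.02081110087016272
```

View pics/w4.png

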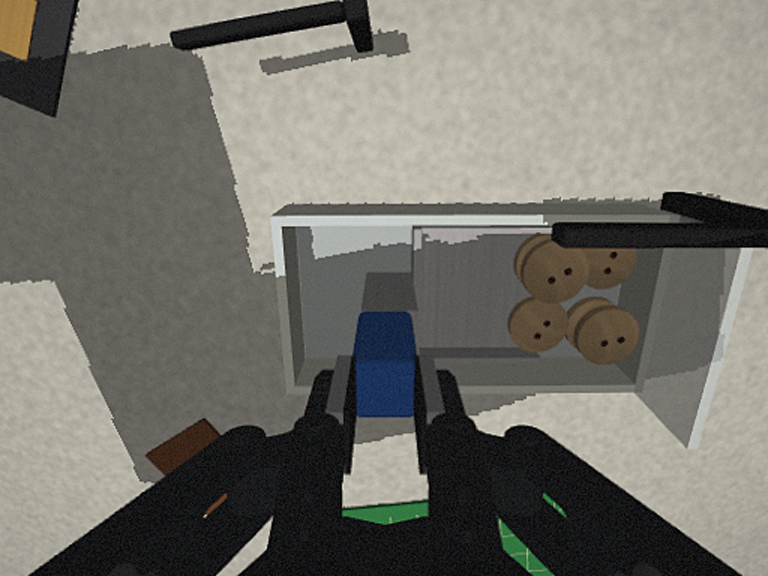

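```bash
python3 -m handwheel '[{"fingers":1,"dx":0.00295,"dy":-0.00056,"dz":0,"spin":0},{"fingers":1,"dx":0.00295,"dy":-0.00056,"dz":0,"spin":0},{"fingers":1,"dx":0.00295,"dy":-0.00056,"dz":0,"spin":0},{"fingers":1,"dx":0.00295,"dy":-0.00056,"dz":0,"spin":0}]' 100
python3 - <<'E'
from h import *
s=read_state();print(s['ee_pos'],s['force'],s['ft_torque'],s['grip_width'])
f,T=shot('wrist','w5',scale=1.5)
E
```

```text
time: 5.52
ee_pos: [0.5013, -0.0168, 0.0887]
eef_rot: [-0.449, -0.545, -0.451, 0.546]
force: [-11.5, 2.8, 13.3]
grip_width: 0.0206
[ 0.50129458 -0.01677445  0.08871314] [-11.48436255   2.83642345  13.31921812] [ 0.39148261  2.14196327 -0.03229152] 0.020613141621453092
```

View pics/w5.png

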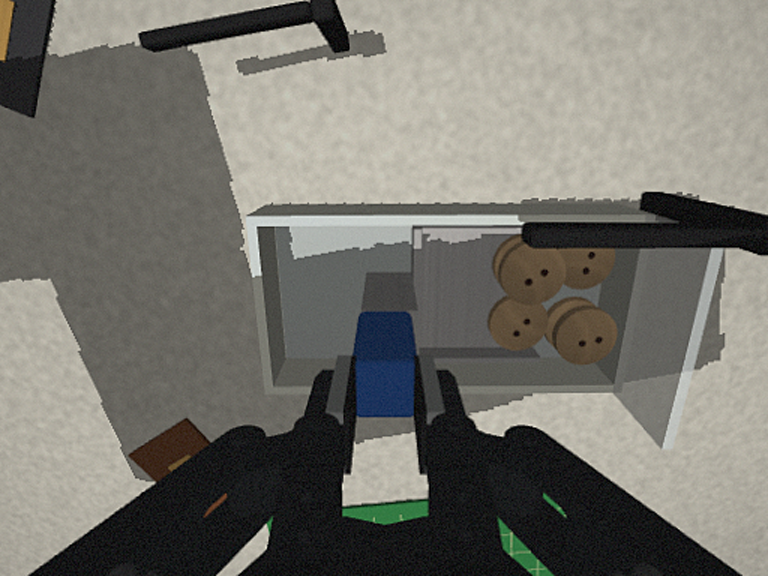

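```bash
python3 -m handwheel '[{"fingers":1,"dx":0.00295,"dy":-0.00056,"dz":0,"spin":0},{"fingers":1,"dx":0.00295,"dy":-0.00056,"dz":0,"spin":0},{"fingers":1,"dx":0.00295,"dy":-0.00056,"dz":0,"spin":0},{"fingers":1,"dx":0.00295,"dy":-0.00056,"dz":0,"spin":0},{"fingers":1,"dx":0.00295,"dy":-0.00056,"dz":0,"spin":0},{"fingers":1,"dx":0.00295,"dy":-0.00056,"dz":0,"spin":0},{"fingers":1,"dx":0.00295,"dy":-0.00056,"dz":0,"spin":0},{"fingers":1,"dx":0.00295,"dy":-0.00056,"dz":0,"spin":0}]' 100
python3 - <<'E'
from h import *
s=read_state();print(s['ee_pos'],s['force'],s['ft_torque'],s['grip_width'])
f,T=shot('wrist','w6',scale=1.5)
E
```

```text
time: 6.58
ee_pos: [0.5247, -0.0212, 0.0887]
eef_rot: [-0.449, -0.545, -0.451, 0.546]
force: [-10.0, 1.0, 12.2]
grip_width: 0.0207
[ 0.52466712 -0.02119975  0.08874471] [-10.01630752   0.95405989  12.17636998] [ 0.32214636  2.11378817 -0.04257094] 0.02073339024110139
```

View pics/w6.png

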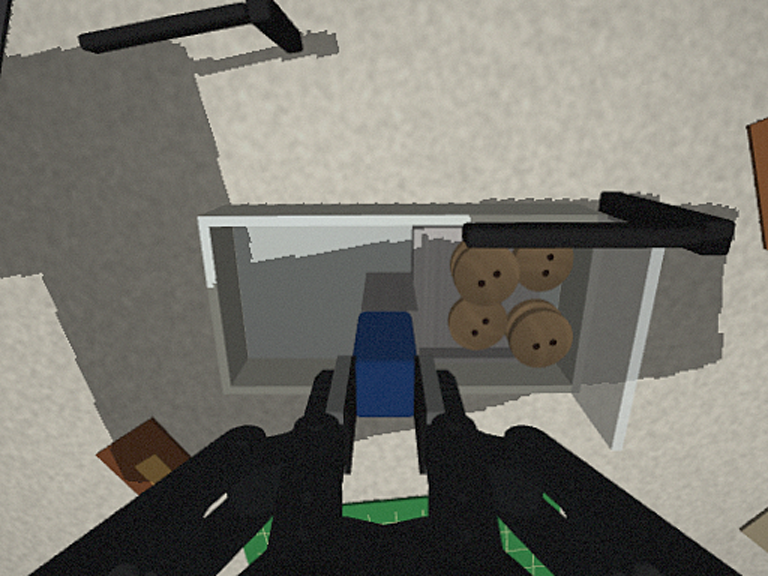

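Going well: all six ride onto the tray (upper ones at (486,275) and (540,335)). About 13 mm remains.

```bash
python3 -m handwheel '[{"fingers":1,"dx":0.00295,"dy":-0.00056,"dz":0,"spin":0},{"fingers":1,"dx":0.00295,"dy":-0.00056,"dz":0,"spin":0},{"fingers":1,"dx":0.00295,"dy":-0.00056,"dz":0,"spin":0},{"fingers":1,"dx":0.00197,"dy":-0.00037,"dz":0,"spin":0},{"fingers":1,"dx":0,"dy":0,"dz":0,"spin":0}]' 100
python3 - <<'E'
from h import *
s=read_state();print(s['ee_pos'],s['force'],s['ft_torque'],s['grip_width'])
f,T=shot('wrist','w7',scale=1.5)
E
```

```text
time: 7.25
ee_pos: [0.5359, -0.0233, 0.0887]
eef_rot: [-0.449, -0.545, -0.451, 0.546]
force: [-9.2, 1.3, 11.2]
grip_width: 0.0205
[ 0.53590973 -0.02332286  0.08874389] [-9.15488952  1.2625116  11.22845987] [0.31655865 1.93098629 0.01074227] 0.02049425986450463
```

View pics/w7.png

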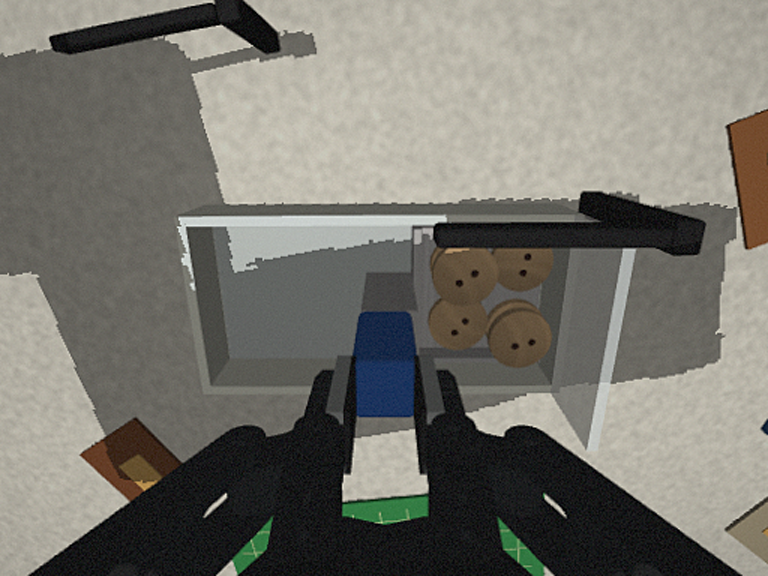

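```bash
python3 -m handwheel '[{"fingers":1,"dx":0.001,"dy":-0.0002,"dz":0,"spin":0},{"fingers":1,"dx":0.001,"dy":-0.0002,"dz":0,"spin":0},{"fingers":1,"dx":0,"dy":0,"dz":0,"spin":0}]' 100; python3 -m handwheel '[{"fingers":1,"dx":0.001,"dy":-0.0002,"dz":0,"spin":0},{"fingers":1,"dx":0,"dy":0,"dz":0,"spin":0}]' 100
```

```text
time: 7.68
ee_pos: [0.5372, -0.0236, 0.0888]
eef_rot: [-0.449, -0.545, -0.451, 0.546]
force: [-12.6, 2.5, 14.9]
grip_width: 0.0205
time: 7.92
ee_pos: [0.5373, -0.0236, 0.0889]
eef_rot: [-0.448, -0.544, -0.451, 0.547]
force: [-16.5, 2.1, 17.9]
grip_width: 0.0204
```

```bash
python3 -m handwheel '[{"fingers":1,"dx":-0.0015,"dy":0.0003,"dz":0.0005,"spin":0},{"fingers":1,"dx":-0.0015,"dy":0.0003,"dz":0.001,"spin":0},{"fingers":1,"dx":-0.001,"dy":0.0002,"dz":0.002,"spin":0},{"fingers":1,"dx":0,"dy":0,"dz":0.003,"spin":0},{"fingers":1,"dx":0,"dy":0,"dz":0.003,"spin":0},{"fingers":1,"dx":0,"dy":0,"dz":0.003,"spin":0},{"fingers":1,"dx":0,"dy":0,"dz":0.003,"spin":0},{"fingers":1,"dx":0,"dy":0,"dz":0.0015,"spin":0},{"fingers":1,"dx":0,"dy":0,"dz":0,"spin":0}]' 100
python3 - <<'E'
from h import *
s=read_state();print(s['ee_pos'],s['eef_rot'],s['force'],s['ft_torque'],s['grip_width'])
f,T=shot('wrist','w8',scale=1.5)
f,T=shot('side','s8',crop=(180,130,330,250),scale=5)
E
```

```text
time: 9.05
ee_pos: [0.5369, -0.0235, 0.1053]
eef_rot: [0.45, 0.546, 0.45, -0.546]
force: [-0.7, 0.6, -2.5]
grip_width: 0.0205
[ 0.53689349 -0.0235321   0.10530642] [ 0.44980498  0.54565945  0.44975236 -0.54557681] [-0.70289207  0.55254122 -2.46097389] [-0.08557598  0.10356754  0.0360491 ] 0.020521160561979005
```

View pics/w8.png

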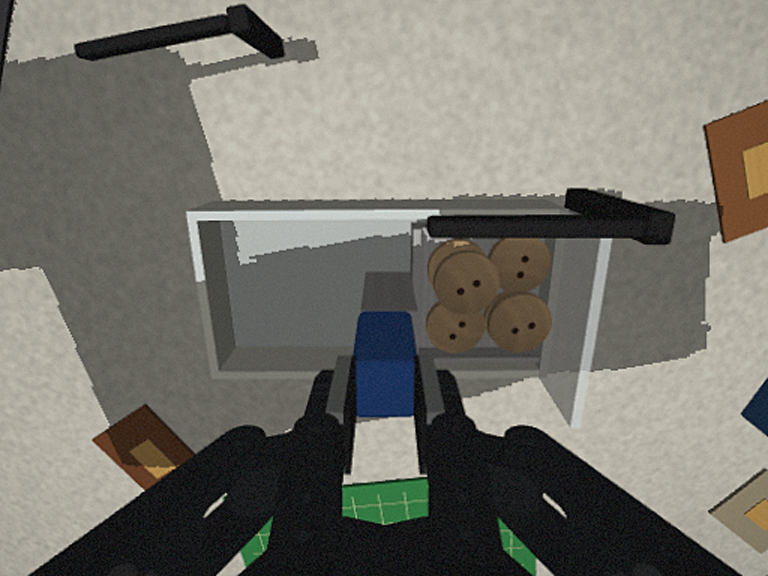

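View pics/s8.png

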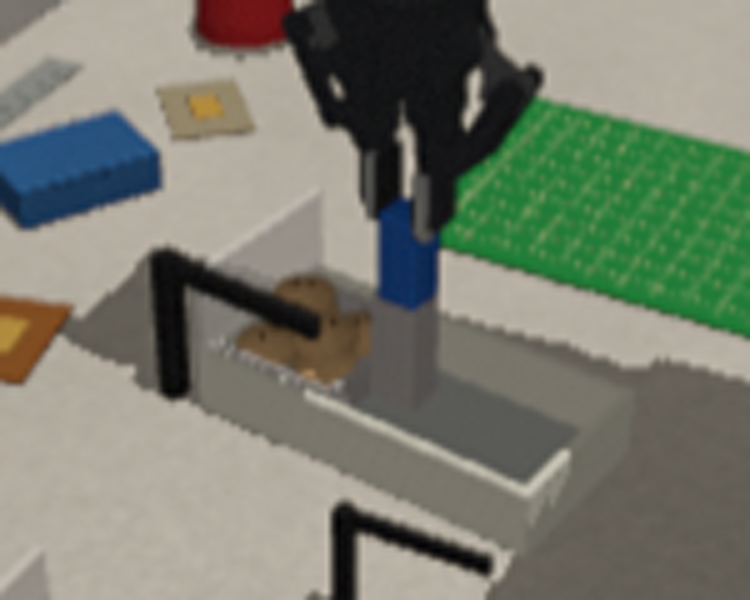

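```bash
python3 -m handwheel '[{"fingers":1,"dx":-0.00147,"dy":0.00028,"dz":0.0015,"spin":0},{"fingers":1,"dx":-0.00147,"dy":0.00028,"dz":0.0015,"spin":0},{"fingers":1,"dx":-0.00147,"dy":0.00028,"dz":0.0025,"spin":0},{"fingers":1,"dx":-0.00147,"dy":0.00028,"dz":0.0035,"spin":0},{"fingers":1,"dx":0,"dy":0,"dz":0.004,"spin":0},{"fingers":1,"dx":0,"dy":0,"dz":0.0045,"spin":0},{"fingers":1,"dx":0,"dy":0,"dz":0.0045,"spin":0},{"fingers":1,"dx":0,"dy":0,"dz":0.004,"spin":0},{"fingers":1,"dx":0,"dy":0,"dz":0.003,"spin":0},{"fingers":1,"dx":0,"dy":0,"dz":0.002,"spin":0},{"fingers":1,"dx":0,"dy":0,"dz":0,"spin":0}]' 100
python3 - <<'E'
from h import *
s=read_state();print(s['ee_pos'],s['eef_rot'],s['force'],s['ft_torque'],s['grip_width'])
f,T=shot('wrist','w9',scale=1.5)
f,T=shot('side','s9',crop=(180,130,330,250),scale=5)
E
```

```text
time: 10.52
ee_pos: [0.531, -0.0224, 0.1363]
eef_rot: [0.45, 0.546, 0.45, -0.546]
force: [-0.9, 0.1, -2.1]
grip_width: 0.0205
[ 0.53099843 -0.02238894  0.13626366] [ 0.44979186  0.54564059  0.44978376 -0.54558061] [-0.91468821  0.13018899 -2.14867039] [ 0.08070049  0.04406569 -0.07125551] 0.020465094424877345
```

View pics/w9.png

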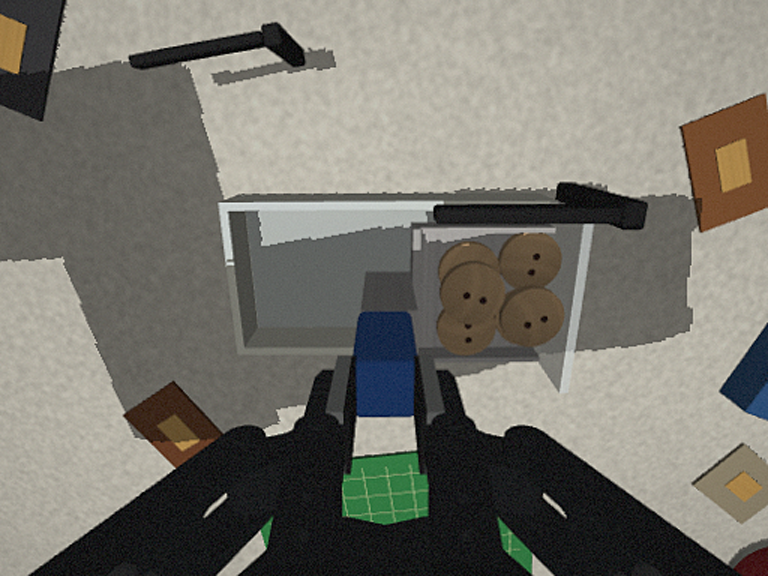

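View pics/s9.png

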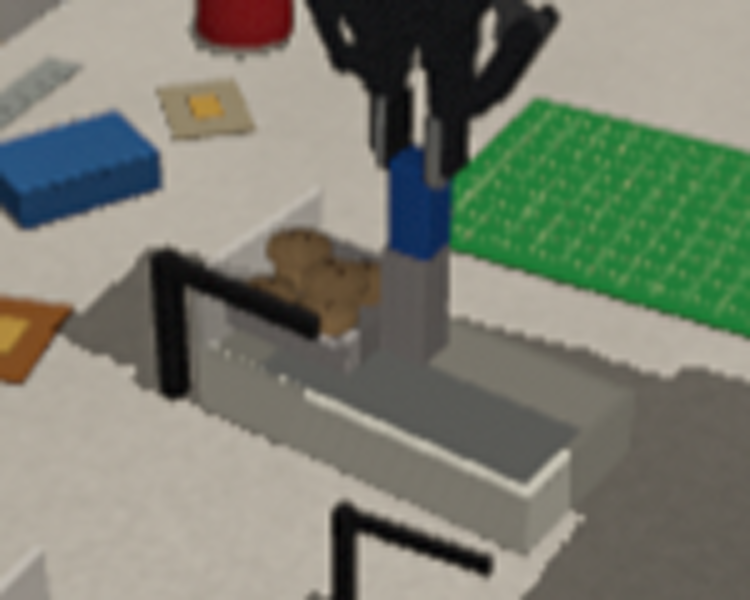

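```bash
python3 -m handwheel '[{"fingers":1,"dx":0.00047,"dy":0.00245,"dz":0,"spin":0},{"fingers":1,"dx":0.00075,"dy":0.00393,"dz":0,"spin":0},{"fingers":1,"dx":0.00075,"dy":0.00393,"dz":0,"spin":0},{"fingers":1,"dx":0.00075,"dy":0.00393,"dz":0,"spin":0},{"fingers":1,"dx":0.00075,"dy":0.00393,"dz":0,"spin":0},{"fingers":1,"dx":0.00056,"dy":0.00295,"dz":0,"spin":0},{"fingers":1,"dx":0.00056,"dy":0.00295,"dz":0,"spin":0},{"fingers":1,"dx":0.00056,"dy":0.00295,"dz":0,"spin":0},{"fingers":1,"dx":0.00056,"dy":0.00295,"dz":0,"spin":0},{"fingers":1,"dx":0.00056,"dy":0.00295,"dz":0,"spin":0},{"fingers":1,"dx":0.00056,"dy":0.00295,"dz":0,"spin":0},{"fingers":1,"dx":0.00056,"dy":0.00295,"dz":0,"spin":0}]' 100
python3 - <<'E'
from h import *
s=read_state();print(s['ee_pos'],s['eef_rot'],s['force'],s['ft_torque'],s['grip_width'])
f,T=shot('wrist','w10',scale=1.5)
f,T=shot('side','s10',crop=(180,130,330,250),scale=5)
E
```

```text
time: 12.12
ee_pos: [0.5384, 0.0166, 0.1362]
eef_rot: [-0.45, -0.546, -0.45, 0.546]
force: [-0.4, 0.2, -2.4]
grip_width: 0.0207
[0.53836387 0.01659543 0.13617   ] [-0.44974534 -0.5456015  -0.44978466  0.54565731] [-0.3910349   0.17192964 -2.36521075] [-0.02228709  0.06406558  0.01107386] 0.020735496650877105
```

View pics/w10.png

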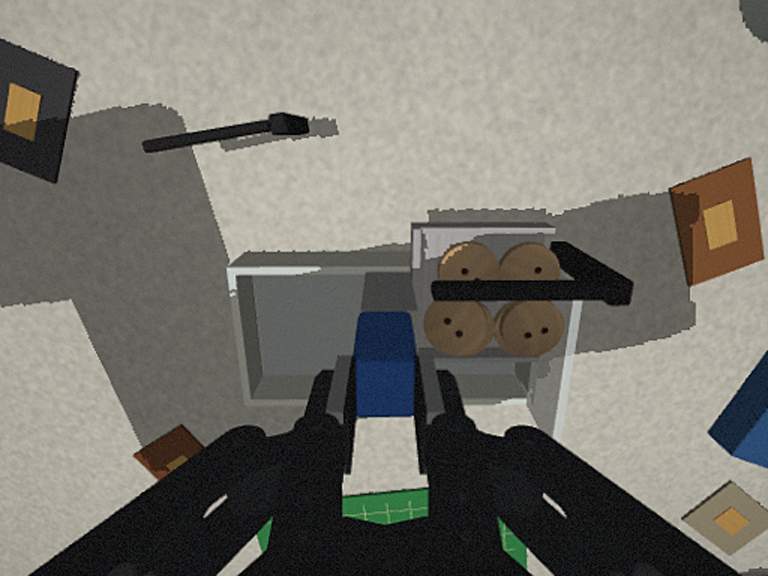

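View pics/s10.png

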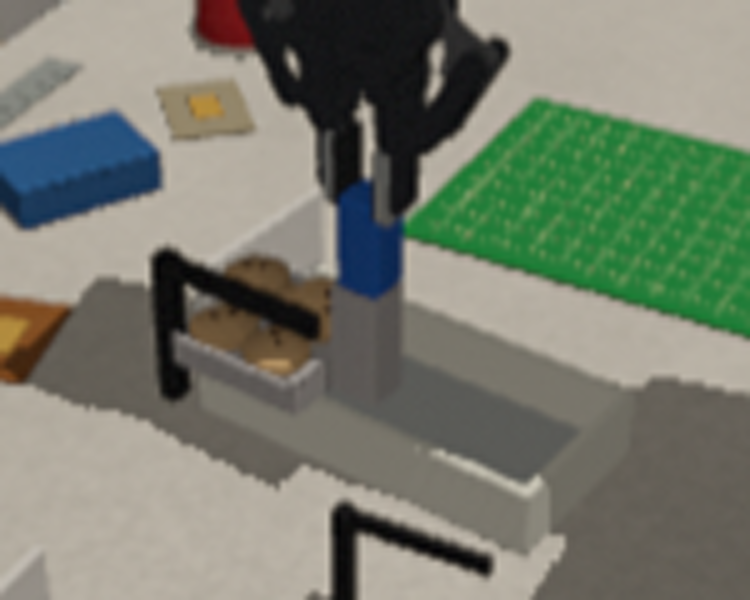

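```bash
python3 -m handwheel '[{"fingers":1,"dx":0.00047,"dy":0.00245,"dz":0,"spin":0},{"fingers":1,"dx":0.00047,"dy":0.00245,"dz":0,"spin":0},{"fingers":1,"dx":0.00047,"dy":0.00245,"dz":0,"spin":0},{"fingers":1,"dx":0.00047,"dy":0.00245,"dz":0,"spin":0},{"fingers":1,"dx":0.00047,"dy":0.00245,"dz":0,"spin":0},{"fingers":1,"dx":0.00047,"dy":0.00245,"dz":0,"spin":0},{"fingers":1,"dx":0.00047,"dy":0.00245,"dz":0,"spin":0},{"fingers":1,"dx":0.00047,"dy":0.00245,"dz":0,"spin":0},{"fingers":1,"dx":0.00047,"dy":0.00245,"dz":0,"spin":0},{"fingers":1,"dx":0.00047,"dy":0.00245,"dz":0,"spin":0},{"fingers":1,"dx":0.00047,"dy":0.00245,"dz":0,"spin":0}]' 100
python3 - <<'E'
from h import *
s=read_state();print(s['ee_pos'],s['force'],s['ft_torque'],s['grip_width'])
f,T=shot('wrist','w11',scale=1.5)
f,T=shot('side','s11',crop=(180,130,330,250),scale=5)
E
```

```text
time: 13.6
ee_pos: [0.5436, 0.0436, 0.1362]
eef_rot: [0.45, 0.546, 0.45, -0.546]
force: [0.0, 0.8, -2.6]
grip_width: 0.0207
[0.54355899 0.04355123 0.13620632] [ 0.04417191  0.82993948 -2.60278141] [-0.06524107  0.10541926  0.08903194] 0.020658848793817124
```

View pics/w11.png

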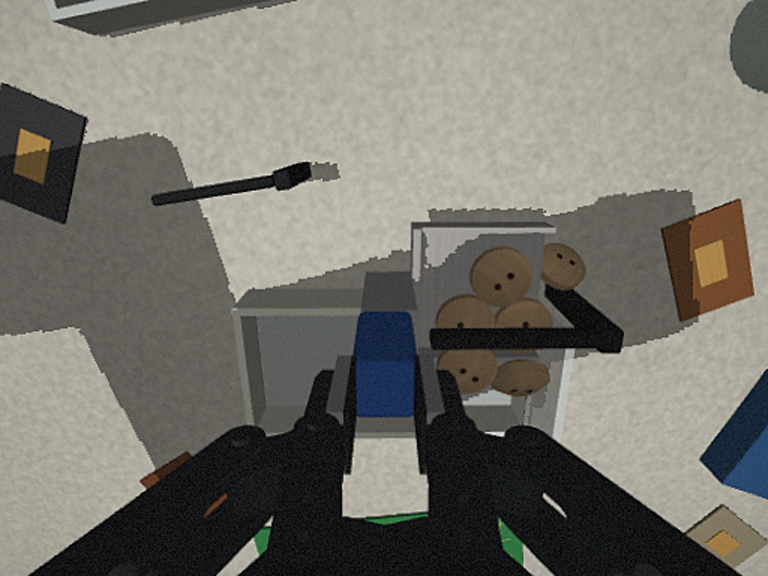

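View pics/s11.png

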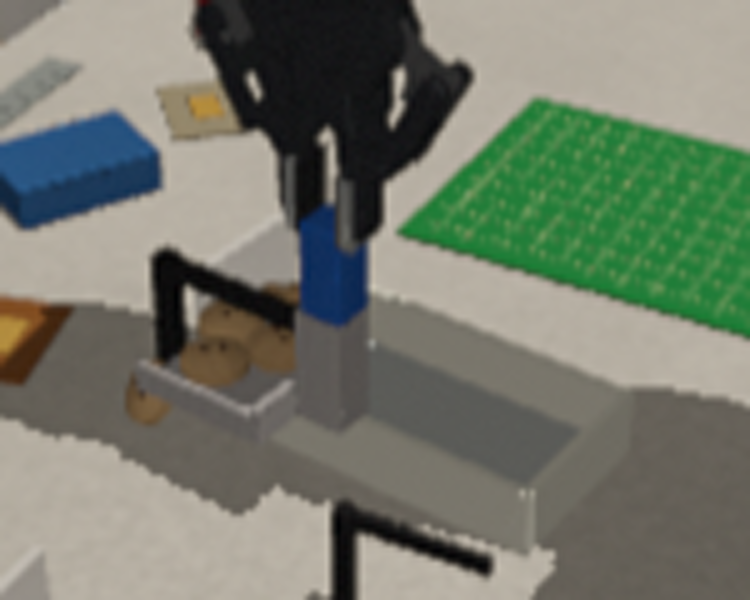

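Run:
```python
from h import *
f,T=load('w11')
im=f['image'][135:275,265:430]
cv2.imwrite('pics/c11.png',cv2.convertScaleAbs(cv2.resize(im,None,fx=4.2,fy=4.2,interpolation=cv2.INTER_CUBIC),alpha=1.5,beta=20))
f,T=load('w10')
im=f['image'][135:275,265:430]
cv2.imwrite('pics/c10.png',cv2.convertScaleAbs(cv2.resize(im,None,fx=4.2,fy=4.2,interpolation=cv2.INTER_CUBIC),alpha=1.5,beta=20))
```

```text
(no output)
```

View pics/c10.png

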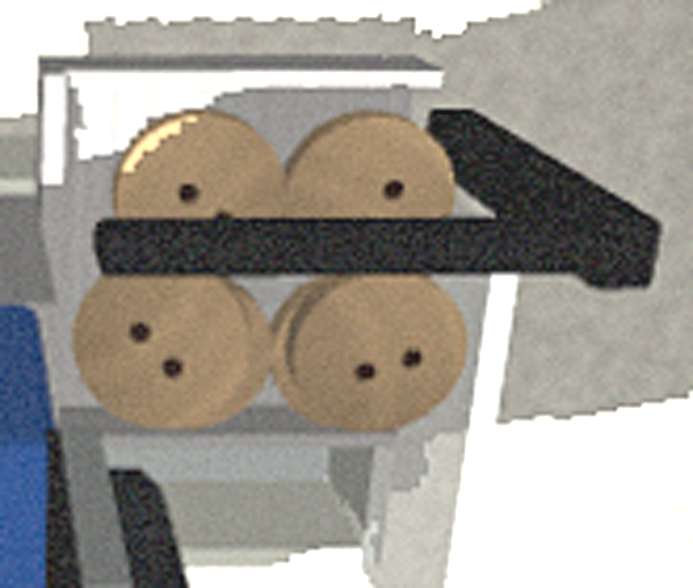

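View pics/c11.png

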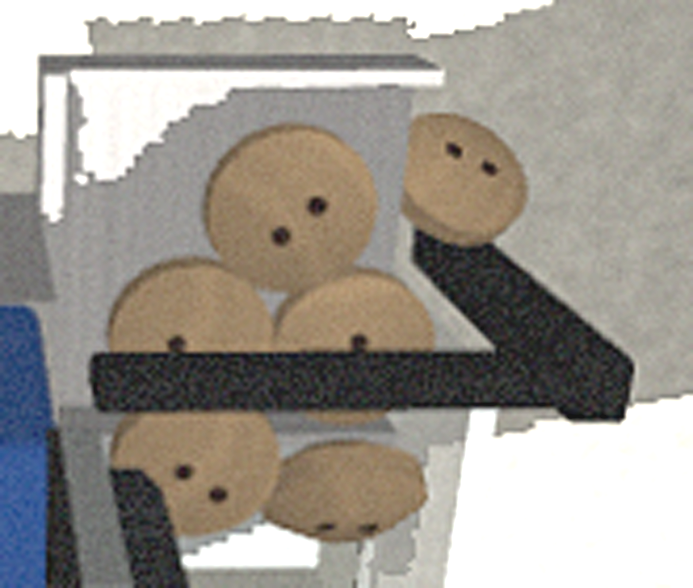

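The excess two are falling off on the bin side, but one lower button (crop (465,180)) was squeezed over the open lip and is dropping on the bench. I'll hold still briefly and look before mending.

```bash
python3 -m handwheel '[{"fingers":1,"dx":0,"dy":0,"dz":0,"spin":0},{"fingers":1,"dx":0,"dy":0,"dz":0,"spin":0},{"fingers":1,"dx":0,"dy":0,"dz":0,"spin":0}]' 100
python3 - <<'E'
from h import *
s=read_state();print(s['ee_pos'],s['force'],s['ft_torque'])
f,T=shot('wrist','w12',scale=1.5)
f,T=shot('side','s12',crop=(180,130,330,250),scale=5)
E
```

```text
time: 14.08
ee_pos: [0.5435, 0.0433, 0.1362]
eef_rot: [-0.45, -0.546, -0.45, 0.546]
force: [-0.7, -0.4, -1.8]
grip_width: 0.0204
[0.54345975 0.04329396 0.13617605] [-0.70791342 -0.41757147 -1.77462317] [-0.0108631   0.05819549  0.14682236]
```

View pics/w12.png

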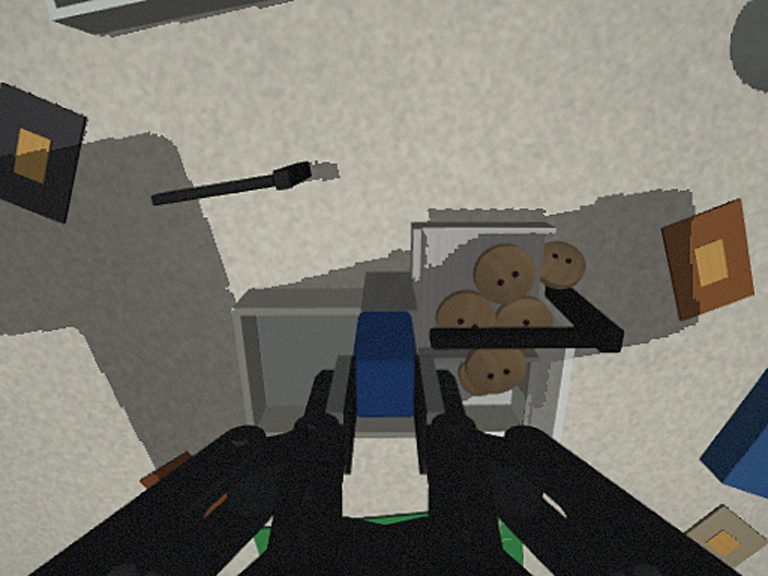

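View pics/s12.png

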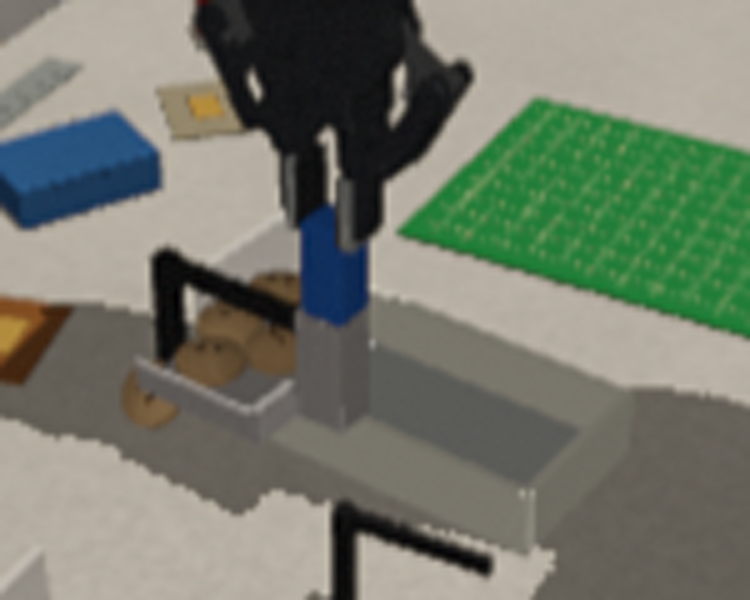

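```bash
python3 -m handwheel '[{"fingers":1,"dx":0.00047,"dy":0.00245,"dz":0,"spin":0},{"fingers":1,"dx":0.00047,"dy":0.00245,"dz":0,"spin":0},{"fingers":1,"dx":0.00075,"dy":0.00393,"dz":0,"spin":0},{"fingers":1,"dx":0.00075,"dy":0.00393,"dz":0,"spin":0},{"fingers":1,"dx":0.00075,"dy":0.00393,"dz":0,"spin":0},{"fingers":1,"dx":0.00075,"dy":0.00393,"dz":0,"spin":0},{"fingers":1,"dx":0.00075,"dy":0.00393,"dz":0,"spin":0},{"fingers":1,"dx":0.00075,"dy":0.00393,"dz":0,"spin":0},{"fingers":1,"dx":0.00075,"dy":0.00393,"dz":0,"spin":0},{"fingers":1,"dx":0.00047,"dy":0.00245,"dz":0,"spin":0},{"fingers":1,"dx":0,"dy":0,"dz":0,"spin":0}]' 100
python3 - <<'E'
from h import *
s=read_state();print(s['ee_pos'],s['force'],s['ft_torque'])
f,T=shot('wrist','w13',scale=1.5)
f,T=shot('side','s13',scale=1.5)
f,T=shot('top','t13',crop=(190,70,360,260),scale=3.1)
E
```

```text
time: 15.55
ee_pos: [0.5502, 0.0784, 0.1362]
eef_rot: [-0.45, -0.546, -0.45, 0.546]
force: [1.5, 0.4, -1.7]
grip_width: 0.0204
[0.55019991 0.07837993 0.13616985] [ 1.47321106  0.36804319 -1.73542571] [-0.01264501  0.03731956 -0.03655697]
```

View pics/w13.png

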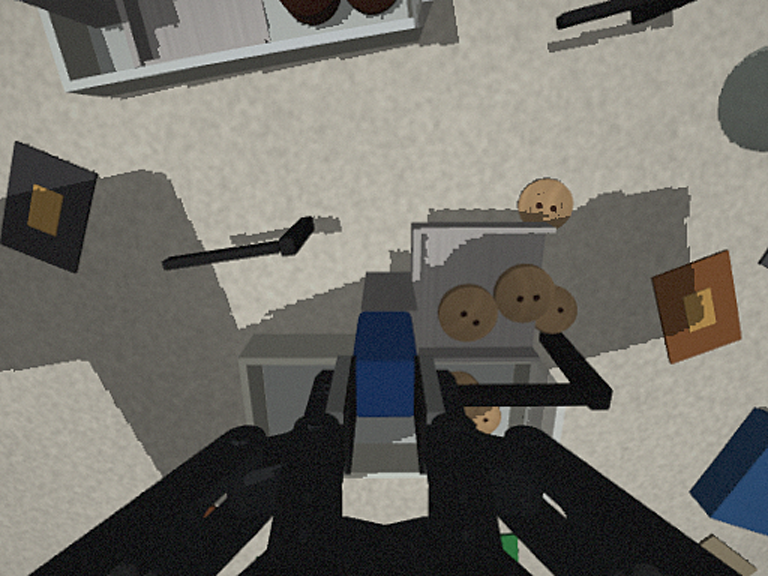

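View pics/s13.png

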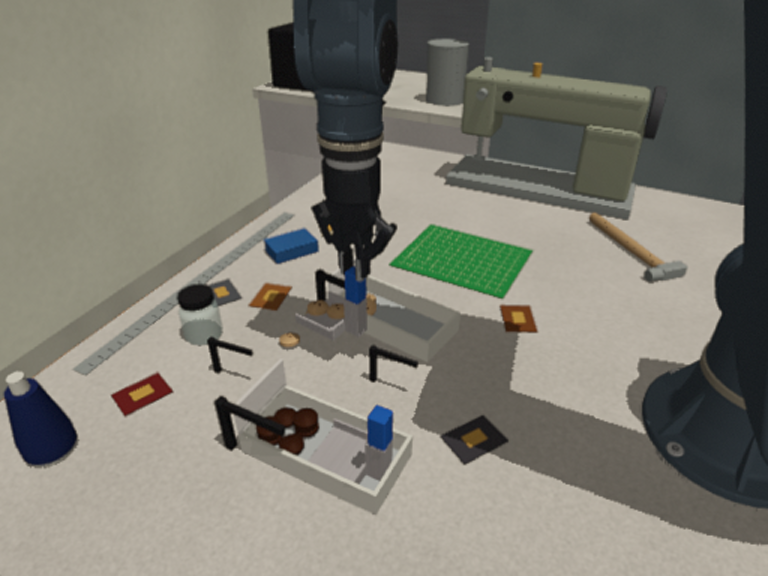

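View pics/t13.png

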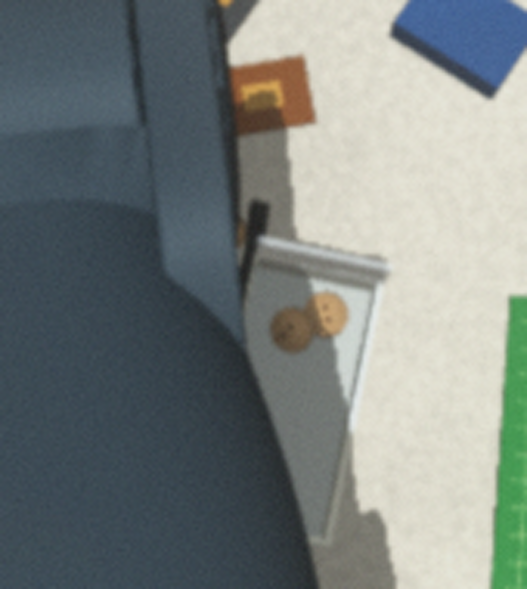

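Run:
```python
from h import *
f,T=load('w12');g,S=load('s12')
im=g['image'][180:230,190:260];cv2.imwrite('pics/c12.png',cv2.resize(im,None,fx=10,fy=10,interpolation=cv2.INTER_CUBIC))
def tri(uv1,uv2):
    o1,d1=ray(f,T,*uv1);o2,d2=ray(g,S,*uv2)
    A=np.stack([d1,-d2],1);t=np.linalg.lstsq(A,o2-o1,rcond=None)[0]
    a=o1+d1*t[0];b=o2+d2*t[1];return (a+b)/2,np.linalg.norm(a-b)
w=lambda u,v:(u/1.5,v/1.5); s=lambda u,v:(u/5+180,v/5+130)
print('front-left top',tri(w(555,226),s(138,359)))
print('back-left top',tri(w(413,226),s(262,412)))
# fallen buttons from w13
f,T=load('w13')
for uv in [(545,203),(554,310)]: print(at_z(f,T,uv[0]/1.5,uv[1]/1.5,.016))
```

```text
front-left top (array([0.63753409, 0.06396084, 0.06869681]), np.float64(0.002139792071463187))
back-left top (array([0.56352993, 0.07783914, 0.07029619]), np.float64(0.00352030842598916))
[0.65839771 0.10136129 0.016     ]
[0.65909282 0.02634919 0.016     ]
```

View pics/c12.png

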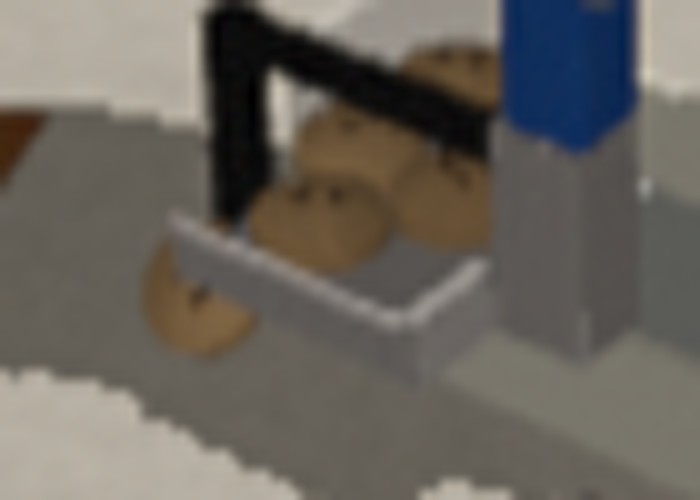

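Two lower buttons have slipped off the open lip: one on the bench at about (0.658, 0.101), one beside the post at about (0.659, 0.026). Two are still in the tray and the two excess ones are in the bin. I'll set the scoop on the mat gently, then return the two strays to the tray by hand.

```bash
python3 -m handwheel '[{"fingers":1,"dx":0,"dy":0,"dz":0.004,"spin":0},{"fingers":1,"dx":0,"dy":0,"dz":0.01,"spin":0},{"fingers":1,"dx":0,"dy":0,"dz":0.014,"spin":0},{"fingers":1,"dx":0,"dy":0,"dz":0.014,"spin":0},{"fingers":1,"dx":0,"dy":0,"dz":0.010,"spin":0},{"fingers":1,"dx":0,"dy":-0.004,"dz":0.003,"spin":0},{"fingers":1,"dx":-0.002,"dy":-0.008,"dz":0,"spin":0},{"fingers":1,"dx":-0.003,"dy":-0.012,"dz":0,"spin":0.005},{"fingers":1,"dx":-0.004,"dy":-0.016,"dz":0,"spin":0.005},{"fingers":1,"dx":-0.005,"dy":-0.018,"dz":0,"spin":0.005},{"fingers":1,"dx":-0.005,"dy":-0.018,"dz":0,"spin":0.005},{"fingers":1,"dx":-0.005,"dy":-0.018,"dz":0,"spin":0.005}]' 100
python3 -m handwheel '[{"fingers":1,"dx":-0.006,"dy":-0.018,"dz":0,"spin":0.01},{"fingers":1,"dx":-0.006,"dy":-0.018,"dz":0,"spin":0.01},{"fingers":1,"dx":-0.006,"dy":-0.018,"dz":0,"spin":0.01},{"fingers":1,"dx":-0.006,"dy":-0.018,"dz":0,"spin":0.01},{"fingers":1,"dx":-0.006,"dy":-0.018,"dz":0,"spin":0.01},{"fingers":1,"dx":-0.006,"dy":-0.018,"dz":0,"spin":0.01},{"fingers":1,"dx":-0.006,"dy":-0.018,"dz":0,"spin":0.01},{"fingers":1,"dx":-0.006,"dy":-0.018,"dz":0,"spin":0.01},{"fingers":1,"dx":-0.006,"dy":-0.018,"dz":0,"spin":0.01},{"fingers":1,"dx":-0.006,"dy":-0.018,"dz":0,"spin":0.01},{"fingers":1,"dx":-0.006,"dy":-0.016,"dz":0,"spin":0},{"fingers":1,"dx":-0.005,"dy":-0.014,"dz":0,"spin":0}]' 100
python3 - <<'E'
from h import *
s=read_state();print(s['ee_pos'],s['force'],s['ft_torque'])
f,T=shot('wrist','w14',scale=1.5)
E
```

```text
time: 17.2
ee_pos: [0.5254, -0.0173, 0.191]
eef_rot: [-0.456, -0.54, -0.457, 0.54]
force: [0.2, 0.1, -2.0]
grip_width: 0.0206
time: 18.7
ee_pos: [0.4544, -0.2269, 0.1911]
eef_rot: [-0.483, -0.517, -0.483, 0.517]
force: [-0.5, 0.6, -1.8]
grip_width: 0.0207
[ 0.45441328 -0.22687792  0.19111141] [-0.52287577  0.6349227  -1.82098686] [-0.05946218  0.02917253  0.03116059]
```

View pics/w14.png

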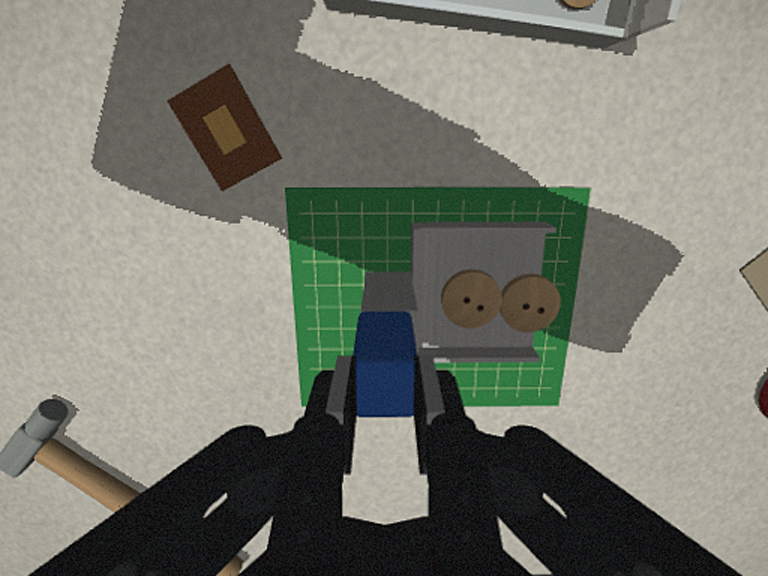

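Run:
```python
from h import *
f,T=load('w14')
P=np.array([at_z(f,T,u/1.5,v/1.5,.003) for u,v in [(286,188),(590,188),(558,405),(302,405)]])
print(P.round(4),P.mean(0)); d=P[1]-P[0];print(np.degrees(np.arctan2(d[1],d[0])),[np.linalg.norm(P[i]-P[i-1]).round(3) for i in range(4)])
s=read_state();q=s['eef_rot'];M=R.from_quat([q[1],q[2],q[3],q[0]]).as_matrix();a=np.arctan2(M[1,1],M[0,1]);print(s['ee_pos'],np.degrees(a))
c=P.mean(0);print('target handle',c[:2]-.052*np.array([np.cos(a),np.sin(a)]))
```

```text
[[ 0.3803 -0.1769  0.003 ]
 [ 0.618  -0.1926  0.003 ]
 [ 0.6051 -0.391   0.003 ]
 [ 0.3672 -0.3742  0.003 ]] [ 0.4926619  -0.28370395  0.003     ]
-3.7736010698962925 [np.float64(0.198), np.float64(0.238), np.float64(0.199), np.float64(0.238)]
[ 0.45416819 -0.22805597  0.1911453 ] -3.907788056774512
target handle [ 0.4407828 -0.2801601]
```

```bash
python3 -m handwheel '[{"fingers":1,"dx":-0.004,"dy":-0.013,"dz":0,"spin":0},{"fingers":1,"dx":-0.003,"dy":-0.013,"dz":-0.002,"spin":0},{"fingers":1,"dx":-0.003,"dy":-0.011,"dz":-0.006,"spin":0},{"fingers":1,"dx":-0.002,"dy":-0.008,"dz":-0.010,"spin":0},{"fingers":1,"dx":-0.0015,"dy":-0.005,"dz":-0.013,"spin":0},{"fingers":1,"dx":0,"dy":-0.002,"dz":-0.014,"spin":0},{"fingers":1,"dx":0,"dy":0,"dz":-0.014,"spin":0},{"fingers":1,"dx":0,"dy":0,"dz":-0.014,"spin":0},{"fingers":1,"dx":0,"dy":0,"dz":-0.012,"spin":0},{"fingers":1,"dx":0,"dy":0,"dz":-0.009,"spin":0},{"fingers":1,"dx":0,"dy":0,"dz":-0.005,"spin":0},{"fingers":1,"dx":0,"dy":0,"dz":-0.002,"spin":0}]' 100
python3 - <<'E'
from h import *
s=read_state();print(s['ee_pos'],s['force'],s['ft_torque'])
f,T=shot('wrist','w15',scale=1.5)
E
```

```text
time: 20.25
ee_pos: [0.4417, -0.2778, 0.09]
eef_rot: [-0.483, -0.516, -0.483, 0.516]
force: [0.5, -0.6, -1.8]
grip_width: 0.0205
[ 0.44167994 -0.27777008  0.09004597] [ 0.51176449 -0.62936047 -1.76161125] [ 0.003477   -0.00637749 -0.01723845]
```

View pics/w15.png

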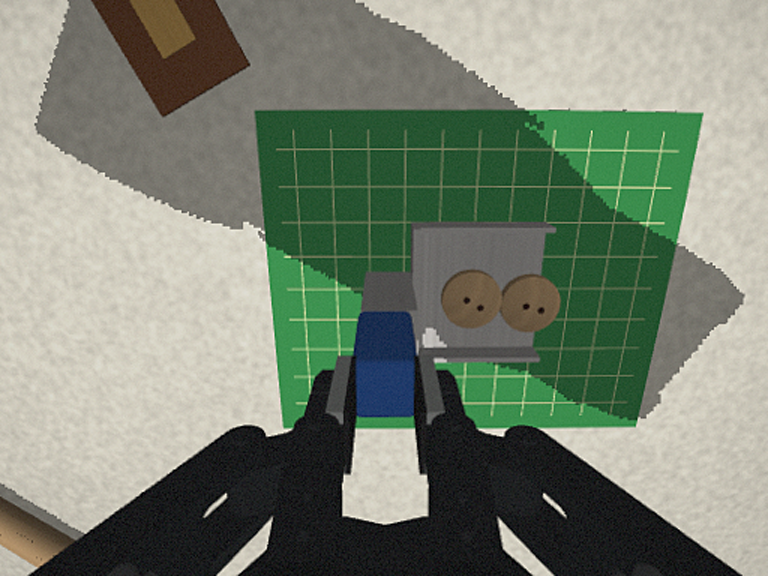

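```bash
python3 -m handwheel '[{"fingers":1,"dx":-0.0008,"dy":-0.0024,"dz":-0.0015,"spin":0},{"fingers":1,"dx":0,"dy":0,"dz":-0.0015,"spin":0},{"fingers":1,"dx":0,"dy":0,"dz":-0.0004,"spin":0},{"fingers":1,"dx":0,"dy":0,"dz":0,"spin":0}]' 100
```

```text
time: 20.8
ee_pos: [0.4408, -0.2803, 0.0869]
eef_rot: [-0.483, -0.516, -0.483, 0.517]
force: [-0.2, -0.3, -2.0]
grip_width: 0.0204
```

```bash
python3 -m handwheel '[{"fingers":1,"dx":0,"dy":0,"dz":-0.0005,"spin":0},{"fingers":1,"dx":0,"dy":0,"dz":-0.0005,"spin":0},{"fingers":1,"dx":0,"dy":0,"dz":0,"spin":0}]' 100
```

```text
time: 21.18
ee_pos: [0.4408, -0.2802, 0.0867]
eef_rot: [-0.483, -0.516, -0.483, 0.516]
force: [-3.8, 1.1, 10.4]
grip_width: 0.0202
```

```bash
python3 -m handwheel '[{"fingers":0.6,"dx":0,"dy":0,"dz":0,"spin":0},{"fingers":0.4,"dx":0,"dy":0,"dz":0,"spin":0},{"fingers":0.4,"dx":0,"dy":0,"dz":0.02,"spin":0},{"fingers":0.4,"dx":0,"dy":0,"dz":0.05,"spin":0},{"fingers":0.4,"dx":0.02,"dy":0.035,"dz":0.05,"spin":0},{"fingers":0.4,"dx":0.02,"dy":0.05,"dz":0.03,"spin":0},{"fingers":0.4,"dx":0.02,"dy":0.05,"dz":0.0,"spin":0},{"fingers":0.4,"dx":0.02,"dy":0.05,"dz":0,"spin":0},{"fingers":0.4,"dx":0.03,"dy":0.05,"dz":0,"spin":0},{"fingers":0.4,"dx":0.03,"dy":0.05,"dz":0,"spin":0}]' 60
python3 - <<'E'
from h import *
s=read_state();print(s['ee_pos'],s['force'],s['grip_width'])
f,T=shot('wrist','w16',scale=1.5)
f,T=shot('side','s16',scale=1.5)
f,T=shot('top','t16',scale=1.5)
E
```

```text
time: 22.42
ee_pos: [0.5811, 0.0057, 0.2346]
eef_rot: [0.483, 0.517, 0.483, -0.516]
force: [0.8, -1.3, 0.1]
grip_width: 0.0512
[0.58114529 0.00567591 0.23455432] [ 0.83328168 -1.25719945  0.1476964 ] 0.051182509988871965
```

View pics/w16.png

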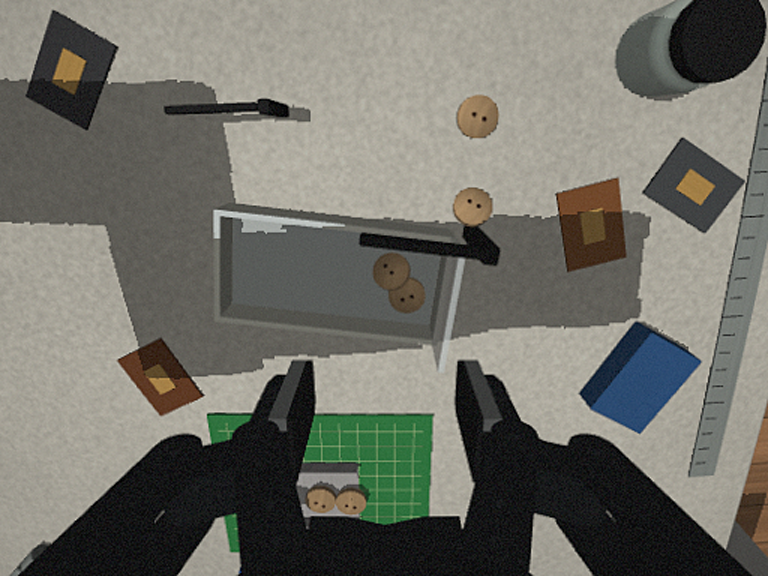

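View pics/s16.png

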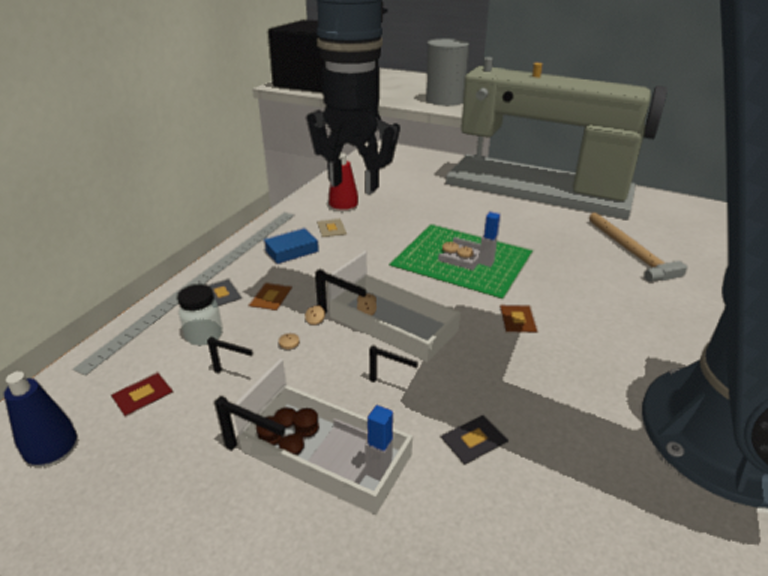

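View pics/t16.png

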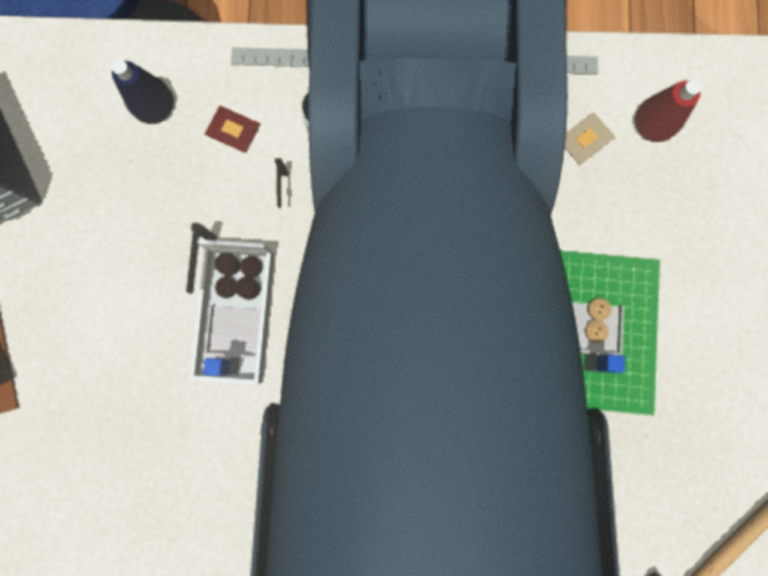

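Run:
```python
from h import *
f,T=load('w16');g,S=load('s16')
a=cv2.resize(f['image'][60:190,270:350],None,fx=4.5,fy=4.5,interpolation=cv2.INTER_CUBIC)
b=cv2.resize(g['image'][175:240,170:260],None,fx=4.5,fy=4.5,interpolation=cv2.INTER_CUBIC)
H=max(a.shape[0],b.shape[0]);o=np.zeros((H,a.shape[1]+b.shape[1],3),np.uint8);o[:a.shape[0],:a.shape[1]]=a;o[:b.shape[0],a.shape[1]:]=b
cv2.imwrite('pics/c16.png',o)
p=np.array([.53287139,-.02516798,-.1861706]);c,s=np.cos(p[2]),np.sin(p[2])
for n,uv,z in [('A',(478,115),.016),('B',(473,205),.016),('B',(473,205),.02)]:
    P=at_z(f,T,uv[0]/1.5,uv[1]/1.5,z);d=P-[p[0],p[1],0];print(n,P.round(4),'bin',(c*d[0]+s*d[1]).round(4),(-s*d[0]+c*d[1]).round(4))
for n,uv,z in [('A',(289,341),.012),('B',(316,315),.012)]:
    P=at_z(g,S,uv[0]/1.5,uv[1]/1.5,z);print(n,P.round(4))
```

```text
A [0.663 0.1   0.016] bin 0.1047 0.1471
B [0.6585 0.0275 0.016 ] bin 0.1137 0.075
B [0.6578 0.0281 0.02  ] bin 0.1129 0.0755
A [0.6586 0.1045 0.012 ]
B [0.6547 0.0261 0.012 ]
```

View pics/c16.png

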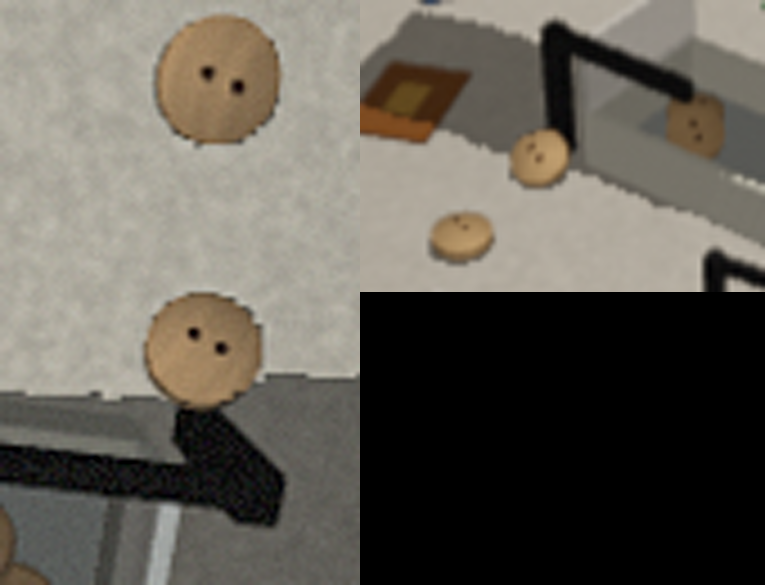

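Run:
```python
from h import *
f,T=load('w15');g,S=load('w16');t,U=load('t16')
a=np.radians(-3.9);c,s=np.cos(a),np.sin(a)
def L(P,h): d=P-h;return (c*d[0]+s*d[1]).round(4),(-s*d[0]+c*d[1]).round(4)
h15=np.array([.4417,-.2778,0]);h=np.array([.4408,-.2802,0])
# w15: underside z=.0063; tops +.018
for uv in [(471,298),(531,302)]: print('w15',L(at_z(f,T,uv[0]/1.5,uv[1]/1.5,.0243),h15))
for uv in [(413,226),(555,227),(540,357)]: print('tray pts z side top',L(at_z(f,T,uv[0]/1.5,uv[1]/1.5,.0223),h15))
for uv in [(597,330),(600,309)]: P=at_z(t,U,uv[0]/1.5,uv[1]/1.5,.021);print('top',P,L(P,h))
P=at_z(t,U,615/1.5,364/1.5,.113);print('handle top cam',P,L(P,h))
for uv in [(321,500),(352,502)]: P=at_z(g,S,uv[0]/1.5,uv[1]/1.5,.021);print('w16',P,L(P,h))
print(read_state()['qpos'])
```

```text
w15 (np.float64(0.047), np.float64(-0.0008))
w15 (np.float64(0.0805), np.float64(-0.0032))
tray pts z side top (np.float64(0.0144), np.float64(0.0387))
tray pts z side top (np.float64(0.0894), np.float64(0.0385))
tray pts z side top (np.float64(0.0904), np.float64(-0.0384))
top [ 0.49021213 -0.28704115  0.021     ] (np.float64(0.0498), np.float64(-0.0035))
top [ 0.52216139 -0.29204194  0.021     ] (np.float64(0.082), np.float64(-0.0063))
handle top cam [ 0.43861345 -0.28112314  0.113     ] (np.float64(-0.0021), np.float64(-0.0011))
w16 [ 0.49207666 -0.28123162  0.021     ] (np.float64(0.0512), np.float64(0.0025))
w16 [ 0.5256447  -0.28620636  0.021     ] (np.float64(0.0851), np.float64(-0.0002))
[1.09203259e-02 3.32031276e-01 1.72388870e-01 1.41203884e+00
 2.39897069e-04 1.64480372e+00]
```

```bash
python3 -m handwheel '[{"fingers":0.4,"dx":0.038,"dy":0.012,"dz":-0.02,"spin":0},{"fingers":0.4,"dx":0.038,"dy":0.013,"dz":-0.03,"spin":0},{"fingers":0.4,"dx":0,"dy":0,"dz":-0.05,"spin":0},{"fingers":0.4,"dx":0,"dy":0,"dz":-0.04,"spin":0},{"fingers":0.4,"dx":0,"dy":0,"dz":-0.01,"spin":0}]' 60
python3 - <<'E'
from h import *
s=read_state();print(s['ee_pos'],s['force'],s['grip_width'])
f,T=shot('wrist','w17',scale=1.5)
E
```

```text
time: 23.2
ee_pos: [0.6542, 0.0279, 0.0818]
eef_rot: [-0.482, -0.515, -0.484, 0.518]
force: [-0.8, -0.8, 0.3]
grip_width: 0.0518
[0.65424629 0.02786471 0.08180932] [-0.83443494 -0.84774392  0.31987252] 0.051750326896189955
```

View pics/w17.png

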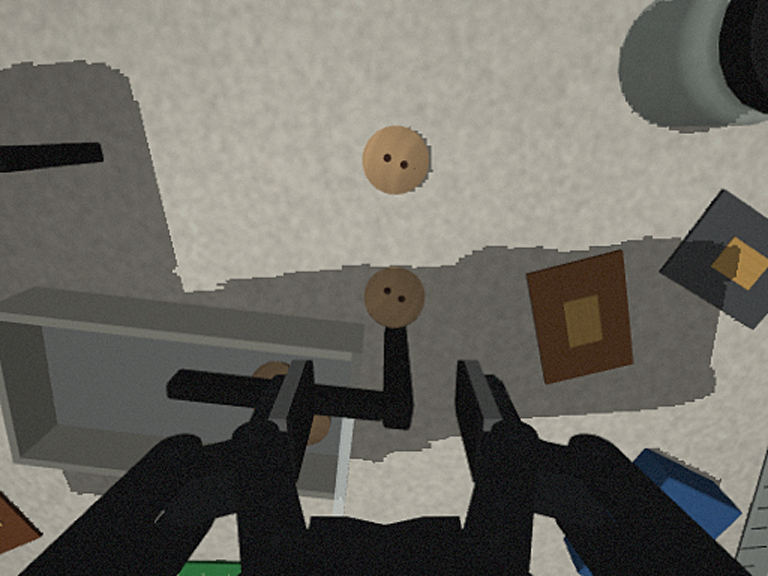

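Run:
```python
from h import *
f,T=load('w17')
for n,uv in dict(A=(396,160),B=(395,297)).items():
  for z in (.016,.022): print(n,z,at_z(f,T,uv[0]/1.5,uv[1]/1.5,z).round(4))
s=read_state();print(s['ee_pos'])
f,T=load('w17')
im=f['image'][150:290,200:330];cv2.imwrite('pics/c17.png',cv2.convertScaleAbs(cv2.resize(im,None,fx=4.2,fy=4.2,interpolation=cv2.INTER_CUBIC),alpha=1.6,beta=20))
```

```text
A 0.016 [0.664  0.0996 0.016 ]
A 0.022 [0.6639 0.0999 0.022 ]
B 0.016 [0.6591 0.0272 0.016 ]
B 0.022 [0.6592 0.0294 0.022 ]
[0.65483169 0.02799051 0.08233289]
```

View pics/c17.png

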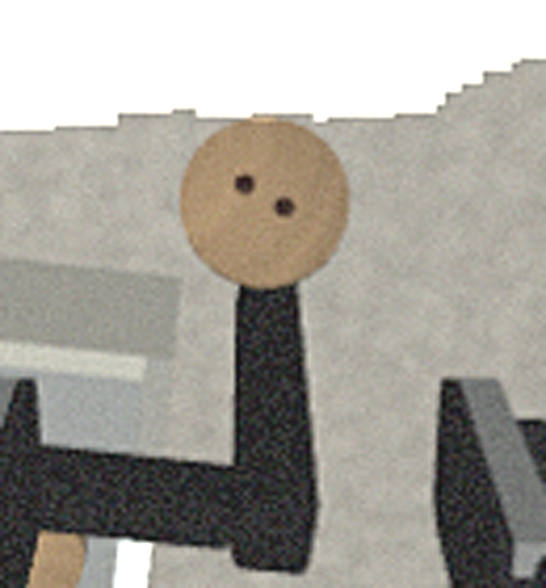

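```bash
python3 -m handwheel '[{"fingers":0.4,"dx":0.004,"dy":0.003,"dz":-0.02,"spin":0},{"fingers":0.4,"dx":0,"dy":0,"dz":-0.02,"spin":0},{"fingers":0.4,"dx":0,"dy":0,"dz":-0.008,"spin":0},{"fingers":0.6,"dx":0,"dy":0,"dz":0,"spin":0}]' 40
python3 -m handwheel '[{"fingers":0.7,"dx":0,"dy":0,"dz":0,"spin":0},{"fingers":0.8,"dx":0,"dy":0,"dz":0,"spin":0}]' 40
python3 - <<'E'
from h import *
s=read_state();print(s['ee_pos'],s['force'],s['grip_width'])
f,T=shot('wrist','w18',scale=1.5)
E
```

```text
time: 23.75
ee_pos: [0.6606, 0.0316, 0.0374]
eef_rot: [0.483, 0.517, 0.483, -0.516]
force: [-0.3, 0.4, -0.5]
grip_width: 0.0349
time: 24.0
ee_pos: [0.6609, 0.0319, 0.0374]
eef_rot: [0.483, 0.517, 0.483, -0.516]
force: [0.5, -0.0, -0.3]
grip_width: 0.017
[0.66086502 0.03186765 0.03739529] [ 0.47309146 -0.00798252 -0.30262088] 0.017014815869920392
```

View pics/w18.png

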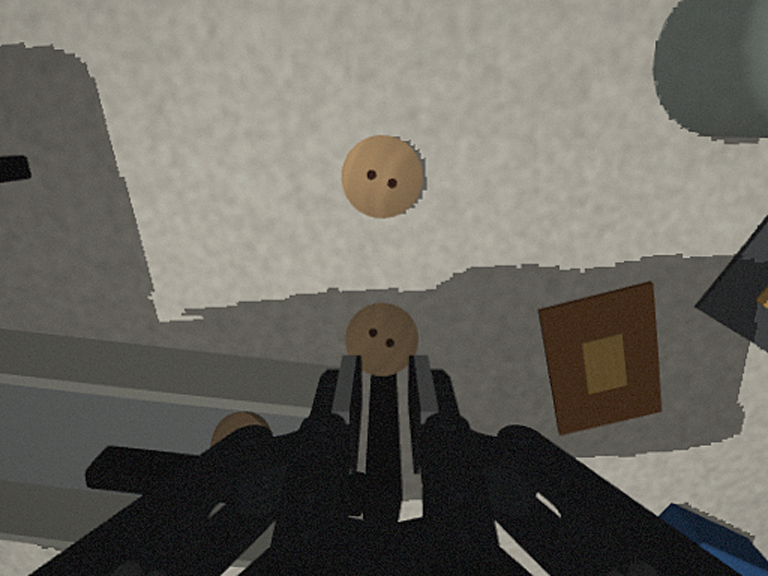

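Run:
```python
from h import *
f,T=load('w18');s=read_state();e=s['ee_pos'];print(e,T[:3,3])
for dz in (-.014,-.005,0,.005,.02):
  print(dz,[ (proj(f,T,e+np.array([0,y,dz]))*1.5).round(0).tolist() for y in (-.011,0,.011)])
for z in (.008,.016,.022): print(z,at_z(f,T,382/1.5,340/1.5,z).round(4), at_z(f,T,382/1.5,303/1.5,z).round(4),at_z(f,T,382/1.5,376/1.5,z).round(4))
# triangulate B: w16 vs w18 holes mid
g,S=load('w16')
def tri(a,b):
    o1,d1=a;o2,d2=b
    A=np.stack([d1,-d2],1);t=np.linalg.lstsq(A,o2-o1,rcond=None)[0];p=o1+d1*t[0];q=o2+d2*t[1];return (p+q)/2,np.linalg.norm(p-q)
print('B face',tri(ray(f,T,381/1.5,338/1.5),ray(g,S,473/1.5,205/1.5)))
print('A face',tri(ray(f,T,381.5/1.5,179/1.5),ray(g,S,478.5/1.5,115.5/1.5)))
h,W=load('s16');c=lambda u,v:(170+(u-360)/4.5,175+v/4.5)
print('B face side',tri(ray(f,T,381/1.5,338/1.5),ray(h,W,*c(535,153))))
print('A face side',tri(ray(f,T,381.5/1.5,179/1.5),ray(h,W,*c(461,224))))
```

```text
[0.66071449 0.03189202 0.0371943 ] [0.66553613 0.11597053 0.19823534]
-0.014 [[387.0, 360.0], [385.0, 337.0], [384.0, 314.0]]
-0.005 [[387.0, 370.0], [386.0, 347.0], [384.0, 323.0]]
0 [[387.0, 376.0], [386.0, 352.0], [384.0, 328.0]]
0.005 [[387.0, 382.0], [386.0, 358.0], [384.0, 333.0]]
0.02 [[388.0, 404.0], [386.0, 378.0], [384.0, 351.0]]
0.008 [0.6586 0.0234 0.008 ] [0.6599 0.0423 0.008 ] [0.6572 0.0038 0.008 ]
0.016 [0.6589 0.0273 0.016 ] [0.6601 0.0454 0.016 ] [0.6576 0.0085 0.016 ]
0.022 [0.6591 0.0302 0.022 ] [0.6603 0.0477 0.022 ] [0.6578 0.0121 0.022 ]
B face (array([0.65861908, 0.02738834, 0.01443006]), np.float64(0.0005144806680574961))
A face (array([0.66346877, 0.09929824, 0.01625434]), np.float64(0.0006055066824802011))
B face side (array([0.6584971 , 0.02809994, 0.01541722]), np.float64(0.0001325764246945222))
A face side (array([0.66332105, 0.098572  , 0.01381132]), np.float64(0.0007079183532658659))
```

```bash
python3 -m handwheel '[{"fingers":1,"dx":-0.002,"dy":0.004,"dz":0,"spin":0},{"fingers":1,"dx":0,"dy":0,"dz":-0.004,"spin":0},{"fingers":1,"dx":0,"dy":0,"dz":-0.001,"spin":0}]' 40
python3 - <<'E'
from h import *
s=read_state();print(s['ee_pos'],s['force'],s['ft_torque'],s['grip_width'])
f,T=shot('wrist','w19',scale=1.5)
f,T=shot('side','s19',crop=(170,100,300,240),scale=4.2)
E
```

```text
time: 24.42
ee_pos: [0.658, 0.036, 0.031]
eef_rot: [-0.483, -0.516, -0.483, 0.517]
force: [0.8, 0.7, 0.2]
grip_width: 0.0
[0.65802494 0.03600267 0.03101131] [0.84495808 0.72028619 0.16705146] [0.01307987 0.05277717 0.02149291] 4.4014297909972965e-05
```

View pics/s19.png

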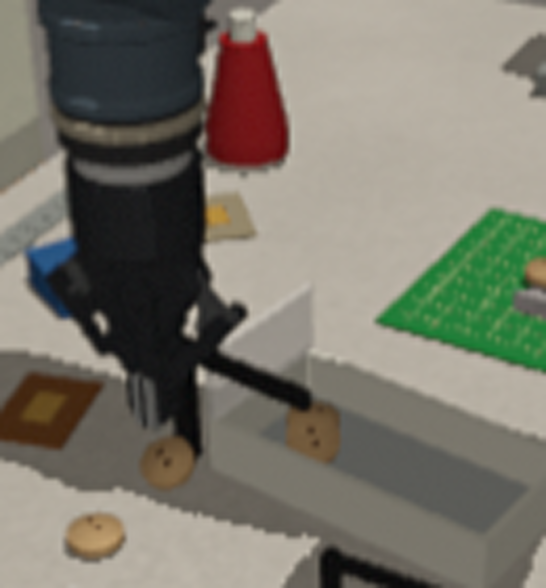

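View pics/w19.png

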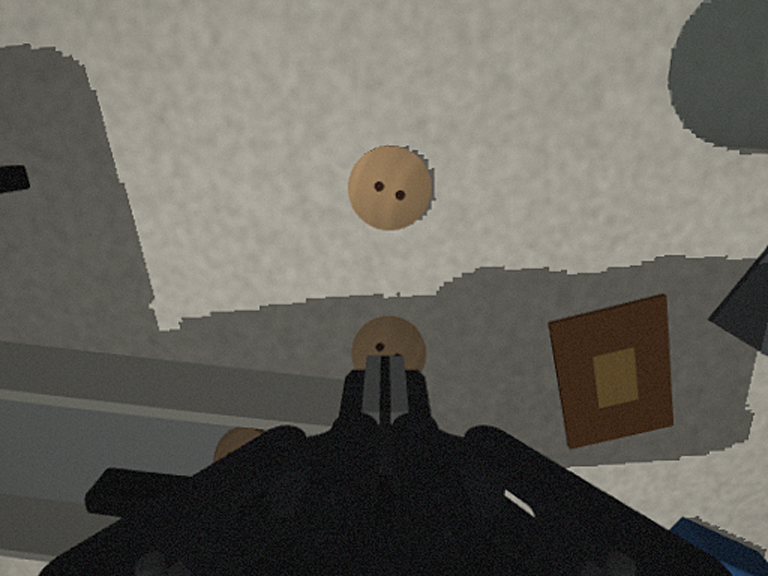

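Run:
```python
from h import *
e=read_state()['ee_pos'];print(e)
f,T=load('s19')
for dz in (-.014,0,.01,.02): print('side',dz,((proj(f,T,e+[0,.011,dz])-[170,100])*4.2).round(0),((proj(f,T,e+[0,-.011,dz])-[170,100])*4.2).round(0))
f,T=load('w19')
for dz in (-.014,0,.01): print('wrist',dz,[(proj(f,T,e+[0,y,dz])*1.5).round(0).tolist() for y in (-.011,0,.011)])
```

```text
[0.65812971 0.03587061 0.03110662]
side -0.014 [148. 473.] [166. 453.]
side 0 [146. 454.] [165. 434.]
side 0.01 [145. 441.] [164. 421.]
side 0.02 [143. 427.] [163. 408.]
wrist -0.014 [[388.0, 360.0], [386.0, 338.0], [384.0, 315.0]]
wrist 0 [[388.0, 377.0], [386.0, 353.0], [384.0, 329.0]]
wrist 0.01 [[388.0, 390.0], [386.0, 365.0], [384.0, 340.0]]
```

```bash
python3 -m handwheel '[{"fingers":1,"dx":0,"dy":0.006,"dz":-0.003,"spin":0},{"fingers":1,"dx":0,"dy":0,"dz":-0.002,"spin":0}]' 40
python3 -m handwheel '[{"fingers":1,"dx":0,"dy":0,"dz":-0.002,"spin":0},{"fingers":1,"dx":0,"dy":0,"dz":-0.002,"spin":0}]' 40
```

```text
time: 24.78
ee_pos: [0.6583, 0.0424, 0.0262]
eef_rot: [-0.483, -0.516, -0.483, 0.516]
force: [-1.3, 0.2, -0.5]
grip_width: -0.0004
time: 25.02
ee_pos: [0.6583, 0.0418, 0.0223]
eef_rot: [-0.483, -0.516, -0.483, 0.517]
force: [-0.9, -0.7, 0.2]
grip_width: 0.0003
```

Run:
```python
from h import *
f,T=shot('wrist','w20',crop=(180,150,350,310),scale=3.5)
f,T=shot('side','s20',crop=(170,140,290,240),scale=5)
e=read_state();print(e['ee_pos'],e['force'])
```

```text
[0.65817414 0.04180662 0.02215443] [ 0.57359937 -0.40613579 -0.13451981]
```

View pics/s20.png

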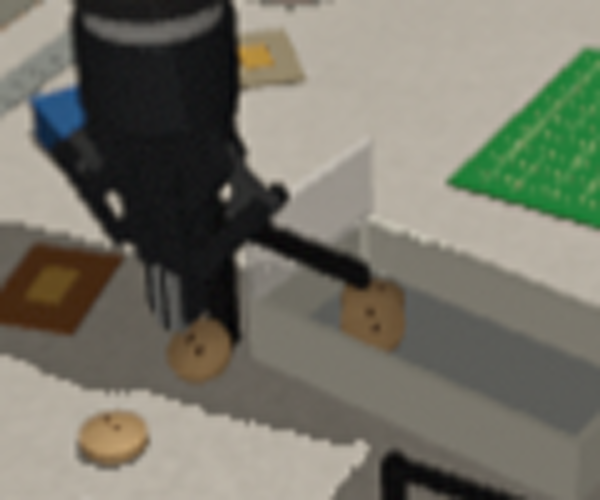

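View pics/w20.png

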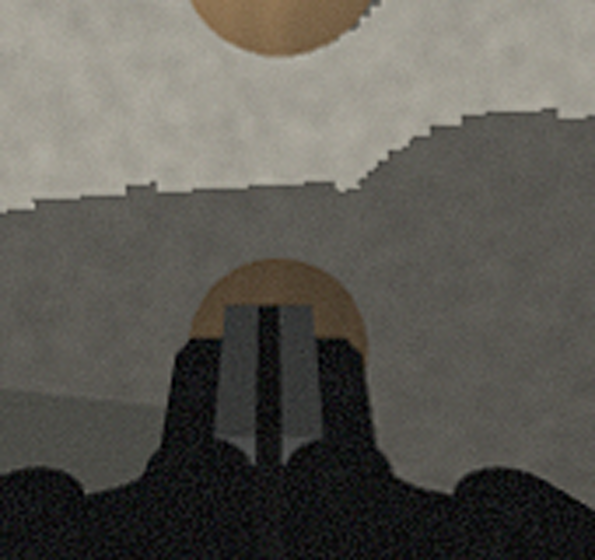

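```bash
python3 -m handwheel '[{"fingers":1,"dx":0,"dy":0,"dz":-0.003,"spin":0},{"fingers":1,"dx":0,"dy":0,"dz":-0.001,"spin":0}]' 40
python3 -m handwheel '[{"fingers":1,"dx":0,"dy":0,"dz":-0.003,"spin":0},{"fingers":1,"dx":0,"dy":0,"dz":-0.001,"spin":0}]' 40
```

```text
time: 25.38
ee_pos: [0.6582, 0.0418, 0.0182]
eef_rot: [-0.483, -0.516, -0.483, 0.517]
force: [-1.0, -0.5, -0.9]
grip_width: 0.0001
time: 25.62
ee_pos: [0.6582, 0.0418, 0.0141]
eef_rot: [-0.483, -0.516, -0.483, 0.517]
force: [-0.4, -0.1, 0.4]
grip_width: -0.0003
```

Run:
```python
from h import *
f,T=shot('wrist','w21',crop=(180,150,350,310),scale=3.5)
f,T=shot('side','s21',crop=(170,140,290,240),scale=5)
e=read_state();print(e['ee_pos'],e['force'])
```

```text
[0.65819691 0.04187003 0.0142478 ] [-0.00515483  0.07135675  0.08000355]
```

View pics/s21.png

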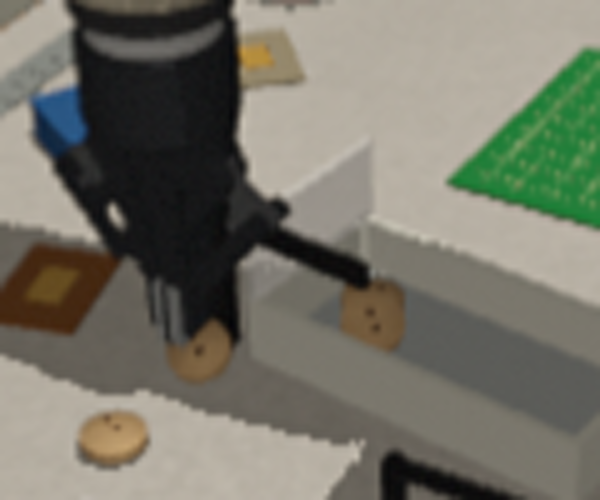

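View pics/w21.png

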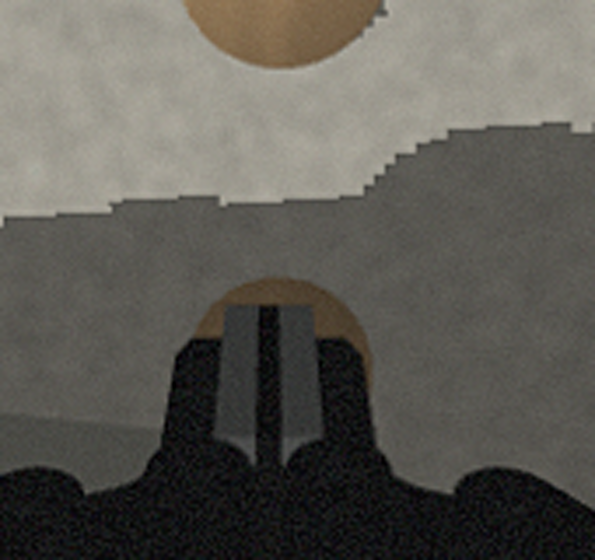

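```bash
python3 -m handwheel '[{"fingers":1,"dx":0,"dy":0,"dz":-0.004,"spin":0},{"fingers":1,"dx":0,"dy":0,"dz":-0.004,"spin":0}]' 40
python3 -m handwheel '[{"fingers":1,"dx":0,"dy":0,"dz":-0.003,"spin":0},{"fingers":1,"dx":0,"dy":0,"dz":-0.001,"spin":0}]' 40
```

```text
time: 25.98
ee_pos: [0.6583, 0.0419, 0.0062]
eef_rot: [-0.483, -0.516, -0.483, 0.516]
force: [-0.1, 0.3, 1.1]
grip_width: 0.0002
time: 26.22
ee_pos: [0.6582, 0.0418, 0.0021]
eef_rot: [-0.483, -0.516, -0.483, 0.517]
force: [0.1, -0.4, -0.7]
grip_width: -0.0004
```

```bash
python3 -m handwheel '[{"fingers":1,"dx":0,"dy":0,"dz":-0.003,"spin":0},{"fingers":1,"dx":0,"dy":0,"dz":-0.001,"spin":0}]' 40
python3 -m handwheel '[{"fingers":1,"dx":0,"dy":0,"dz":-0.002,"spin":0},{"fingers":1,"dx":0,"dy":0,"dz":-0.001,"spin":0}]' 40
python3 - <<'E'
from h import *
f,T=shot('side','s22',crop=(170,140,290,240),scale=5)
e=read_state();print(e['ee_pos'],e['force'])
E
```

```text
time: 26.48
ee_pos: [0.6582, 0.0418, -0.0018]
eef_rot: [-0.483, -0.516, -0.483, 0.517]
force: [0.7, 0.9, -0.7]
grip_width: -0.0004
time: 26.72
ee_pos: [0.6592, 0.0421, -0.0035]
eef_rot: [0.483, 0.517, 0.483, -0.516]
force: [-1.6, 1.6, 12.1]
grip_width: -0.0001
[ 0.65918221  0.04207152 -0.00339977] [-1.58989723  0.62921535  9.16482559]
```

View pics/s22.png

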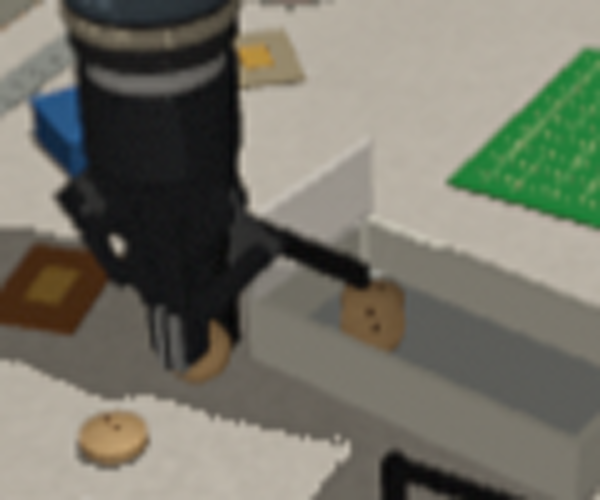

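```bash
python3 -m handwheel '[{"fingers":1,"dx":0,"dy":0.005,"dz":0,"spin":0},{"fingers":1,"dx":0,"dy":0.007,"dz":0,"spin":0},{"fingers":1,"dx":0,"dy":0.007,"dz":0,"spin":0}]' 40
python3 - <<'E'
from h import *
f,T=shot('wrist','w23',scale=1.5)
e=read_state();print(e['ee_pos'],e['force'])
E
```

```text
time: 27.15
ee_pos: [0.6582, 0.0614, -0.0048]
eef_rot: [-0.483, -0.516, -0.483, 0.517]
force: [-0.9, -1.0, -0.1]
grip_width: 0.0001
[ 0.65816762  0.06230627 -0.00479504] [-0.41208993 -0.53125548  0.54364396]
```

View pics/w23.png

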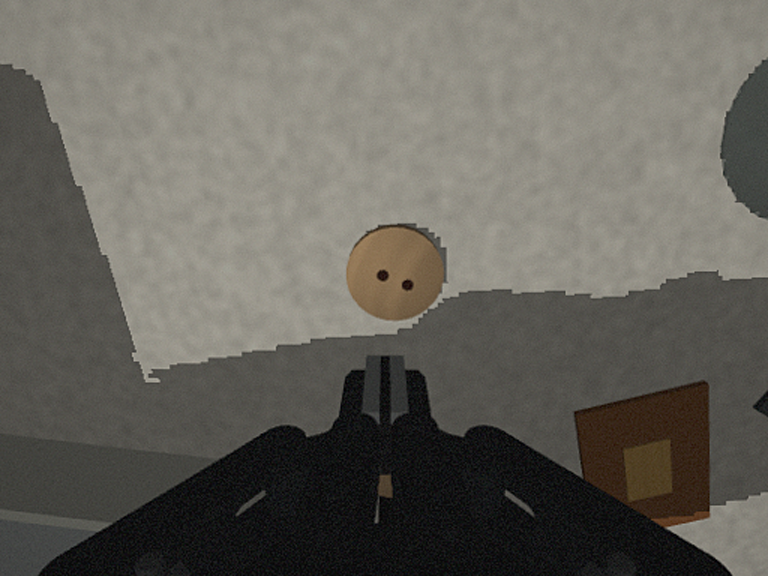

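```bash
python3 -m handwheel '[{"fingers":1,"dx":-0.013,"dy":0.0023,"dz":0,"spin":0},{"fingers":1,"dx":-0.0135,"dy":0.0023,"dz":-0.002,"spin":0},{"fingers":1,"dx":-0.0028,"dy":-0.0147,"dz":-0.002,"spin":0},{"fingers":1,"dx":0.0049,"dy":-0.0009,"dz":0,"spin":0},{"fingers":1,"dx":0.0098,"dy":-0.0018,"dz":0,"spin":0},{"fingers":1,"dx":0.0098,"dy":-0.0018,"dz":0,"spin":0},{"fingers":1,"dx":0.0098,"dy":-0.0018,"dz":0,"spin":0}]' 40
python3 - <<'E'
from h import *
f,T=shot('wrist','w24',scale=1.5)
e=read_state();print(e['ee_pos'],e['force'])
E
```

```text
time: 28.08
ee_pos: [0.6644, 0.0461, -0.0085]
eef_rot: [0.482, 0.517, 0.484, -0.515]
force: [-0.7, 7.4, 1.8]
grip_width: -0.0
[ 0.66591176  0.04578019 -0.00845353] [1.4088061  4.86333145 0.18286203]
```

View pics/w24.png

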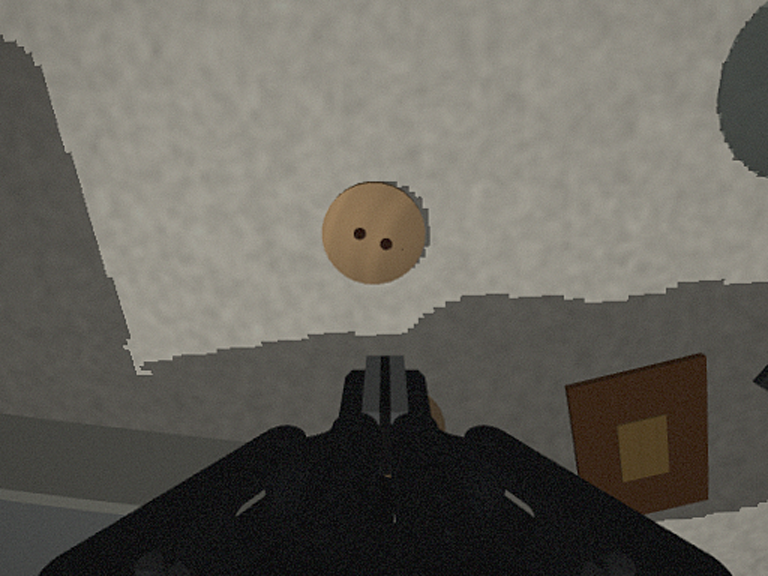

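```bash
python3 -m handwheel '[{"fingers":1,"dx":0.0098,"dy":-0.0018,"dz":0,"spin":0},{"fingers":1,"dx":0.0098,"dy":-0.0018,"dz":0,"spin":0},{"fingers":1,"dx":0.0098,"dy":-0.0018,"dz":0,"spin":0},{"fingers":1,"dx":0.0098,"dy":-0.0018,"dz":0,"spin":0}]' 40
python3 - <<'E'
from h import *
f,T=shot('wrist','w25',scale=1.5)
f,T=shot('side','s25',crop=(150,120,300,240),scale=4)
e=read_state();print(e['ee_pos'],e['force'])
E
```

```text
time: 28.62
ee_pos: [0.7032, 0.0369, -0.0087]
eef_rot: [-0.483, -0.516, -0.483, 0.517]
force: [0.1, -0.8, -0.6]
grip_width: 0.0002
[ 0.70371768  0.03687814 -0.00873409] [ 0.18048553 -0.24370791 -0.35949469]
```

View pics/w25.png

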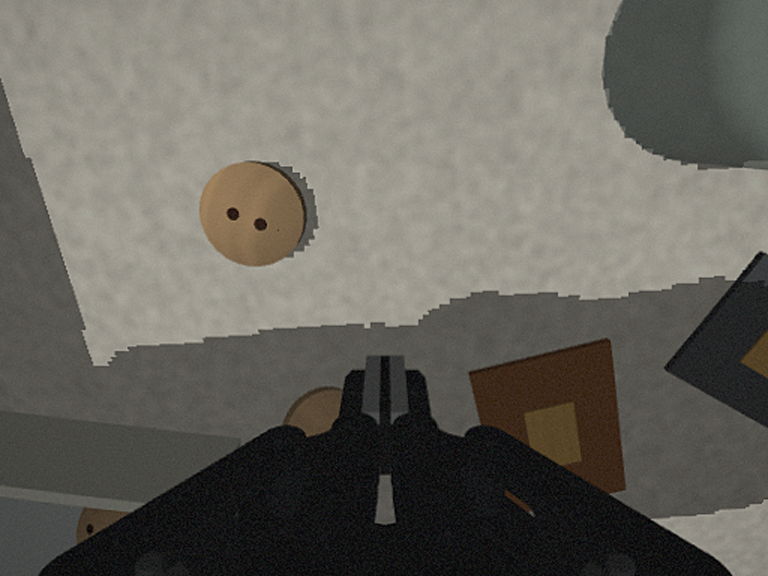

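View pics/s25.png

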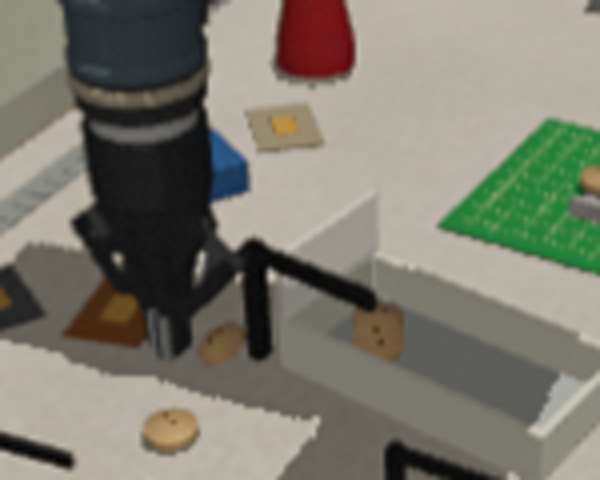

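Run:
```python
from h import *
f,T=load('w25');g,S=load('s25')
p=np.array([.53287139,-.02516798,-.1861706]);c,s=np.cos(p[2]),np.sin(p[2])
def B(P): d=P-[p[0],p[1],0];return (c*d[0]+s*d[1]).round(4),(-s*d[0]+c*d[1]).round(4)
P=at_z(f,T,325/1.5,388/1.5,.010);print('B left edge wrist',P,B(P))
P=at_z(g,S,150+221/4,120+343/4,.012);print('B side',P,B(P))
P=at_z(g,S,150+260/4,120+352/4,.0);print('post foot',P,B(P))
P=at_z(f,T,253/1.5,213/1.5,.016);print('A',P,B(P))
```

```text
B left edge wrist [0.68020801 0.03351333 0.01      ] (np.float64(0.1339), np.float64(0.0849))
B side [0.67697741 0.01638977 0.012     ] (np.float64(0.1339), np.float64(0.0675))
post foot [6.57599579e-01 4.52537462e-04 0.00000000e+00] (np.float64(0.1178), np.float64(0.0483))
A [0.66603435 0.10079617 0.016     ] (np.float64(0.1075), np.float64(0.1484))
```

```bash
python3 -m handwheel '[{"fingers":0.5,"dx":0,"dy":0,"dz":0.04,"spin":0},{"fingers":0,"dx":0,"dy":0,"dz":0.015,"spin":0},{"fingers":0,"dx":0.0007,"dy":-0.021,"dz":0,"spin":0},{"fingers":0,"dx":0,"dy":0,"dz":0,"spin":-0.1},{"fingers":0,"dx":0,"dy":0,"dz":-0.02,"spin":0}]' 40
python3 - <<'E'
from h import *
f,T=shot('wrist','w26',scale=1.5)
f,T=shot('side','s26',crop=(150,120,300,240),scale=4)
e=read_state();print(e['ee_pos'],e['force'],e['grip_width'])
p=np.array([.53287139,-.02516798,-.1861706]);c,s=np.cos(p[2]),np.sin(p[2])
d=e['ee_pos']-[p[0],p[1],0];print((c*d[0]+s*d[1]).round(4),(-s*d[0]+c*d[1]).round(4))
E
```

```text
time: 29.35
ee_pos: [0.7046, 0.0142, 0.0266]
eef_rot: [0.457, 0.541, 0.455, -0.54]
force: [-0.5, 0.4, 0.0]
grip_width: 0.0852
[0.70101439 0.01488364 0.02316252] [-0.02637025 -0.66138693 -0.32302271] 0.0852617171188714
0.1578 0.0705
```

View pics/w26.png

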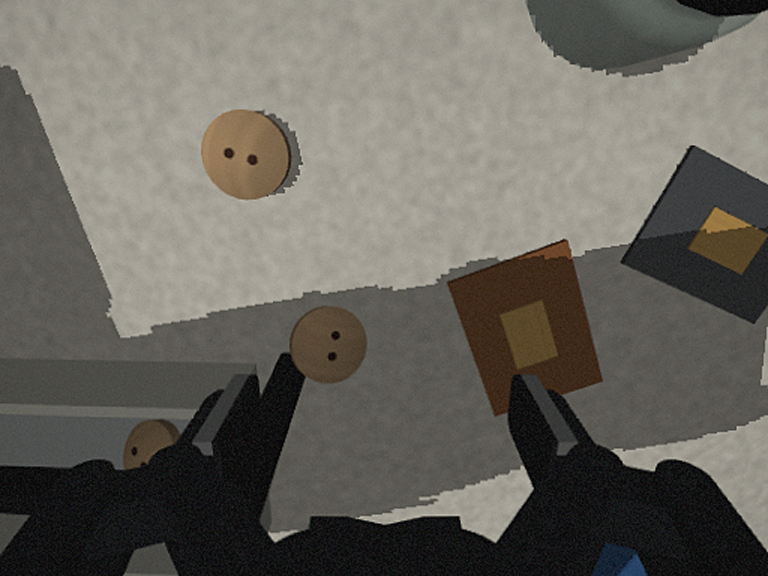

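View pics/s26.png

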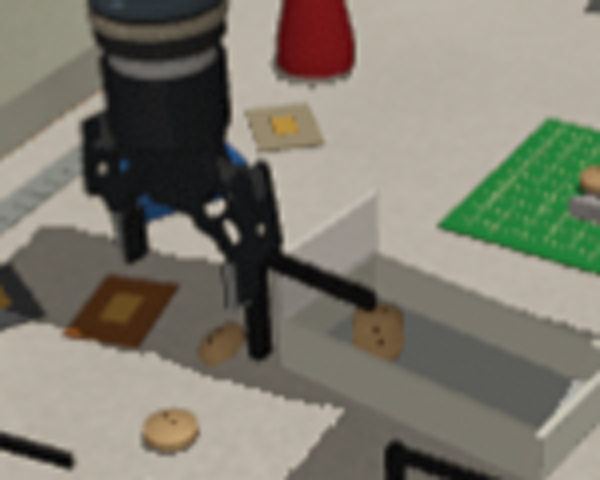

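Run:
```python
from h import *
f,T=load('w26');g,S=load('s26')
p=np.array([.53287139,-.02516798,-.1861706]);c,s=np.cos(p[2]),np.sin(p[2])
def B(P): d=P-[p[0],p[1],0];return (c*d[0]+s*d[1]).round(4),(-s*d[0]+c*d[1]).round(4)
def tri(a,b):
    o1,d1=a;o2,d2=b
    A=np.stack([d1,-d2],1);t=np.linalg.lstsq(A,o2-o1,rcond=None)[0];P=o1+d1*t[0];q=o2+d2*t[1];return (P+q)/2,np.linalg.norm(P-q)
P,e=tri(ray(f,T,333/1.5,345/1.5),ray(g,S,150+222/4,120+341/4));print(P,e,B(P))
for z in (.012,.018): P=at_z(f,T,329/1.5,345/1.5,z);print(z,P,B(P))
# tip of near finger: guess project
e=read_state()['ee_pos']
u=np.array([np.cos(-.19),np.sin(-.19),0]);v=np.array([-u[1],u[0],0])
for dz in (.02,.03,.035):
  for k in (-.0425,.0425): print(dz,k,(proj(f,T,e+u*k+v*.009+[0,0,dz])*1.5).round(0))
```

```text
[0.67988521 0.01212586 0.00912349] 0.0017911309665198402 (np.float64(0.1376), np.float64(0.0639))
0.012 [0.67926694 0.01464719 0.012     ] (np.float64(0.1365), np.float64(0.0662))
0.018 [0.68058031 0.01747839 0.018     ] (np.float64(0.1373), np.float64(0.0692))
0.02 -0.0425 [261. 350.]
0.02 0.0425 [492. 353.]
0.03 -0.0425 [253. 363.]
0.03 0.0425 [499. 367.]
0.035 -0.0425 [249. 370.]
0.035 0.0425 [503. 374.]
```

```bash
python3 -m handwheel '[{"fingers":0,"dx":0.001,"dy":-0.001,"dz":-0.012,"spin":0},{"fingers":0,"dx":0,"dy":0,"dz":-0.008,"spin":0}]' 40
python3 -m handwheel '[{"fingers":0,"dx":0,"dy":0,"dz":-0.008,"spin":0},{"fingers":0,"dx":0,"dy":0,"dz":-0.004,"spin":0}]' 40
python3 -m handwheel '[{"fingers":0,"dx":0,"dy":0,"dz":-0.004,"spin":0},{"fingers":0,"dx":0,"dy":0,"dz":-0.002,"spin":0}]' 40
```

```text
time: 29.7
ee_pos: [0.7043, 0.0152, 0.0059]
eef_rot: [0.456, 0.54, 0.457, -0.54]
force: [0.1, 2.5, 0.1]
grip_width: 0.0857
time: 29.95
ee_pos: [0.7071, 0.0167, -0.0042]
eef_rot: [0.458, 0.542, 0.456, -0.538]
force: [7.9, 9.0, 14.1]
grip_width: 0.0857
time: 30.2
ee_pos: [0.7048, 0.0183, -0.0116]
eef_rot: [0.456, 0.541, 0.458, -0.538]
force: [2.3, 15.7, -2.1]
grip_width: 0.0852
```

```bash
python3 -m handwheel '[{"fingers":0.2,"dx":0,"dy":0.004,"dz":-0.003,"spin":0},{"fingers":0.5,"dx":0,"dy":0,"dz":-0.001,"spin":0},{"fingers":0.7,"dx":0,"dy":0,"dz":0,"spin":0},{"fingers":0.8,"dx":0,"dy":0,"dz":0,"spin":0}]' 40
python3 - <<'E'
from h import *
f,T=shot('wrist','w27',scale=1.5)
f,T=shot('side','s27',crop=(150,120,300,240),scale=4)
e=read_state();print(e['ee_pos'],e['force'],e['grip_width'])
E
```

```text
time: 30.7
ee_pos: [0.7043, 0.019, -0.0154]
eef_rot: [0.457, 0.54, 0.456, -0.54]
force: [0.5, 0.1, -0.1]
grip_width: 0.0311
[ 0.70431395  0.01895333 -0.01539801] [ 0.23410492 -0.56714834  0.1939556 ] 0.030802424342735057
```

View pics/w27.png

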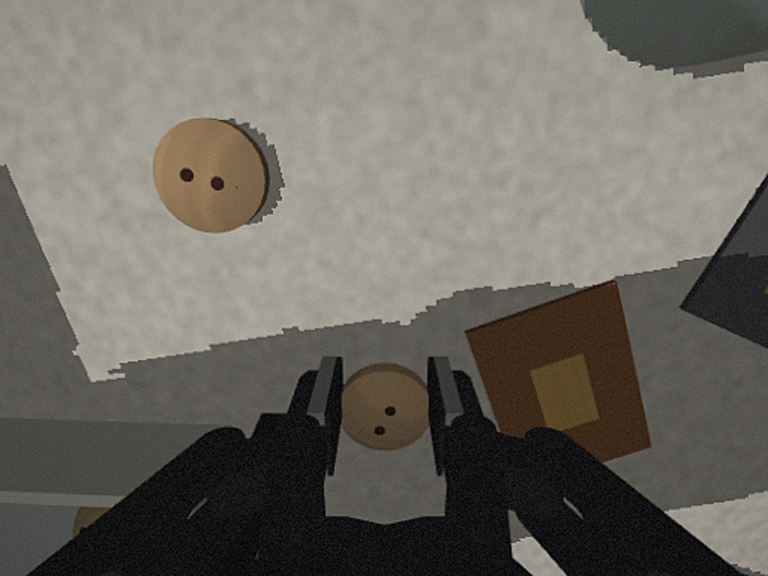

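View pics/s27.png

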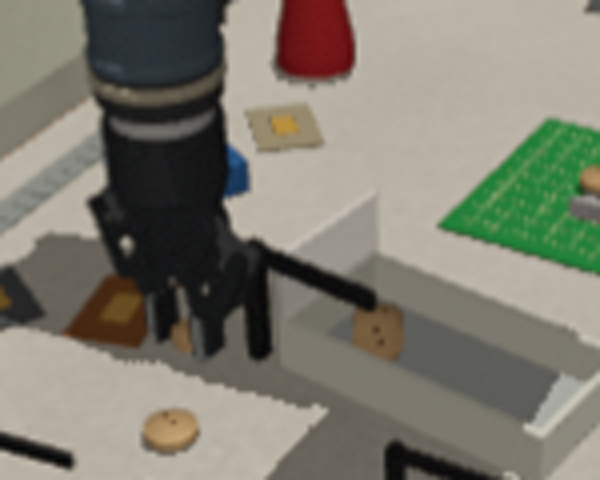

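```bash
python3 -m handwheel '[{"fingers":0.8,"dx":0,"dy":0,"dz":0.04,"spin":0},{"fingers":0.8,"dx":0,"dy":0,"dz":0.05,"spin":0},{"fingers":0.8,"dx":-0.01,"dy":-0.012,"dz":0.02,"spin":0.167},{"fingers":0.8,"dx":-0.022,"dy":-0.026,"dz":0,"spin":0.167},{"fingers":0.8,"dx":-0.026,"dy":-0.031,"dz":0,"spin":0.167},{"fingers":0.8,"dx":-0.026,"dy":-0.031,"dz":0,"spin":0.167},{"fingers":0.8,"dx":-0.026,"dy":-0.031,"dz":0,"spin":0.167},{"fingers":0.8,"dx":-0.026,"dy":-0.031,"dz":0,"spin":0.167},{"fingers":0.8,"dx":-0.026,"dy":-0.031,"dz":0,"spin":0.167},{"fingers":0.8,"dx":-0.026,"dy":-0.031,"dz":-0.02,"spin":0.167},{"fingers":0.8,"dx":0,"dy":0,"dz":-0.03,"spin":0.167},{"fingers":0.8,"dx":0,"dy":0,"dz":-0.035,"spin":0.167}]' 40
python3 - <<'E'
from h import *
f,T=shot('wrist','w28',scale=1.5)
e=read_state();print(e['ee_pos'],e['force'],e['grip_width'])
q=e['eef_rot'];M=R.from_quat([q[1],q[2],q[3],q[0]]).as_matrix();print(np.degrees(np.arctan2(M[1,1],M[0,1])),e['qpos'])
E
```

```text
time: 32.3
ee_pos: [0.5164, -0.2057, 0.0093]
eef_rot: [0.707, 0.022, 0.706, -0.023]
force: [0.8, 0.1, 0.3]
grip_width: 0.0309
[ 0.51378417 -0.20439658  0.00486351] [-1.56343448  0.80634849 -4.0613691 ] 0.031123003127713995
86.8268727089715 [-3.78526530e-01  4.36912331e-01 -2.89523611e-01  8.48755791e-01
 -1.76785106e-04 -3.23147217e-01]
```

View pics/w28.png

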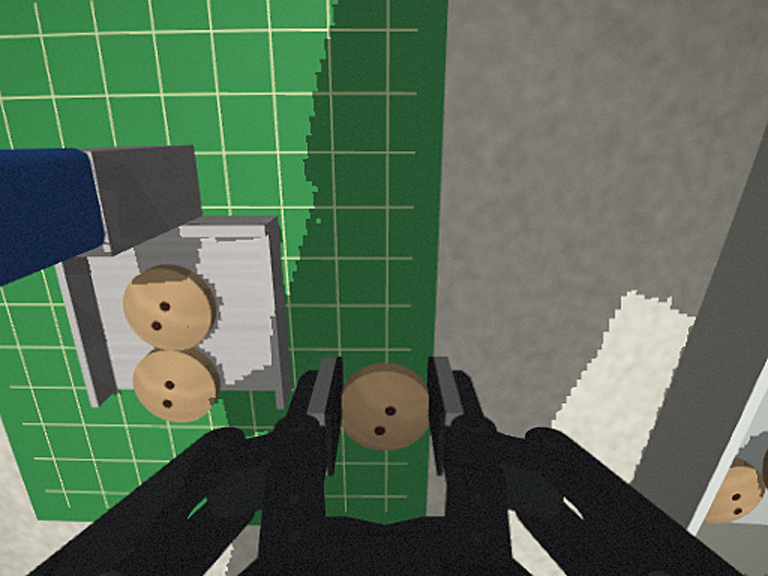

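```bash
python3 -m handwheel '[{"fingers":0.8,"dx":0,"dy":0,"dz":-0.014,"spin":0},{"fingers":0.6,"dx":0,"dy":0,"dz":0,"spin":0},{"fingers":0.5,"dx":0,"dy":0,"dz":0.01,"spin":0},{"fingers":0.6,"dx":0,"dy":0,"dz":0.045,"spin":0},{"fingers":1,"dx":0.004,"dy":-0.025,"dz":0,"spin":0},{"fingers":1,"dx":0.005,"dy":-0.028,"dz":-0.01,"spin":0},{"fingers":1,"dx":0,"dy":0,"dz":-0.018,"spin":0}]' 40
python3 - <<'E'
from h import *
f,T=shot('wrist','w29',scale=1.5)
e=read_state();print(e['ee_pos'],e['force'],e['grip_width'])
E
```

```text
time: 33.22
ee_pos: [0.5273, -0.2602, 0.0249]
eef_rot: [0.708, 0.024, 0.705, -0.026]
force: [0.2, -0.3, -0.9]
grip_width: 0.0001
[ 0.5253667  -0.25855322  0.02199665] [-0.68160781  0.89923557 -2.10878846] 0.0002964366320888346
```

View pics/w29.png

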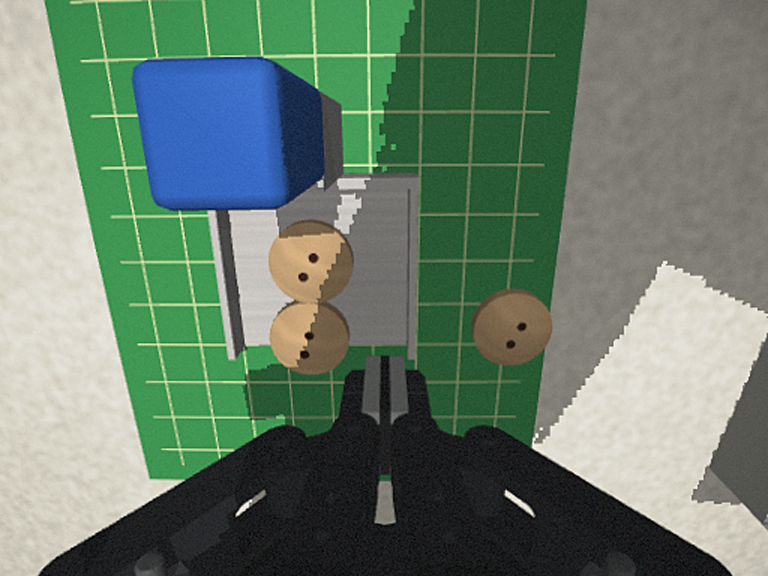

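```bash
python3 -m handwheel '[{"fingers":1,"dx":0,"dy":-0.002,"dz":-0.014,"spin":0},{"fingers":1,"dx":0,"dy":0,"dz":-0.012,"spin":0},{"fingers":1,"dx":0,"dy":0,"dz":-0.003,"spin":0}]' 40
python3 -m handwheel '[{"fingers":1,"dx":-0.0004,"dy":-0.006,"dz":0,"spin":0},{"fingers":1,"dx":-0.0004,"dy":-0.006,"dz":0,"spin":0},{"fingers":1,"dx":-0.0005,"dy":-0.007,"dz":0,"spin":0}]' 40
python3 - <<'E'
from h import *
f,T=shot('wrist','w30',scale=1.5)
e=read_state();print(e['ee_pos'],e['force'],e['grip_width'])
E
```

```text
time: 33.65
ee_pos: [0.525, -0.2593, -0.0067]
eef_rot: [0.707, 0.024, 0.707, -0.024]
force: [-5.5, 2.0, 20.5]
grip_width: 0.0003
time: 34.02
ee_pos: [0.524, -0.2791, -0.0065]
eef_rot: [0.707, 0.024, 0.707, -0.024]
force: [-0.0, 0.1, 1.1]
grip_width: -0.0002
[ 0.52401164 -0.27991623 -0.00646118] [-1.05257219 -1.15283837  0.16037779] 0.0001288866997775863
```

View pics/w30.png

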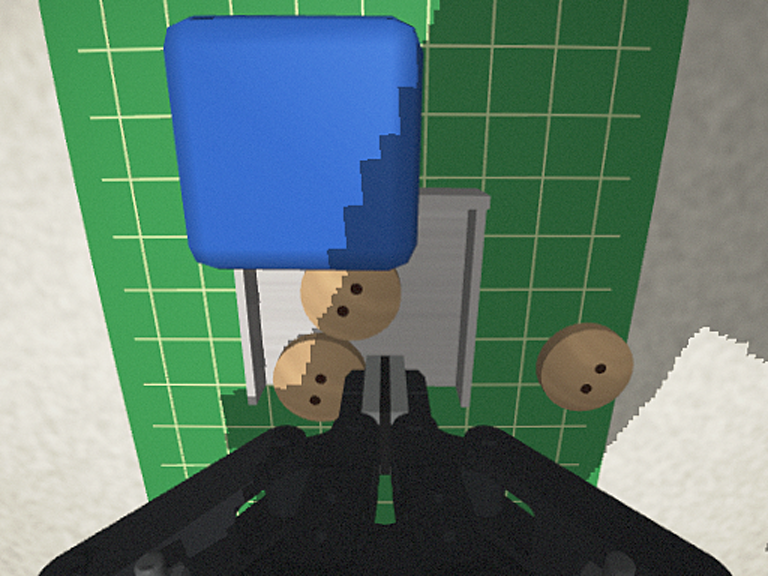

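```bash
python3 -m handwheel '[{"fingers":1,"dx":-0.0003,"dy":-0.005,"dz":0,"spin":0},{"fingers":1,"dx":0.0005,"dy":0.012,"dz":0,"spin":0},{"fingers":1,"dx":0.0005,"dy":0.01,"dz":0,"spin":0},{"fingers":1,"dx":-0.013,"dy":0.0008,"dz":0,"spin":0},{"fingers":1,"dx":-0.012,"dy":0.0008,"dz":0,"spin":0},{"fingers":1,"dx":-0.0005,"dy":-0.007,"dz":0,"spin":0},{"fingers":1,"dx":-0.0005,"dy":-0.007,"dz":0,"spin":0},{"fingers":1,"dx":-0.0005,"dy":-0.006,"dz":0,"spin":0}]' 40
python3 - <<'E'
from h import *
f,T=shot('wrist','w31',scale=1.5)
e=read_state();print(e['ee_pos'],e['force'],e['grip_width'])
E
```

```text
time: 35.08
ee_pos: [0.4984, -0.281, -0.0065]
eef_rot: [0.707, 0.024, 0.707, -0.024]
force: [0.3, 1.3, 0.8]
grip_width: 0.0001
[ 0.49841373 -0.281507   -0.00651623] [-0.31362977  0.1156183   0.61239533] 0.00033619568495306314
```

View pics/w31.png

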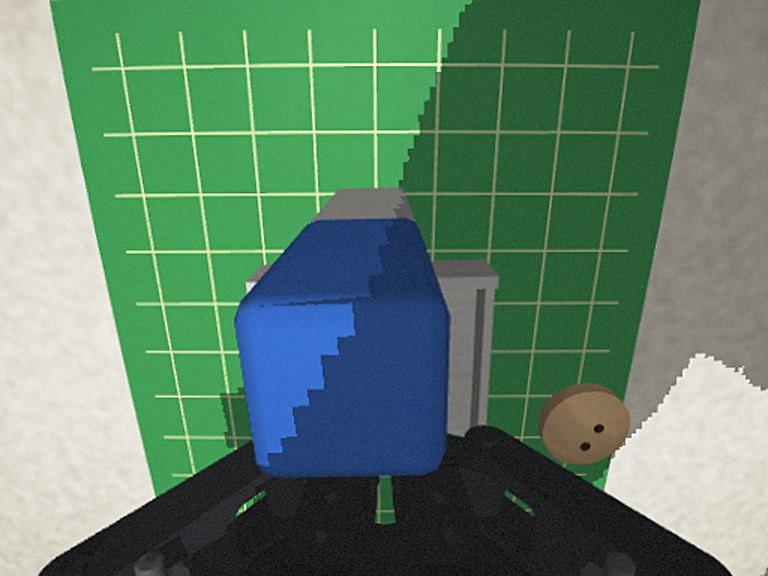

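```bash
python3 -m handwheel '[{"fingers":1,"dx":0,"dy":-0.004,"dz":0,"spin":0},{"fingers":1,"dx":0,"dy":0.02,"dz":0.005,"spin":0},{"fingers":0.6,"dx":0,"dy":0,"dz":0.045,"spin":0},{"fingers":0.4,"dx":0,"dy":0,"dz":0.05,"spin":-0.158},{"fingers":0.3,"dx":0.0207,"dy":0.0457,"dz":0,"spin":-0.158},{"fingers":0.3,"dx":0.0207,"dy":0.0457,"dz":0,"spin":-0.158},{"fingers":0.3,"dx":0.0207,"dy":0.0457,"dz":0,"spin":-0.158},{"fingers":0.3,"dx":0.0207,"dy":0.0457,"dz":0,"spin":-0.158},{"fingers":0.3,"dx":0.0207,"dy":0.0457,"dz":0,"spin":-0.158},{"fingers":0.3,"dx":0.0207,"dy":0.0457,"dz":0,"spin":-0.158},{"fingers":0.3,"dx":0.0207,"dy":0.0457,"dz":0,"spin":-0.158},{"fingers":0.3,"dx":0.0207,"dy":0.0457,"dz":-0.02,"spin":-0.158}]' 40
python3 -m handwheel '[{"fingers":0.3,"dx":0,"dy":0,"dz":-0.03,"spin":-0.158}]' 40
python3 - <<'E'
from h import *
f,T=shot('wrist','w32',scale=1.5)
e=read_state();print(e['ee_pos'],e['force'],e['grip_width'])
E
```

```text
time: 36.62
ee_pos: [0.6647, 0.1044, 0.075]
eef_rot: [0.519, 0.481, 0.518, -0.48]
force: [0.4, -0.6, 0.8]
grip_width: 0.0597
time: 36.75
ee_pos: [0.6649, 0.1064, 0.0436]
eef_rot: [0.481, 0.52, 0.48, -0.518]
force: [0.1, -0.5, -0.1]
grip_width: 0.0601
[0.66145744 0.10441153 0.0386584 ] [-1.36992896  0.24556258 -3.05409271] 0.05925663774762299
```

View pics/w32.png

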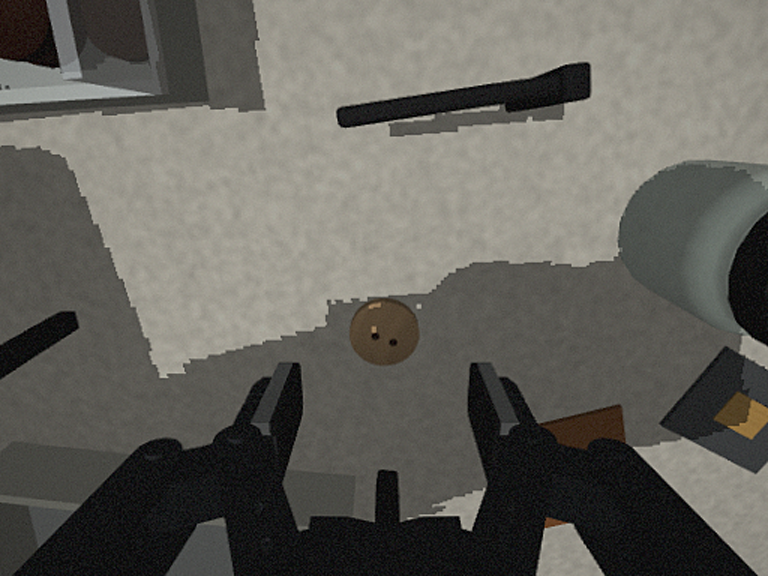

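```bash
python3 -m handwheel '[{"fingers":0.3,"dx":0,"dy":-0.004,"dz":-0.03,"spin":0},{"fingers":0.3,"dx":0,"dy":0,"dz":-0.022,"spin":0},{"fingers":0.6,"dx":0,"dy":0,"dz":-0.001,"spin":0},{"fingers":0.8,"dx":0,"dy":0,"dz":0,"spin":0},{"fingers":0.8,"dx":0,"dy":0,"dz":0,"spin":0}]' 40
python3 - <<'E'
from h import *
f,T=shot('wrist','w33',scale=1.5)
e=read_state();print(e['ee_pos'],e['force'],e['grip_width'])
E
```

```text
time: 37.42
ee_pos: [0.6644, 0.0977, -0.0081]
eef_rot: [0.481, 0.519, 0.48, -0.518]
force: [-0.4, 1.1, -0.1]
grip_width: 0.0295
[ 0.66437668  0.09762773 -0.00827026] [ 0.28686755  1.32586708 -0.25706976] 0.029380277429323313
```

View pics/w33.png

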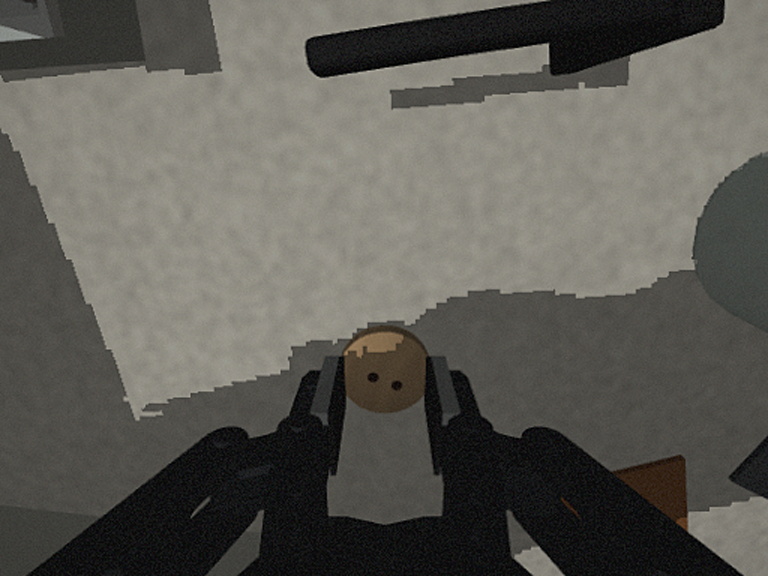

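```bash
python3 -m handwheel '[{"fingers":0.6,"dx":0,"dy":0.006,"dz":-0.003,"spin":0},{"fingers":0.6,"dx":0,"dy":0,"dz":-0.004,"spin":0},{"fingers":0.8,"dx":0,"dy":0,"dz":0,"spin":0},{"fingers":0.8,"dx":0,"dy":0,"dz":0,"spin":0}]' 40
python3 - <<'E'
from h import *
f,T=shot('wrist','w34',crop=(180,200,340,330),scale=3)
e=read_state();print(e['ee_pos'],e['force'],e['grip_width'])
E
```

```text
time: 37.98
ee_pos: [0.6637, 0.1036, -0.0166]
eef_rot: [-0.48, -0.519, -0.48, 0.519]
force: [0.3, -0.1, 1.2]
grip_width: 0.0311
[ 0.66368174  0.10351731 -0.01665613] [0.21330976 0.39763564 1.13308932] 0.03156171699282673
```

View pics/w34.png

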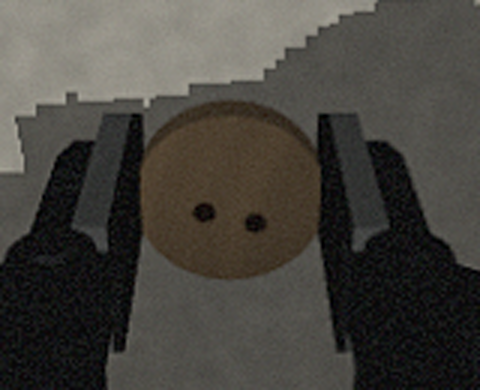

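```bash
python3 -m handwheel '[{"fingers":0.8,"dx":0,"dy":0,"dz":0.05,"spin":0},{"fingers":0.8,"dx":0,"dy":-0.01,"dz":0.058,"spin":0},{"fingers":0.8,"dx":-0.0183,"dy":-0.0445,"dz":0.005,"spin":0},{"fingers":0.8,"dx":-0.0183,"dy":-0.0445,"dz":0,"spin":0},{"fingers":0.8,"dx":-0.0183,"dy":-0.0445,"dz":0,"spin":0},{"fingers":0.8,"dx":-0.0183,"dy":-0.0445,"dz":0,"spin":0},{"fingers":0.8,"dx":-0.0183,"dy":-0.0445,"dz":0,"spin":0},{"fingers":0.8,"dx":-0.0183,"dy":-0.0445,"dz":0,"spin":0},{"fingers":0.8,"dx":-0.0183,"dy":-0.0445,"dz":-0.02,"spin":0},{"fingers":0.8,"dx":-0.0183,"dy":-0.0445,"dz":-0.03,"spin":0},{"fingers":0.8,"dx":0,"dy":0,"dz":-0.03,"spin":0}]' 40
python3 - <<'E'
from h import *
f,T=shot('wrist','w35',scale=1.5)
e=read_state();print(e['ee_pos'],e['force'],e['grip_width'])
q=e['eef_rot'];M=R.from_quat([q[1],q[2],q[3],q[0]]).as_matrix();print(np.degrees(np.arctan2(M[1,1],M[0,1])))
E
```

```text
time: 39.4
ee_pos: [0.5159, -0.2656, 0.0157]
eef_rot: [-0.48, -0.52, -0.479, 0.52]
force: [0.8, 0.2, -0.5]
grip_width: 0.0315
[ 0.51420326 -0.26323082  0.01179404] [-2.02060417  1.08379511 -4.31514491] 0.03139363910223581
-4.592645371075896
```

View pics/w35.png

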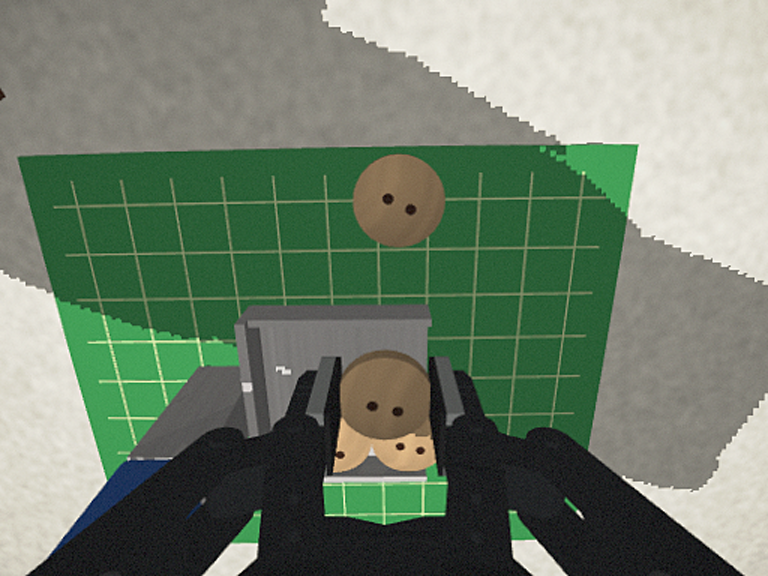

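Run:
```python
from h import *
f,T=load('w35')
a=np.radians(-3.9);c,s=np.cos(a),np.sin(a);h=np.array([.4408,-.2802,0])
def L(P): d=P-h;return (c*d[0]+s*d[1]).round(4),(-s*d[0]+c*d[1]).round(4)
for n,uv,z in [('FL outer top',(431,306),.019),('FL inner',(431,325),.019),('BL outer',(237,321),.019),('B',(398,200),.019),('right wall front',(428,478),.019),('far-right disc',(411,452),.021),('near-right',(338,455),.021),('held A top',(385,394),.0118+.0166+.016)]:
    P=at_z(f,T,uv[0]/1.5,uv[1]/1.5,z);print(n,P.round(4),L(P))
print(L(read_state()['ee_pos']))
```

```text
FL outer top [ 0.5349 -0.2452  0.019 ] (np.float64(0.0915), np.float64(0.0413))
FL inner [ 0.5345 -0.2532  0.019 ] (np.float64(0.0916), np.float64(0.0333))
BL outer [ 0.4591 -0.2454  0.019 ] (np.float64(0.0159), np.float64(0.036))
B [ 0.5251 -0.2039  0.019 ] (np.float64(0.0789), np.float64(0.0819))
right wall front [ 0.5298 -0.3283  0.019 ] (np.float64(0.092), np.float64(-0.0419))
far-right disc [ 0.523  -0.3116  0.021 ] (np.float64(0.0842), np.float64(-0.0257))
near-right [ 0.4914 -0.3106  0.021 ] (np.float64(0.0525), np.float64(-0.0269))
held A top [ 0.5153 -0.2665  0.0444] (np.float64(0.0734), np.float64(0.0187))
(np.float64(0.0721), np.float64(0.0219))
```

```bash
python3 -m handwheel '[{"fingers":0.8,"dx":0.001,"dy":0,"dz":-0.012,"spin":0},{"fingers":0.8,"dx":0,"dy":0,"dz":-0.009,"spin":0},{"fingers":0.8,"dx":-0.008,"dy":0.0005,"dz":0,"spin":0},{"fingers":0.8,"dx":-0.008,"dy":0.0005,"dz":0,"spin":0},{"fingers":0.6,"dx":0,"dy":0,"dz":0,"spin":0},{"fingers":0.6,"dx":0,"dy":0,"dz":0.02,"spin":0},{"fingers":0.9,"dx":0.014,"dy":-0.001,"dz":0.02,"spin":0},{"fingers":1,"dx":0.016,"dy":-0.002,"dz":0,"spin":0},{"fingers":1,"dx":0,"dy":0,"dz":-0.015,"spin":0}]' 40
python3 - <<'E'
from h import *
f,T=shot('wrist','w36',scale=1.5)
e=read_state();print(e['ee_pos'],e['force'],e['grip_width'])
E
```

```text
time: 40.58
ee_pos: [0.5341, -0.265, 0.0212]
eef_rot: [0.482, 0.519, 0.479, -0.518]
force: [-0.0, 0.1, -0.0]
grip_width: 0.0
[ 0.53143444 -0.26390542  0.01797622] [-1.13718187  0.61562416 -2.02275655] -5.222564452648509e-05
```

View pics/w36.png

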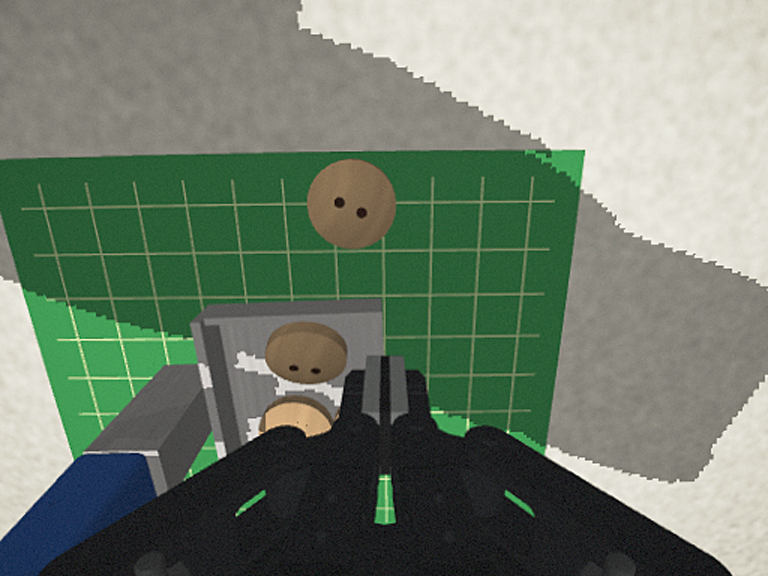

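```bash
python3 -m handwheel '[{"fingers":1,"dx":-0.012,"dy":0.003,"dz":0.014,"spin":0},{"fingers":1,"dx":-0.019,"dy":0.003,"dz":0,"spin":0},{"fingers":1,"dx":0,"dy":0,"dz":-0.015,"spin":0},{"fingers":1,"dx":0,"dy":0,"dz":-0.010,"spin":0},{"fingers":1,"dx":0,"dy":0,"dz":-0.003,"spin":0}]' 40
python3 - <<'E'
from h import *
f,T=shot('wrist','w37',scale=1.5)
e=read_state();print(e['ee_pos'],e['force'],e['grip_width'])
E
```

```text
time: 41.25
ee_pos: [0.501, -0.2583, 0.0054]
eef_rot: [-0.48, -0.519, -0.481, 0.519]
force: [0.4, -0.7, -0.2]
grip_width: -0.0002
[ 0.50104003 -0.25829208  0.00536214] [0.58422318 0.50508562 0.10825485] 2.2308133009806874e-05
```

View pics/w37.png

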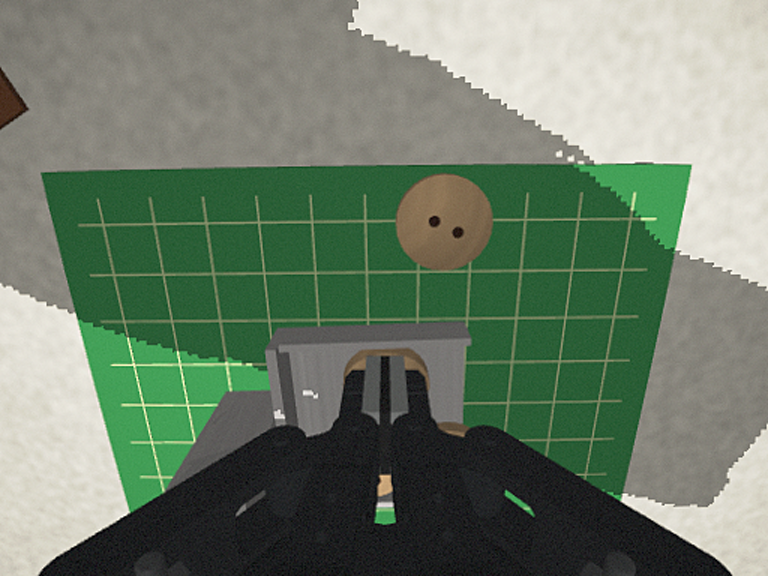

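```bash
python3 -m handwheel '[{"fingers":1,"dx":0,"dy":0,"dz":0.03,"spin":0},{"fingers":1,"dx":0.015,"dy":-0.003,"dz":0,"spin":0},{"fingers":1,"dx":0.016,"dy":-0.003,"dz":-0.01,"spin":0},{"fingers":1,"dx":0,"dy":0,"dz":-0.015,"spin":0}]' 40
python3 - <<'E'
from h import *
f,T=shot('wrist','w38',scale=1.5)
e=read_state();print(e['ee_pos'],e['force'],e['grip_width'])
E
```

```text
time: 41.8
ee_pos: [0.5336, -0.2647, 0.0098]
eef_rot: [0.481, 0.519, 0.481, -0.519]
force: [-0.7, -0.2, -0.7]
grip_width: 0.0003
[ 0.53120753 -0.26366507  0.00732122] [-1.07024264  0.4149023  -2.07215126] -0.00017525391573433973
```

View pics/w38.png

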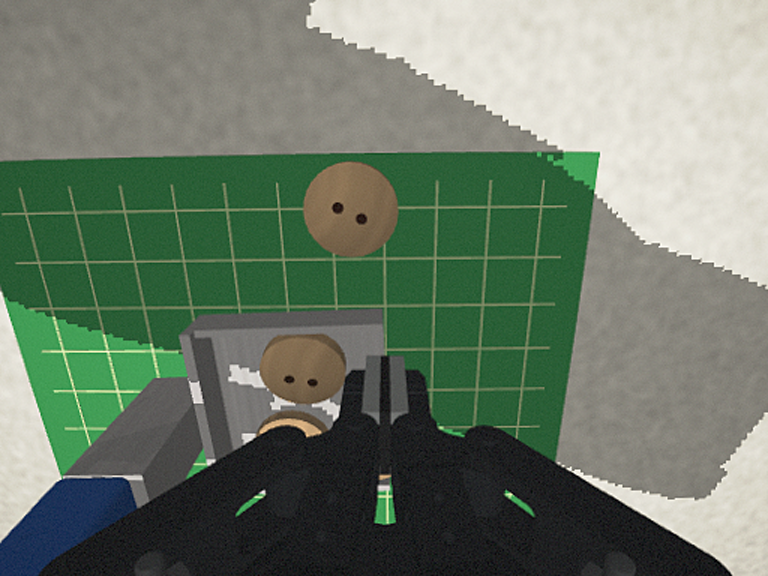

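```bash
python3 -m handwheel '[{"fingers":1,"dx":-0.012,"dy":0.003,"dz":0.024,"spin":0},{"fingers":1,"dx":-0.019,"dy":0.003,"dz":0,"spin":0},{"fingers":1,"dx":0,"dy":0,"dz":-0.018,"spin":0},{"fingers":1,"dx":0,"dy":0,"dz":-0.012,"spin":0},{"fingers":1,"dx":0,"dy":-0.003,"dz":-0.002,"spin":0},{"fingers":1,"dx":0,"dy":-0.004,"dz":0,"spin":0}]' 40
python3 - <<'E'
from h import *
e=read_state();print(e['ee_pos'],e['force'],e['grip_width'])
E
```

```text
time: 42.6
ee_pos: [0.5009, -0.265, 0.0026]
eef_rot: [-0.48, -0.519, -0.481, 0.519]
force: [0.1, 3.5, 2.9]
grip_width: 0.0
[ 0.50086362 -0.26503014  0.00264772] [0.10881369 3.48263538 2.91590033] 2.864679531232639e-05
```

```bash
python3 -m handwheel '[{"fingers":1,"dx":0,"dy":-0.003,"dz":0,"spin":0},{"fingers":1,"dx":0,"dy":0,"dz":0.03,"spin":0},{"fingers":1,"dx":0.015,"dy":0.003,"dz":0,"spin":0},{"fingers":1,"dx":0.016,"dy":0.001,"dz":-0.02,"spin":0}]' 40
python3 - <<'E'
from h import *
f,T=shot('wrist','w39',scale=1.5)
e=read_state();print(e['ee_pos'],e['force'],e['grip_width'])
E
```

```text
time: 43.1
ee_pos: [0.5345, -0.2653, 0.0145]
eef_rot: [0.482, 0.519, 0.479, -0.518]
force: [-0.2, 0.0, -1.1]
grip_width: -0.0001
[ 0.53468909 -0.26433799  0.0109073 ] [ 0.91109014  0.424105   -2.28048861] -6.978589277453069e-05
```

View pics/w39.png

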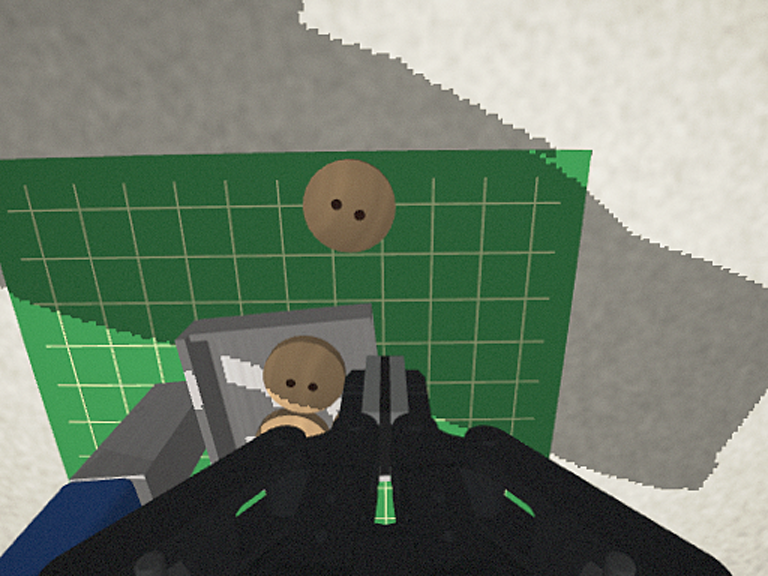

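```bash
python3 -m handwheel '[{"fingers":1,"dx":0.002,"dy":0,"dz":-0.012,"spin":0},{"fingers":1,"dx":0,"dy":0,"dz":-0.007,"spin":0},{"fingers":1,"dx":-0.009,"dy":0.0006,"dz":0,"spin":0},{"fingers":1,"dx":-0.009,"dy":0.0006,"dz":0,"spin":0},{"fingers":1,"dx":-0.008,"dy":0.0006,"dz":0,"spin":0},{"fingers":1,"dx":0.002,"dy":0,"dz":0,"spin":0},{"fingers":0.7,"dx":0.004,"dy":0.01,"dz":0.05,"spin":0},{"fingers":0.3,"dx":0.008,"dy":0.051,"dz":0.01,"spin":0}]' 40
python3 - <<'E'
from h import *
f,T=shot('wrist','w40',scale=1.5)
e=read_state();print(e['ee_pos'],e['force'],e['grip_width'])
E
```

```text
time: 44.15
ee_pos: [0.5249, -0.2038, 0.0576]
eef_rot: [0.481, 0.521, 0.477, -0.519]
force: [0.5, 0.3, -0.7]
grip_width: 0.0356
[ 0.52469154 -0.19719404  0.05752937] [-0.02282072  5.18457097  1.12060169] 0.04317606711323606
```

View pics/w40.png

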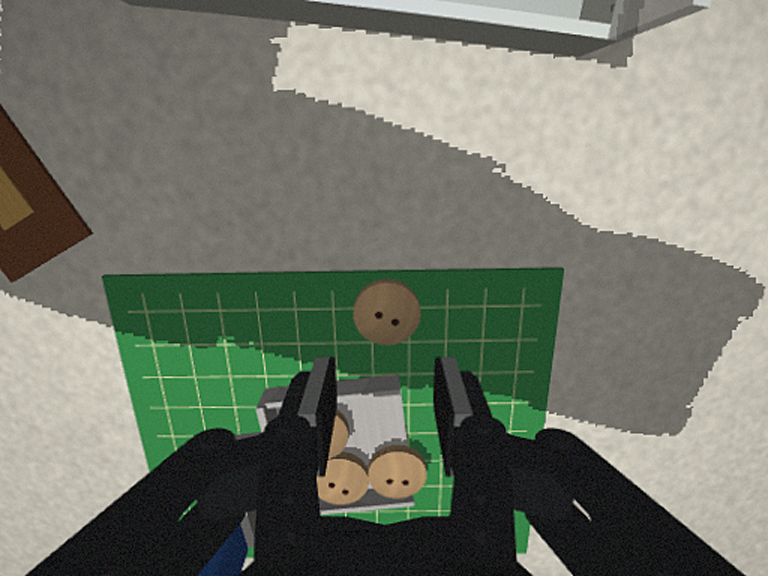

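```bash
python3 -m handwheel '[{"fingers":0.3,"dx":0,"dy":0,"dz":-0.04,"spin":0},{"fingers":0.4,"dx":0,"dy":0,"dz":-0.031,"spin":0},{"fingers":0.6,"dx":0,"dy":0,"dz":0,"spin":0},{"fingers":0.8,"dx":0,"dy":0,"dz":0,"spin":0},{"fingers":0.8,"dx":0,"dy":0,"dz":0,"spin":0}]' 40
python3 - <<'E'
from h import *
f,T=shot('wrist','w41',scale=1.5)
e=read_state();print(e['ee_pos'],e['force'],e['grip_width'])
E
```

```text
time: 44.82
ee_pos: [0.5229, -0.2018, -0.0162]
eef_rot: [0.481, 0.519, 0.48, -0.519]
force: [-0.1, 0.7, 2.2]
grip_width: 0.0313
[ 0.5228971  -0.20179544 -0.01619187] [0.53407078 1.5189486  3.27418432] 0.03167912478001889
```

View pics/w41.png

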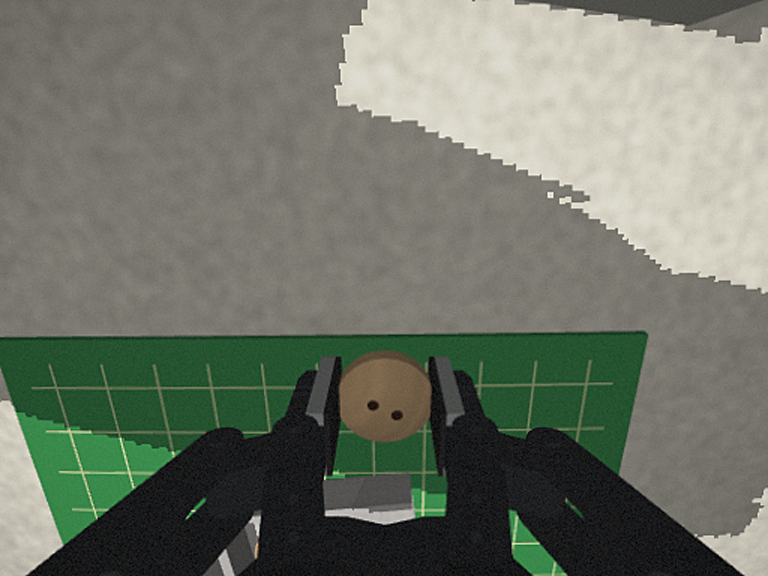

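```bash
python3 -m handwheel '[{"fingers":0.8,"dx":0,"dy":0,"dz":0.035,"spin":0},{"fingers":0.8,"dx":0.002,"dy":-0.033,"dz":0.005,"spin":0},{"fingers":0.8,"dx":0.002,"dy":-0.032,"dz":0,"spin":0},{"fingers":0.8,"dx":0,"dy":0,"dz":-0.01,"spin":0}]' 40
python3 - <<'E'
from h import *
f,T=shot('wrist','w42',scale=1.5)
e=read_state();print(e['ee_pos'],e['force'],e['grip_width'])
E
```

```text
time: 45.38
ee_pos: [0.5271, -0.2689, 0.0138]
eef_rot: [0.481, 0.52, 0.479, -0.519]
force: [-0.1, -0.1, -0.1]
grip_width: 0.0312
[ 0.52562023 -0.26711392  0.01181219] [-1.42465762 -0.05746718 -1.13128872] 0.031798391790244344
```

View pics/w42.png

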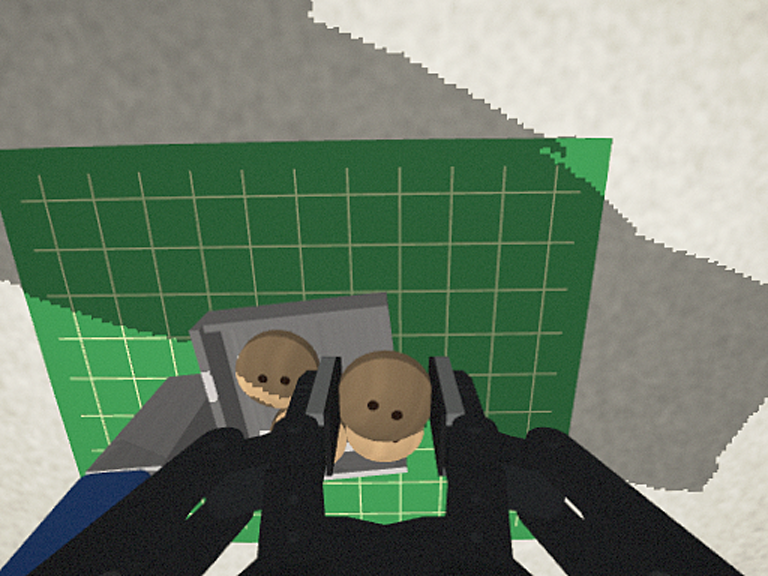

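```bash
python3 -m handwheel '[{"fingers":0.8,"dx":-0.001,"dy":0.0005,"dz":-0.014,"spin":0},{"fingers":0.8,"dx":0,"dy":0,"dz":-0.009,"spin":0},{"fingers":0.8,"dx":0,"dy":0,"dz":0,"spin":0}]' 40
python3 - <<'E'
from h import *
f,T=shot('wrist','w43',scale=1.5)
e=read_state();print(e['ee_pos'],e['force'],e['grip_width'])
E
```

```text
time: 45.8
ee_pos: [0.5246, -0.2652, -0.0107]
eef_rot: [-0.48, -0.518, -0.481, 0.519]
force: [0.8, -0.1, 0.5]
grip_width: 0.0313
[ 0.52502146 -0.26554571 -0.01005101] [-0.12501763  0.08717728 -0.08498349] 0.03178521160253871
```

View pics/w43.png

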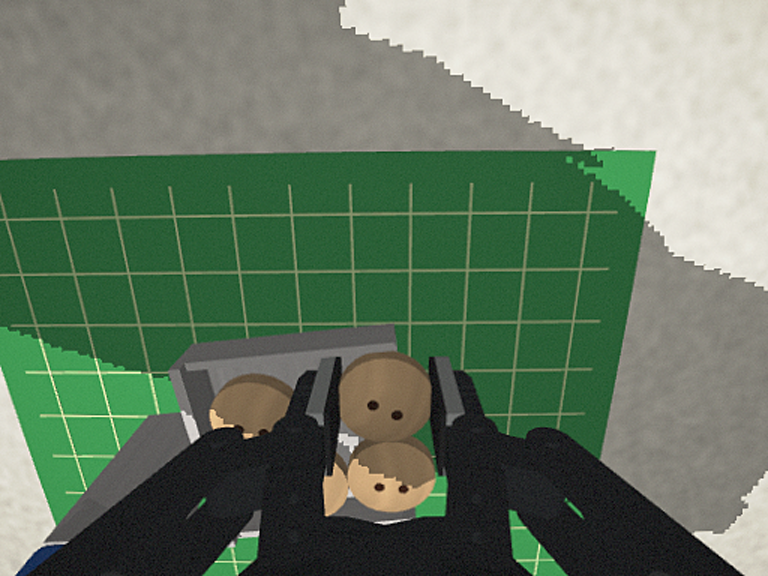

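```bash
python3 -m handwheel '[{"fingers":0.7,"dx":0,"dy":0,"dz":-0.0015,"spin":0},{"fingers":0.6,"dx":0,"dy":0,"dz":0,"spin":0},{"fingers":0.6,"dx":0,"dy":0,"dz":0.025,"spin":0},{"fingers":0.9,"dx":0.012,"dy":0,"dz":0.015,"spin":0},{"fingers":1,"dx":0.022,"dy":0,"dz":0,"spin":0},{"fingers":1,"dx":0,"dy":0,"dz":-0.018,"spin":0}]' 40
python3 - <<'E'
from h import *
f,T=shot('wrist','w44',scale=1.5)
e=read_state();print(e['ee_pos'],e['force'],e['grip_width'])
E
```

```text
time: 46.6
ee_pos: [0.5622, -0.267, 0.0126]
eef_rot: [0.482, 0.519, 0.479, -0.518]
force: [0.4, 0.6, -0.6]
grip_width: 0.0001
[ 0.55952456 -0.26600574  0.00921668] [-0.97707189  0.05167049 -2.33485823] 2.0277131801958093e-05
```

View pics/w44.png

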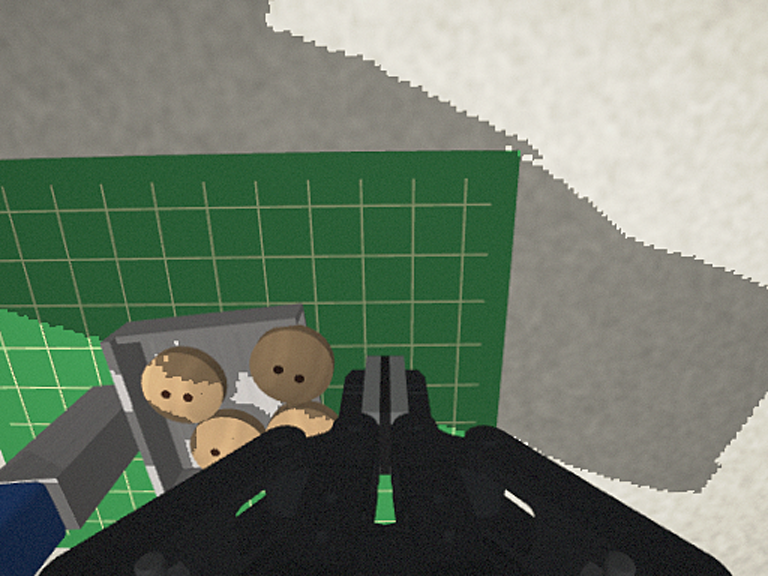

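```bash
python3 -m handwheel '[{"fingers":1,"dx":0,"dy":0,"dz":-0.018,"spin":0},{"fingers":1,"dx":-0.005,"dy":0,"dz":0,"spin":0},{"fingers":1,"dx":-0.006,"dy":-0.0005,"dz":0,"spin":0},{"fingers":1,"dx":-0.004,"dy":-0.0005,"dz":0,"spin":0},{"fingers":1,"dx":0.012,"dy":0,"dz":0,"spin":0},{"fingers":1,"dx":0.004,"dy":-0.02,"dz":0,"spin":0},{"fingers":1,"dx":0,"dy":-0.019,"dz":0,"spin":0}]' 40
python3 - <<'E'
from h import *
f,T=shot('wrist','w45',scale=1.5)
e=read_state();print(e['ee_pos'],e['force'],e['grip_width'])
E
```

```text
time: 47.52
ee_pos: [0.5612, -0.3077, -0.007]
eef_rot: [0.481, 0.519, 0.48, -0.519]
force: [0.1, 0.9, -0.2]
grip_width: 0.0001
[ 0.56093985 -0.31012561 -0.00704765] [ 1.27333687 -1.89451355 -0.56674157] 5.177439820581682e-05
```

View pics/w45.png

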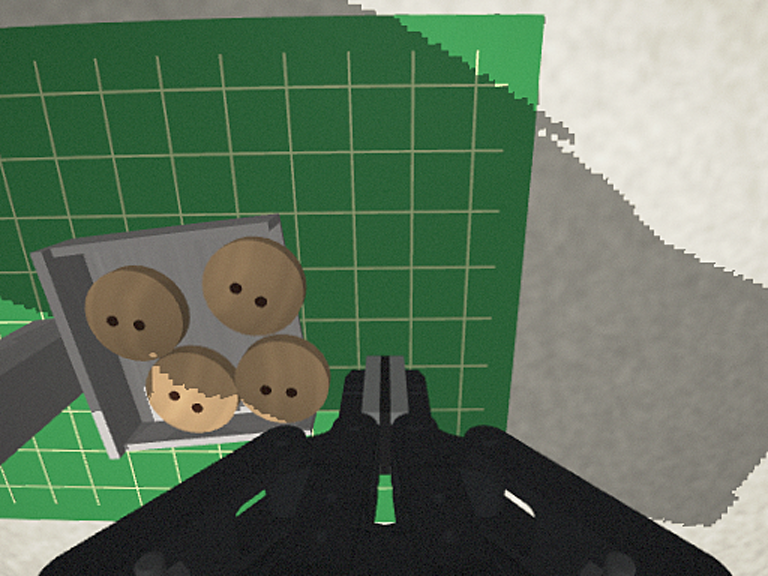

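```bash
python3 -m handwheel '[{"fingers":1,"dx":-0.005,"dy":0,"dz":0,"spin":0},{"fingers":1,"dx":-0.006,"dy":0,"dz":0,"spin":0},{"fingers":1,"dx":-0.005,"dy":0,"dz":0,"spin":0},{"fingers":1,"dx":0.01,"dy":0,"dz":0,"spin":0},{"fingers":1,"dx":0.004,"dy":0.019,"dz":0,"spin":0},{"fingers":1,"dx":0,"dy":0.019,"dz":0,"spin":0}]' 40
python3 - <<'E'
from h import *
f,T=shot('wrist','w46',scale=1.5)
e=read_state();print(e['ee_pos'],e['force'],e['grip_width'])
E
```

```text
time: 48.32
ee_pos: [0.5588, -0.2667, -0.0072]
eef_rot: [0.48, 0.519, 0.481, -0.519]
force: [-0.2, -0.4, -0.1]
grip_width: -0.0002
[ 0.55814433 -0.26417703 -0.00730387] [-0.24955627  1.6491281  -0.77167958] 0.0003987107909118882
```

View pics/w46.png

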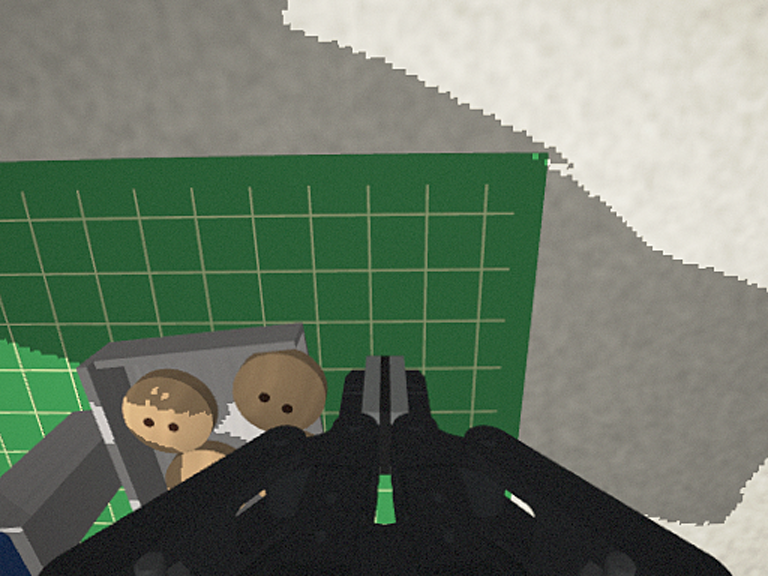

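```bash
python3 -m handwheel '[{"fingers":1,"dx":-0.007,"dy":-0.0005,"dz":0,"spin":0},{"fingers":1,"dx":-0.006,"dy":-0.0005,"dz":0,"spin":0},{"fingers":1,"dx":0.014,"dy":0,"dz":0,"spin":0},{"fingers":1,"dx":0.005,"dy":0,"dz":0.05,"spin":0},{"fingers":1,"dx":-0.02,"dy":0,"dz":0.055,"spin":0},{"fingers":1,"dx":-0.02,"dy":0,"dz":0.055,"spin":0},{"fingers":1,"dx":0,"dy":0,"dz":0,"spin":0}]' 40
python3 - <<'E'
from h import *
f,T=shot('wrist','w47',scale=1.5)
f,T=shot('side','s47',scale=1.5)
e=read_state();print(e['ee_pos'],e['force'],e['time'])
E
```

```text
time: 49.25
ee_pos: [0.5262, -0.2709, 0.158]
eef_rot: [0.483, 0.52, 0.477, -0.518]
force: [1.5, -0.1, -1.2]
grip_width: -0.0001
[ 0.52500998 -0.26977986  0.15338161] [-0.45465217 -0.07921193 -1.38143673] 49.35
```

View pics/w47.png

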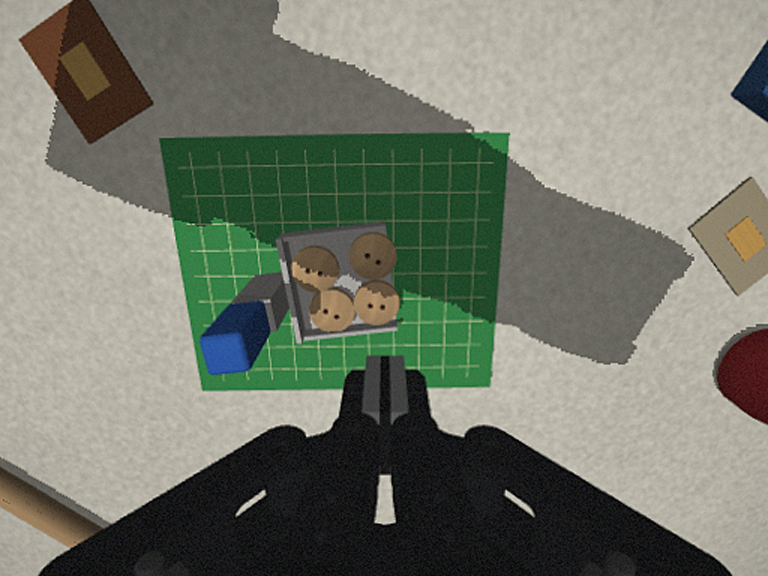

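View pics/s47.png

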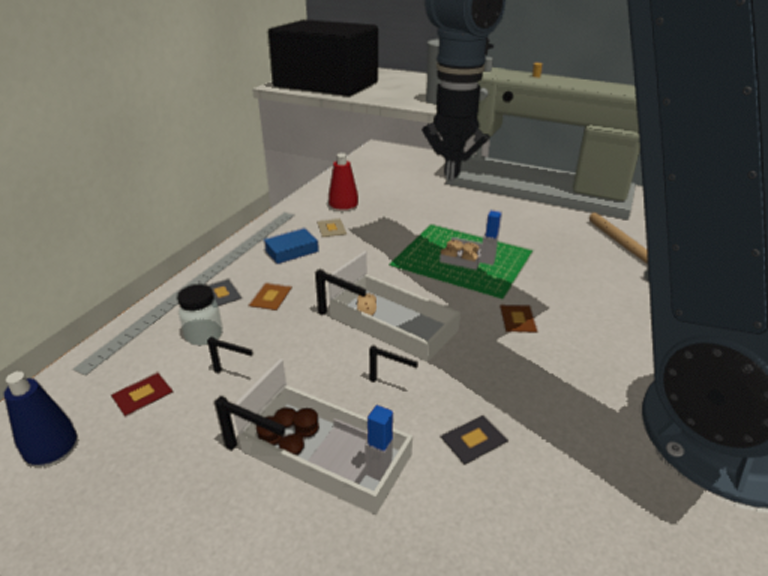

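Run:
```python
from h import *
f,T=load('w47')
print('tray centre',at_z(f,T,340/1.5,284/1.5,.01),'mat centre ~(.4927,-.2837)')
from cell import close_job
print(close_job())
```

```text
tray centre [ 0.4924025  -0.28946244  0.01      ] mat centre ~(.4927,-.2837)
the job is handed in; nothing more can be done
None
```

The job is handed in and the end state matches what was asked, but it was not reached cleanly: two of the four lower buttons fell off the scoop and I put them back by hand.

**As asked:** I pushed the scoop flat along the bin floor until its lip met the far wall, then lifted out all six buttons. On the pass under the bar, the top two were struck off and dropped back into their bin.

**What went wrong:** During that pass, two of the lower four slid over the scoop's open front lip onto the bench, one of them ending up beside the bar's post. So the four did not stay level through the strike. I set the scoop down on the mat with two buttons in it and let go. Then I picked up the two fallen ones with the gripper, placed them in the tray, and nudged all four into a two-by-two.

**Last checks, at 49.4 s:**
- **Scoop:** The four pale buttons look flat in the scoop. The tray centre is about 6 mm from the mat centre, and the nudging left the scoop turned a few degrees.
- **Pale bin:** At least one pale button showed in the final side view. Both struck-off buttons were last clearly seen there at 22 s, one leaning on the other.
- **Other scoop:** The scoop in the dark buttons looked unmoved.
- **Arm:** It was clear of everything.
- **Contact:** While I freed the button by the post, the gripper touched something there, probably the post, at about 18 N. The highest force I read all job was about 24 N, while pushing the scoop against the far wall.
- **Disagreement:** The fingertips looked, and touched, about 32 mm higher than the stated tool frame implies. I worked from the observed position.

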